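# Load the twin cartridge dispenser and put the spare cartridges away

### The arm

A 6-joint arm with a two-finger parallel gripper is mounted at the origin on the work surface. World frame = base frame: x ahead of the robot, y to its left, z up, the work surface at z = 0. Lengths are in m, angles in rad, forces in N, time in s.
With the tool pointing down it reaches from about 0.25 to 0.775 m from the base axis. Payload 4 kg.
Tool frame: the origin (TCP) lies between the finger pads; the fingertips stand 11 mm ahead of it and the grasp point (between the pads) lies 8 mm behind it; z points along the fingers, y is the direction in which the jaws open and shut (so a half turn about z gives the same grasp; the last joint's range is limited). The gripper opens to 94 mm and grips with 3 to 60 N. Pads are 16 mm wide; open, the fingers measure 119 mm over their backs; the gripper's body (75 mm by 177 mm) begins 78 mm behind the grasp point.
Start: joints at [1.236, 0.087, 1.371, -0, 1.684, -0.103], TCP at [0.126, 0.535, 0.19] pointing down, gripper open.
Joint ranges: [-3.1, 3.1], [-0.76, 2.03], [0.27, 2.55], [-1.08, 4.22], [0.17, 2.65], [-2.57, 2.57]. Speed limits (rad/s): [2.79, 2.79, 3.14, 3.14, 3.14, 3.14].

### API

Orientations are given as [roll, pitch, yaw] about the fixed x, y, z axes, in that order (R = Rz(yaw) Ry(pitch) Rx(roll)).
In Python, from bench import get_obs, cams, ticket gives the robot as it stands. The module is installed in compiled form; this text tells all that it offers.
- The arm moves only by the shell command python3 -m crank 'ROWS'. ROWS is JSON, a list of rows, each an object of numbers: "tx", "ty", "tz": the shift along the tool's x, y, z in cm; "twist": the turn about the tool's z in degrees; "grip": the opening, from 0 (shut) to 1 (fully open). In form: [{"tx": .., "ty": .., "tz": .., "twist": .., "grip": ..}, ...]. A call has 1 to 12 rows; each row shifts and turns the commanded pose from where the row before left it, along the tool's axes as they then stand; what a row does not reach is not made up. A row lasts 1/8 s, in which the tool goes at most 62.5 mm and 10.7 degrees, less where a joint would pass 70% of its speed; a pose out of reach is approached as far as the arm can. A call is refused whole if a number of a shift passes 6.25 or a number of a turn 10.7, either way. A call with a gripper value outside its range is refused whole. The fingers move at their own pace and stop on an object; the grip force is fixed at half the most. Time passes only in rows, so rows that do not move let the fingers close. It gives the time, the measured TCP pose, the force and the opening at its end, in the units of the state.
- get_obs(): the state, without advancing time (a new reading comes with each control period).
- cams.snapshot(name): name is "scene" or "side" or "wrist"; returns a dict with "frame" (480x640x3 uint8, red, green, blue), "intrinsics" (3x3 intrinsics, pixels), "R" (3x3) and "t" (3): a world point X has camera coordinates R X + t; the wrist camera has in their place "hand_eye" (4x4, takes a point from camera to tool coordinates, whose origin is the TCP and whose axes are the flange's). Camera axes: x right, y down, z forward; pixel columns grow to the right and rows downward; lengths in m; the calibration is good to about 2 mm. A picture is of the moment at which its call begins: read the wrist's pose just before it. There is no depth.
- ticket.close_job(): hands the job in, once; it reports no verdict.
Trained networks look in a picture, given as the dict that the camera call returned (one of the last four; its "shot" number tells which), for a name from the list of things; names that differ only in an ending like _2 or _b are one class to them, and where a whole thing is asked for, a point or a joint stands for the part that bears it (a point fixed in the world has none). Each returns a list of dicts, best first, with "conf" (0 to 1); they miss things now and then, are a little off and sometimes report something else, mostly with a low value. They report only what shows in the picture. A call takes as long as a camera call.
- cams.outline_of(picture, query): "region" (480x640 bool, what is visible of it) and "centre" ([column, row] in pixels, amid what is visible of it).
The state is a dict: "time": time; "joint_positions": joint angles; "qvel": joint speeds; "joint_torque": joint torques, N m; "tool_pos": TCP position; "ee_rot": TCP orientation; "wrist_force": force on the tool from outside, world axes, zero at the start; "wrist_torque": the same for the moment, N m; "width": finger opening in m.
Only numpy, scipy, OpenCV 4.12 (cv2) and the standard library are available. Lean on these libraries where they do the work, as an engineer would, in place of code of your own. Each camera call takes 0.05 s, during which the arm holds its last target.

### The job

First set up the dispenser: lift its sprung yellow clamp bar and turn it right aside, lay every red-ended cartridge in a channel of its own with the nozzle pointing out towards the robot's side, then bring the bar back across and lower it onto them between its keeper lugs. After that, lay every blue-ended cartridge flat on the floor of the grey case, shut the lid, and only then swing the hasp over and press it flat onto the lid. There are three or four cartridges in all, one or two of each colour; leave everything else on the bench where it is.

Things in the scene. Friction and masses are not known exactly. Their poses are not given: they have to be found in the camera images.
- dispenser: fixed twin dispenser; origin at bench level between its two channels, which run along its x (away from the robot; y left). White base 12 mm thick, x -75 to 75, y -140 to 105 mm; red housing 50 mm high at x 75 to 130. Bar's steel post (14 mm across, 140 mm high) at x 0, y -110; two keeper lugs, tops 78 mm high, at x -18 and +18, y 78
- saddle_a (a point): where a cartridge's centre lies when in the right-hand channel: dispenser x 0, y -32.5 mm, 48 mm high; axes as the dispenser's. A channel is two black 45-degree V-saddles, 12 mm long, centred 25 mm before and behind this point, 40 mm wide over their tips, tips 45 mm high; free beside and between them down to the base. Collars go outside the saddles (7 mm play along x), nozzle to -x
- saddle_b (a point): the same for the left-hand channel: dispenser x 0, y +32.5 mm, 48 mm high
- clamp_knob (a point): centre of the round black upright knob (28 mm across, 26 mm tall) on the yellow clamp bar, 110 mm from the post's axis; 96 mm above the bench with the bar fully down; the bar's top is 28 mm below this point (bare stem 12 mm across between). Bar 20 mm wide, 10 mm thick, reaching 203 mm from the post
- clamp_lift (a joint): height of the clamp bar on its post above its lower stop: 0 to 0.05 m. Spring and weight push it down with 6 to 9 N at every turn angle; 0 when down with nothing below it, about 0.006 when down on a loaded cartridge
- clamp_turn (a joint): turn of the bar about its post: 0 when across both channels (towards dispenser +y), grows clockwise seen from above as it swings away from the robot; 1.57 points to dispenser +x, stop at 1.9. Stays where it is left. At 0 and low, its end sits between the keeper lugs and cannot turn: raise it by more than 20 mm (best 35 to 45) to pass over lug and cartridges, either way
- case: fixed grey case 150 (x) by 190 (y) mm, walls 6 mm thick, 60 mm high, inner floor 6 mm high; origin at bench level under its centre, x away from the robot. Lid hinge line at x +75, 60 mm high, along y; hasp hinge line at x -79, y 0, 70 mm high, along y. Shut lid's top 68.5 mm high, its staple 9 mm more, at x -41. Cartridges fit side by side along x at y -40 and +40, centres 25 mm high
- lid (a joint): lid angle: 0 shut, 1.75 fully open (starts open, leaning a little back beyond upright). Damped hinge: pushed towards the robot past upright (below about 1.45) it sinks shut by itself within some seconds
- lid_edge (a point): middle of the lid's free edge; the lid is a plate 8 mm thick and 190 mm wide, reaching 149 mm from its hinge
- hasp (a joint): hasp angle: 0 home, flat on the shut lid over its staple; 1.57 upright; starts at 2.0 to 2.35, leaning out towards the robot. Stiff hinge: it stays at any angle, so push it over, then press it down; about 0.5 N at its tip moves it
- hasp_tip (a point): middle of the free (red) end of the steel hasp plate, 55 mm long, 32 mm wide, 4 mm thick
- red1_mid (a point): centre, on the axis, of a red-ended cartridge: white barrel 32 mm across, 100 mm long along its x; a red collar 38 mm square, 12 mm thick on each end; black nozzle 10 mm across, 12 mm long on the -x end. 0.09 to 0.18 kg. On the bench it lies on its collars, centre 19 mm up, nozzle roughly to the robot. Grip the bare 76 mm between the collars. None if absent
- red1_nozzle (a point): tip of that red-ended cartridge's nozzle, 62 mm from its centre along its -x. None if absent
- red2_mid (a point): centre, on the axis, of a red-ended cartridge: white barrel 32 mm across, 100 mm long along its x; a red collar 38 mm square, 12 mm thick on each end; black nozzle 10 mm across, 12 mm long on the -x end. 0.09 to 0.18 kg. On the bench it lies on its collars, centre 19 mm up, nozzle roughly to the robot. Grip the bare 76 mm between the collars. None if absent
- red2_nozzle (a point): tip of that red-ended cartridge's nozzle, 62 mm from its centre along its -x. None if absent
- blue1_mid (a point): centre, on the axis, of a blue-ended cartridge: white barrel 32 mm across, 100 mm long along its x; a blue collar 38 mm square, 12 mm thick on each end; black nozzle 10 mm across, 12 mm long on the -x end. 0.09 to 0.18 kg. On the bench it lies on its collars, centre 19 mm up, nozzle roughly to the robot. Grip the bare 76 mm between the collars. None if absent
- blue2_mid (a point): centre, on the axis, of a blue-ended cartridge: white barrel 32 mm across, 100 mm long along its x; a blue collar 38 mm square, 12 mm thick on each end; black nozzle 10 mm across, 12 mm long on the -x end. 0.09 to 0.18 kg. On the bench it lies on its collars, centre 19 mm up, nozzle roughly to the robot. Grip the bare 76 mm between the collars. None if absent
- dolly: aluminium pull-off dolly, disc 50 mm across, 32 mm tall, origin at the centre of its underside; a bystander, to be left where it is
- tile: square tile specimen 75 mm wide, 21 mm thick, origin at the centre of its underside; a bystander, to be left where it is
- bottle: bottle 60 mm across, 150 mm tall, origin at the centre of its underside; a bystander, to be left where it is
- beaker: clear beaker 70 mm across, 85 mm tall, origin at the centre of its underside; a bystander, to be left where it is
- spatula: spatula 190 mm long, origin at the centre of its underside; a bystander, to be left where it is
- driver: screwdriver 180 mm long, origin at the centre of its underside; a bystander, to be left where it is

How it is judged:
On the way, in this order (a step that is already met when the one before it is completed fails the run):
1. the clamp bar is lifted over its lug and turned aside (more than 1.1 rad) (value of joint clamp_turn above 1.1 rad), for 0.2 s.
2. every red-ended cartridge lies in a channel, nozzle to the front, with the bar still aside (value of joint clamp_turn above 0.7 rad and x of red1_mid in the frame of dispenser between -0.012 and 0.012 m and z of red1_mid in the frame of dispenser between 0.042 and 0.054 m and x of each of red1_nozzle, red2_nozzle in the frame of dispenser below -0.045 m and (y of red1_mid in the frame of dispenser between -0.0385 and -0.0265 m or y of red1_mid in the frame of dispenser between 0.0265 and 0.0385 m) and x of red2_mid in the frame of dispenser between -0.012 and 0.012 m and z of red2_mid in the frame of dispenser between 0.042 and 0.054 m and (y of red2_mid in the frame of dispenser between -0.0385 and -0.0265 m or y of red2_mid in the frame of dispenser between 0.0265 and 0.0385 m)), for 0.3 s.
3. the bar is back across the channels and down on the red-ended cartridges (value of joint clamp_turn below 0.08 rad and value of joint clamp_lift between 0.003 and 0.01 m and x of red1_mid in the frame of dispenser between -0.012 and 0.012 m and z of red1_mid in the frame of dispenser between 0.042 and 0.054 m and x of each of red1_nozzle, red2_nozzle in the frame of dispenser below -0.045 m and (y of red1_mid in the frame of dispenser between -0.0385 and -0.0265 m or y of red1_mid in the frame of dispenser between 0.0265 and 0.0385 m) and x of red2_mid in the frame of dispenser between -0.012 and 0.012 m and z of red2_mid in the frame of dispenser between 0.042 and 0.054 m and (y of red2_mid in the frame of dispenser between -0.0385 and -0.0265 m or y of red2_mid in the frame of dispenser between 0.0265 and 0.0385 m)), for 0.3 s.
4. every blue-ended cartridge lies on the case's floor and the lid is shut (value of joint lid below 0.06 rad and x of blue1_mid in the frame of case between -0.07 and 0.07 m and y of blue1_mid in the frame of case between -0.09 and 0.09 m and z of blue1_mid in the frame of case between 0.015 and 0.04 m and x of blue2_mid in the frame of case between -0.07 and 0.07 m and y of blue2_mid in the frame of case between -0.09 and 0.09 m and z of blue2_mid in the frame of case between 0.015 and 0.04 m), for 0.3 s.
5. the hasp lies flat on the lid (value of joint hasp below 0.15 rad and value of joint lid below 0.06 rad), for 0.2 s.
At the end, for the whole second after the job is handed in: Reds in channels (centre within 12 mm along, 6 mm across and in height; nozzle to front), bar across (below 0.08 rad, raised 3 to 10 mm by the cartridges below it); blues on the case floor (centre under 40 mm high); lid below 0.06 rad, hasp below 0.15 rad; cartridges at rest (all of step 3 and all of step 5 and x of blue1_mid in the frame of case between -0.07 and 0.07 m and y of blue1_mid in the frame of case between -0.09 and 0.09 m and z of blue1_mid in the frame of case between 0.015 and 0.04 m and x of blue2_mid in the frame of case between -0.07 and 0.07 m and y of blue2_mid in the frame of case between -0.09 and 0.09 m and z of blue2_mid in the frame of case between 0.015 and 0.04 m and linear speed of each of red1, red2, blue1, blue2 below 0.02 m/s); the robot touches nothing.
It fails at once if a bystander is moved by more than 50 mm (distance of any of dolly, tile, bottle, beaker, spatula, driver from where it was at the start of the episode above 0.05 m).
Of red1, red2, blue1, blue2 only 3 to 4 are there at a start; the rules pass over those that are not, and their reading is None.
At some moment in a run one of red1, red2, blue1, blue2 may be knocked a few centimetres aside while the robot is not near it.
It also fails if it takes over 200 s, if anything falls off the work surface, if the arm or the gripper's body presses on something with over 40 N, if the wrist force passes 120 N, or if a joint passes its speed limit or range.

## Working session

There is one attempt and no reset: what is moved stays moved. The work goes in short steps, Python scripts to look and compute and a shell command to move; the robot and the scene stay as the last step left them, time stands still between calls to the robot, and variables do not carry over. Pictures are saved under pics/ and viewed, and the job is handed in when it is done.

```bash
mkdir -p pics; ls; python3 - <<'E'
from bench import get_obs,cams
import cv2
o=get_obs();print({k:o[k] for k in('time','tool_pos','ee_rot','width')})
for n in('scene','side','wrist'):
    p=cams.snapshot(n);cv2.imwrite(f'pics/{n}0.png',p['frame'][:,:,::-1])
    print(n,p['intrinsics'], p.get('R'),p.get('t'),p.get('hand_eye'))
E
```

```text
pics
{'time': 0.0, 'tool_pos': array([0.1261663 , 0.534755  , 0.18913605]), 'ee_rot': array([-3.13946485e+00, -2.20836805e-04,  2.90979055e+00]), 'width': 0.09368770931826988}
scene [[497.32045774   0.         322.81124598]
 [  0.         497.32045774 238.69268468]
 [  0.           0.           1.        ]] [[-0.5012261   0.86531495  0.00156255]
 [ 0.72207585  0.41924982 -0.55030542]
 [-0.4768426  -0.27469916 -0.83496198]] [ 0.2853982  -0.35606529  1.38271312] None
side [[436.61446992   0.         322.9013567 ]
 [  0.         436.61446992 237.6894767 ]
 [  0.           0.           1.        ]] [[ 0.93626667 -0.35105343  0.01289207]
 [-0.1863682  -0.52748715 -0.82886923]
 [ 0.29777779  0.77363997 -0.55929383]] [-0.53309882  0.18417662  0.97975444] None
wrist [[368.85995398   0.         317.56619847]
 [  0.         368.85995398 242.72134543]
 [  0.           0.           1.        ]] None None [[ 2.86815348e-04 -9.69356305e-01 -2.45658853e-01  7.09820412e-02]
 [ 9.99999829e-01  1.53046168e-04  5.63623209e-04 -3.74513638e-04]
 [-5.08754565e-04 -2.45658972e-01  9.69356183e-01 -1.93484731e-01]
 [ 0.00000000e+00  0.00000000e+00  0.00000000e+00  1.00000000e+00]]
```

View pics/scene0.png

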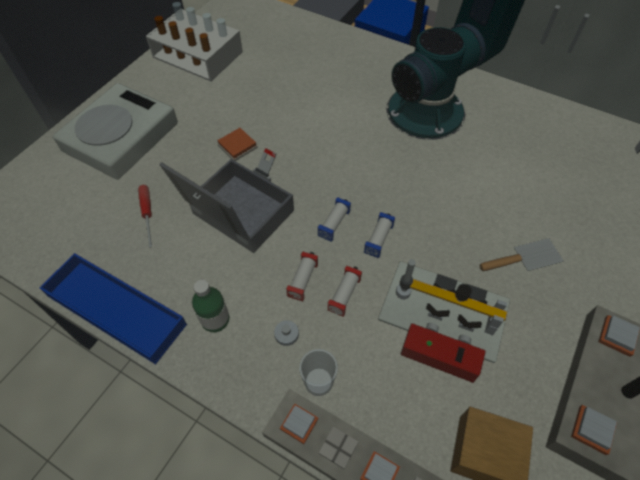

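View pics/side0.png

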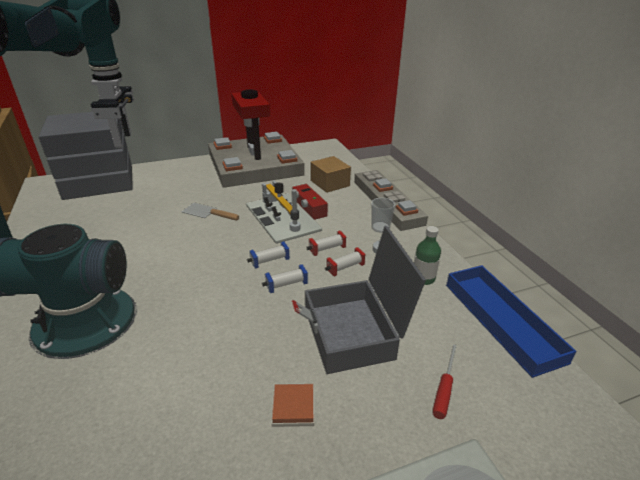

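View pics/wrist0.png

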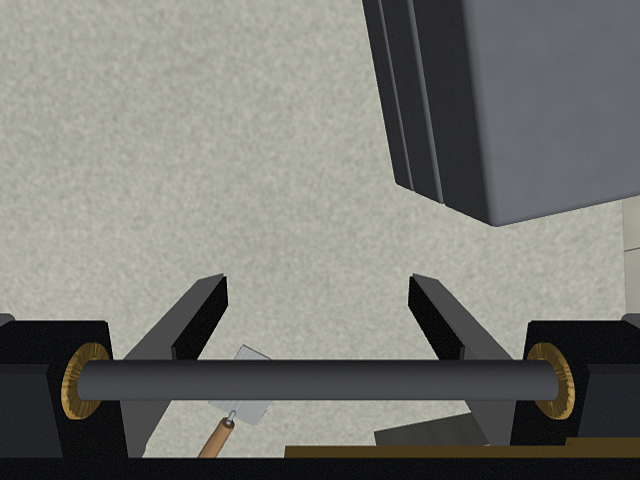

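```bash
cat >h.py <<'E'
import numpy as np,cv2
from bench import get_obs,cams
from scipy.spatial.transform import Rotation as Ro
def pose():
    o=get_obs();return o,Ro.from_euler('xyz',o['ee_rot']).as_matrix(),np.array(o['tool_pos'])
def snap(n):
    o,R,t=pose();p=cams.snapshot(n)
    if n=='wrist':
        H=p['hand_eye'];A=R@H[:3,:3];c=R@H[:3,3]+t
        p['R']=A.T;p['t']=-A.T@c
    return p
def proj(p,X):
    X=np.atleast_2d(X);c=X@np.array(p['R']).T+p['t'];u=c@np.array(p['intrinsics']).T
    return u[:,:2]/u[:,2:]
def back(p,uv,z):
    uv=np.atleast_2d(uv);R=np.array(p['R']);K=p['intrinsics']
    d=np.c_[uv,np.ones(len(uv))]@np.linalg.inv(K).T@R
    c=-R.T@p['t'];return c+d*((z-c[2])/d[:,2])[:,None]
def save(p,name,box=None,s=1):
    f=p['frame'][:,:,::-1]
    if box: f=f[box[1]:box[3],box[0]:box[2]]
    cv2.imwrite('pics/'+name,cv2.resize(f,None,fx=s,fy=s,interpolation=cv2.INTER_CUBIC))
def tri(ps,uvs):
    A=[];b=[]
    for p,uv in zip(ps,uvs):
        R=np.array(p['R']);c=-R.T@p['t'];d=R.T@np.linalg.inv(p['intrinsics'])@[uv[0],uv[1],1];d/=np.linalg.norm(d)
        M=np.eye(3)-np.outer(d,d);A.append(M);b.append(M@c)
    return np.linalg.lstsq(np.vstack(A),np.hstack(b),rcond=None)[0]
E
python3 - <<'E'
from h import *
np.set_printoptions(precision=4,suppress=True)
p=snap('scene');q=snap('side')
save(p,'sc_disp.png',(370,250,520,390),5);save(p,'sc_case.png',(160,130,310,260),5);save(p,'sc_cart.png',(270,180,410,330),4)
save(q,'si_disp.png',(235,160,335,245),7);save(q,'si_case.png',(285,220,405,375),4)
for n in ('dispenser','case','red1_mid','blue1_mid','clamp_knob','hasp_tip','lid_edge','tile','dolly','bottle','beaker','spatula','driver'):
    for im,z in((p,'sc'),(q,'si')):
        r=cams.outline_of(im,n)
        for d in r:
            print(n,z,round(d['conf'],2),np.round(d['centre'],1),back(im,d['centre'],0.02)[0])
E
```

```text
dispenser sc 0.57 [445.6 320.8] [0.5715 0.2904 0.02  ]
dispenser si 0.65 [283.9 211.4] [0.5452 0.2788 0.02  ]
case sc 0.84 [240.5 197.9] [ 0.5215 -0.2549  0.02  ]
case si 0.89 [365.7 308.8] [ 0.598  -0.1999  0.02  ]
case si 0.45 [305.6 311.9] [ 0.4664 -0.1632  0.02  ]
case si 0.33 [426.  255.3] [ 0.8379 -0.0674  0.02  ]
red1_mid sc 0.73 [345.5 290. ] [0.6121 0.0802 0.02  ]
red1_mid si 0.83 [325.2 242. ] [0.6062 0.0809 0.02  ]
red1_mid si 0.16 [296.7 404.1] [ 0.3756 -0.382   0.02  ]
blue1_mid sc 0.95 [335.2 217.7] [ 0.4587 -0.0309  0.02  ]
blue1_mid sc 0.21 [238.  143.6] [ 0.3791 -0.3635  0.02  ]
blue1_mid si 0.64 [286.9 278.9] [ 0.4602 -0.0375  0.02  ]
clamp_knob sc 0.73 [459.6 298. ] [0.5086 0.296  0.02  ]
clamp_knob si 0.54 [279.8 194.8] [0.5626 0.3862 0.02  ]
hasp_tip sc 0.65 [343.3 289.8] [0.614  0.0759 0.02  ]
hasp_tip sc 0.52 [266.3 165.1] [ 0.4039 -0.2594  0.02  ]
hasp_tip si 0.77 [303.9 308.3] [ 0.4665 -0.1509  0.02  ]
hasp_tip si 0.28 [267.8 251.6] [0.445  0.0898 0.02  ]
lid_edge sc 0.63 [208.3 199.5] [ 0.5639 -0.3184  0.02  ]
lid_edge si 0.63 [392.7 279.7] [ 0.7053 -0.1283 
[... 416 characters left out ...]
2  ]
bottle sc 0.57 [209.3 305.6] [ 0.7858 -0.1468  0.02  ]
bottle sc 0.4 [344.6 290.7] [0.6145 0.0793 0.02  ]
bottle si 0.97 [424.4 255.3] [ 0.8338 -0.066   0.02  ]
beaker sc 0.75 [314.3 370.7] [0.795  0.1117 0.02  ]
beaker si 0.62 [381.5 212.5] [0.8273 0.173  0.02  ]
beaker si 0.48 [286.7 211. ] [0.554  0.2783 0.02  ]
spatula sc 0.96 [532.5 256.6] [0.3322 0.3977 0.02  ]
spatula sc 0.16 [461.1 298.2] [0.5075 0.2989 0.02  ]
spatula si 0.93 [205.5 213.7] [0.3165 0.3444 0.02  ]
driver sc 0.68 [204.6 202.4] [ 0.5753 -0.3207  0.02  ]
driver sc 0.61 [146.1 204.9] [ 0.6507 -0.4356  0.02  ]
driver sc 0.39 [263.6 159.7] [ 0.3922 -0.2753  0.02  ]
driver si 0.86 [444.5 389. ] [ 0.6446 -0.4458  0.02  ]
```

View pics/sc_disp.png

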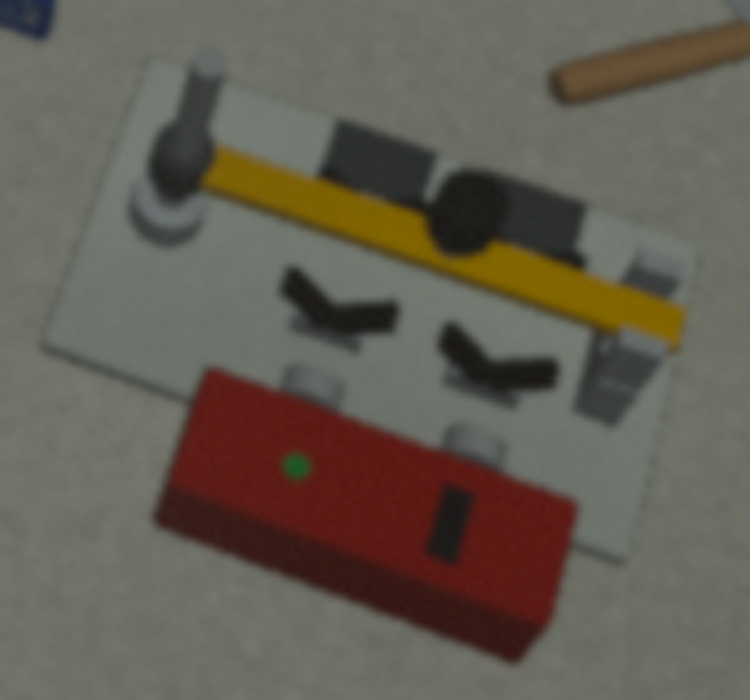

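View pics/si_disp.png

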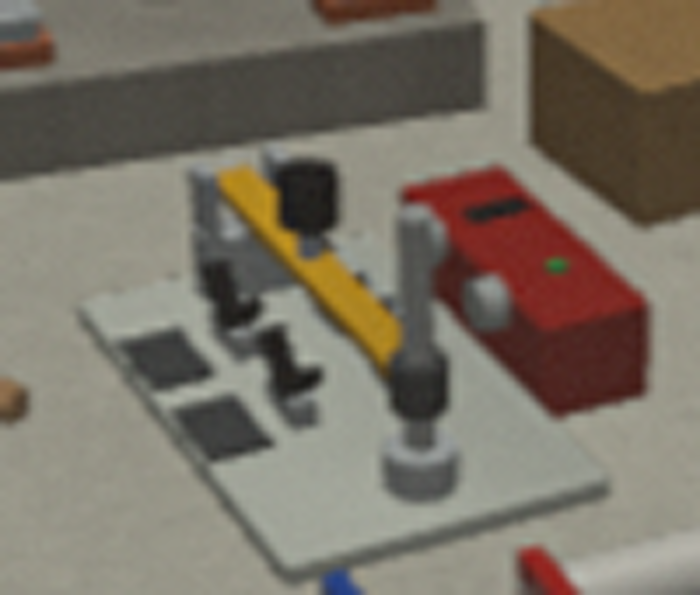

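View pics/sc_case.png

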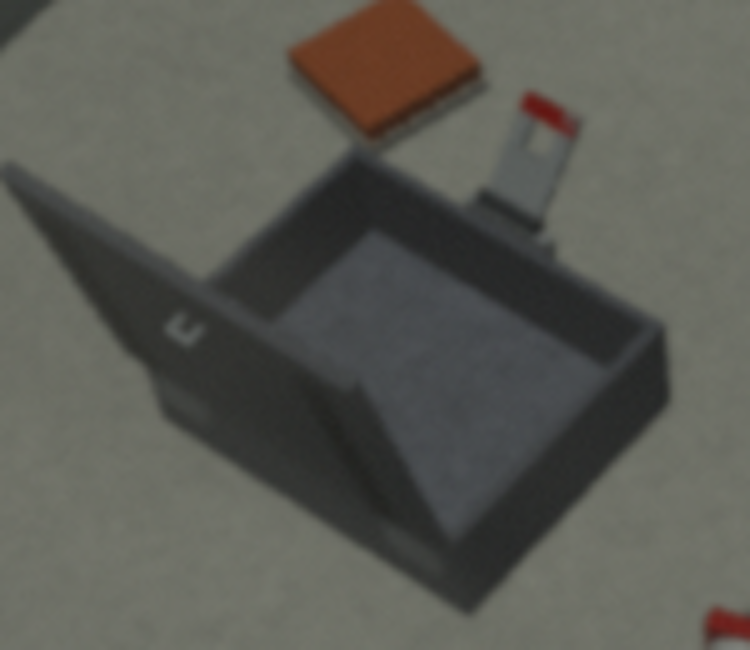

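View pics/si_case.png

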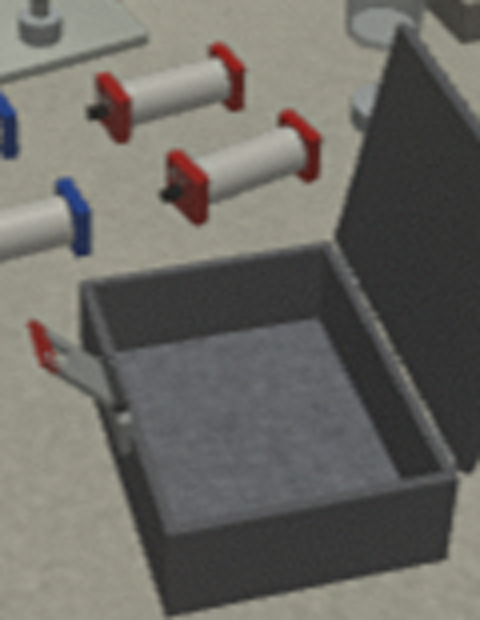

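View pics/sc_cart.png

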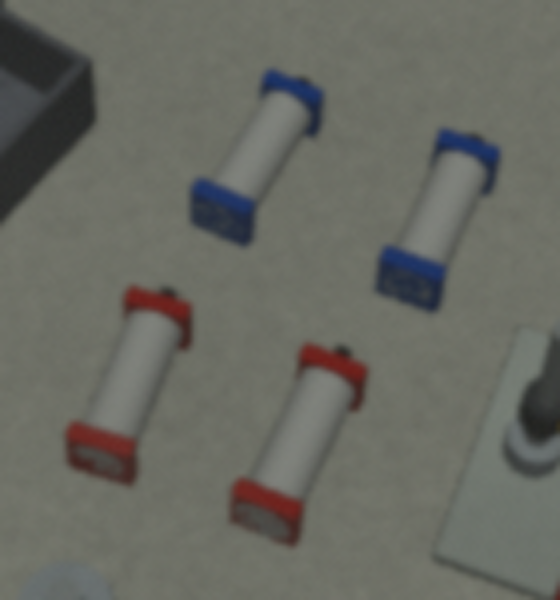

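```bash
cat > fit0.py <<'E'
from h import *
from scipy.optimize import least_squares
np.set_printoptions(precision=4,suppress=True)
p=snap('scene');q=snap('side')
def px(l,o,s): return (np.array(l,float)+.5)/s-.5+np.array(o)
def fit(obs,x0):
    def f(v):
        c,s=np.cos(v[2]),np.sin(v[2]);r=[]
        for im,P,uv in obs:
            P=np.array(P)/1000.;W=np.c_[v[0]+c*P[:,0]-s*P[:,1],v[1]+s*P[:,0]+c*P[:,1],P[:,2]]
            r.append((proj(im,W)-uv).ravel())
        return np.hstack(r)
    r=least_squares(f,x0,loss='soft_l1');print(r.x, np.round(f(r.x).reshape(-1,2),1).tolist());return r.x
D=fit([(p,[(-75,-140,12),(-75,105,12),(75,-140,12),(75,105,12),(0,-110,140),(-18,78,78),(18,78,78),(0,0,96)],
 px([(150,57),(700,242),(42,345),(625,555),(208,62),(660,265),(640,343),(467,213)],(370,250),5)),
 (q,[(-75,105,12),(-75,-140,12),(75,-140,12),(0,-110,140),(0,0,96),(-18,78,78),(18,78,78)],
 px([(82,310),(290,575),(607,485),(415,212),(308,197),(203,177),(272,160)],(235,160),7))],[.56,.28,0])
C=fit([(p,[(-75,-95,60),(-75,95,60),(75,95,0),(-75,95,0),(-69,-89,6),(-69,89,6),(69,89,6)],
 px([(358,150),(660,325),(470,612),(667,402),(373,232),(608,368),(450,540)],(160,130),5)),
 (q,[(-75,95,60),(-75,-95,60),(75,95,60),(75,-95,60),(-75,-95,0),(75,-95,0)],
 px([(82,285),(165,530),(330,243),(457,473),(170,612),(448,557)],(285,220),4))],[.52,-.22,0])
print('hasp',tri([p,q],[px((548,113),(160,130),5),px((40,345),(285,220),4)]))
for n,a,b in (('redA',(160,298),(103,436)),('redB',(335,358),(268,494)),('blueA',(293,82),(224,192)),('blueB',(468,143),(412,260))):
    A=back(p,px([a,b],(270,180),4),.038);d=A[0]-A[1]
    print(n,A.mean(0),'len',np.linalg.norm(d),'yaw of +x',np.arctan2(-d[1],-d[0]))
E
python3 fit0.py
```

```text
[0.5379 0.2946 0.1366] [[-0.3, -1.1], [0.6, -0.4], [-0.5, -1.0], [1.3, 0.7], [0.0, -0.3], [-0.0, -0.7], [0.3, -0.6], [-0.6, -0.4], [-0.5, -1.7], [-0.0, -1.4], [1.5, -1.7], [0.6, -0.1], [0.6, -0.2], [0.6, -1.3], [1.3, -1.2]]
[ 0.5398 -0.2369 -0.1028] [[-0.4, -1.8], [1.1, -0.6], [-0.3, 0.7], [0.9, -0.3], [0.0, -0.9], [9.1, 5.4], [3.1, 10.5], [-0.1, -1.2], [1.1, 1.3], [0.8, -0.9], [1.3, 1.2], [-0.7, 1.4], [0.3, 0.6]]
hasp [ 0.4248 -0.2258  0.1051]
redA [ 0.6266 -0.0164  0.038 ] len 0.08882995842054738 yaw of +x 0.19977779894614928
redB [0.6123 0.0787 0.038 ] len 0.08805292355259736 yaw of +x 0.0925473998782621
blueA [ 0.4611 -0.0321  0.038 ] len 0.08799592397145392 yaw of +x 0.046365905344684794
blueB [0.449  0.0778 0.038 ] len 0.08746887465251642 yaw of +x 0.09571197670784005
```

```bash
cat > plan.py <<'E'
# usage: plan.py x y z yaw_deg : totals in tool axes (after twist finished) from the present measured pose
import sys
from h import *
def plan(t,yaw=None):
    o,R,c=pose(); y0=np.degrees(np.arctan2(R[1,0],R[0,0]))
    tw=0 if yaw is None else (y0-yaw+180)%360-180
    R2=R@Ro.from_euler('z',tw,degrees=True).as_matrix()
    d=np.array(t)-c
    print('t=%.2f pos'%o['time'],c.round(4),'yaw',round(y0,2),'F',np.round(o['wrist_force'],1),'w',round(o['width'],4),'| twist',round(tw,1),'then shift cm',(R2.T@d*100).round(2),'| shift w/o twist',(R.T@d*100).round(2))
if __name__=='__main__':
    a=[float(v) for v in sys.argv[1:]];plan(a[:3],a[3] if len(a)>3 else None)
E
python3 plan.py 0.48 0.29 0.26 187.8
```

```text
t=1.65 pos [0.1264 0.5353 0.1903] yaw 166.72 F [-0.6 -0.2 -0.9] w 0.0938 | twist -21.1 then shift cm [-31.71 -29.1   -6.97] | shift w/o twist [-40.05 -15.75  -6.97]
```

```bash
python3 -m crank '[{"tz":-2,"twist":-7},{"tz":-2,"twist":-7},{"tz":-3,"twist":-7},{"tx":-4,"ty":-3.64},{"tx":-4,"ty":-3.64},{"tx":-4,"ty":-3.64},{"tx":-4,"ty":-3.64},{"tx":-4,"ty":-3.64},{"tx":-4,"ty":-3.64},{"tx":-4,"ty":-3.64},{"tx":-3.7,"ty":-3.6},{"tx":0}]'; python3 plan.py 0.48 0.29 0.26 187.8
python3 - <<'E'
from h import *
p=snap('wrist');save(p,'w1.png')
import pickle;pickle.dump(p,open('w1.pkl','wb'))
E
```

```text
t=1.65 pos [0.1264 0.5353 0.1903] yaw 166.72 F [-0.6 -0.2 -0.9] w 0.0938 | twist -21.1 then shift cm [-31.71 -29.1   -6.97] | shift w/o twist [-40.05 -15.75  -6.97]invalid input at $[0]: expected keys tx, ty, tz, twist, grip
```

View pics/w1.png

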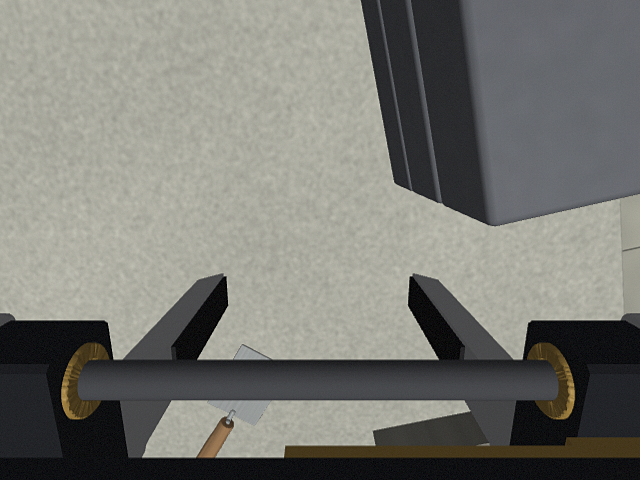

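All five keys are required in each row.

```bash
python3 -m crank '[{"tx":0,"ty":0,"tz":-2,"twist":-7,"grip":1},{"tx":0,"ty":0,"tz":-2,"twist":-7,"grip":1},{"tx":0,"ty":0,"tz":-3,"twist":-7,"grip":1},{"tx":-4,"ty":-3.64,"tz":0,"twist":0,"grip":1},{"tx":-4,"ty":-3.64,"tz":0,"twist":0,"grip":1},{"tx":-4,"ty":-3.64,"tz":0,"twist":0,"grip":1},{"tx":-4,"ty":-3.64,"tz":0,"twist":0,"grip":1},{"tx":-4,"ty":-3.64,"tz":0,"twist":0,"grip":1},{"tx":-4,"ty":-3.64,"tz":0,"twist":0,"grip":1},{"tx":-4,"ty":-3.64,"tz":0,"twist":0,"grip":1},{"tx":-3.7,"ty":-3.6,"tz":0,"twist":0,"grip":1},{"tx":0,"ty":0,"tz":0,"twist":0,"grip":0.7}]'; python3 plan.py 0.48 0.29 0.26 187.8
python3 - <<'E'
from h import *
p=snap('wrist');save(p,'w2.png')
import pickle;pickle.dump(p,open('w2.pkl','wb'))
E
```

```text
time: 3.2
tool_pos: [0.4818, 0.2873, 0.2593]
ee_rot: [-3.141, -0.001, -3.012]
wrist_force: [0.0, 0.5, -0.2]
width: 0.0871
t=3.20 pos [0.4818 0.2873 0.2593] yaw -172.59 F [ 0.   0.5 -0.2] w 0.0871 | twist -0.4 then shift cm [ 0.14  0.29 -0.07] | shift w/o twist [ 0.14  0.29 -0.07]
```

View pics/w2.png

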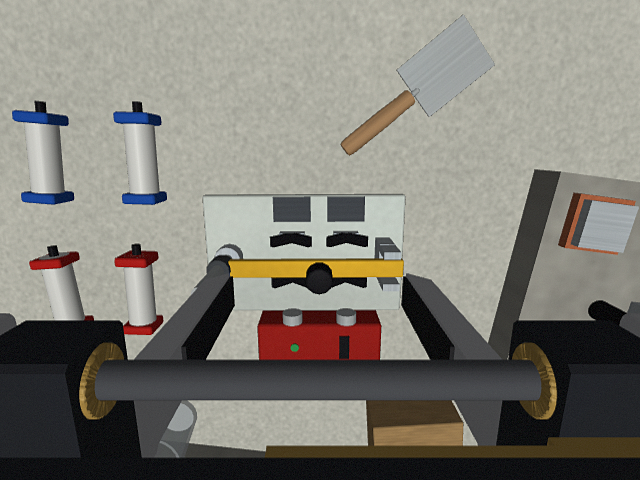

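```bash
python3 - <<'E'
from h import *
import pickle
p=pickle.load(open('w2.pkl','rb'))
save(p,'w2z.png',(195,180,415,330),3.6)
print(back(p,[(319,277)],.096), back(p,[(204,196),(404,195),(403.5,309)],.012))
v=[.5379,.2946,.1366];c,s=np.cos(v[2]),np.sin(v[2])
P=np.array([(-75,-140,12),(-75,105,12),(75,105,12),(0,0,96)])/1e3
print(proj(p,np.c_[v[0]+c*P[:,0]-s*P[:,1],v[1]+s*P[:,0]+c*P[:,1],P[:,2]]))
E
```

```text
[[0.53643966 0.2955646  0.096     ]] [[0.48232589 0.15016825 0.012     ]
 [0.45024415 0.38682436 0.012     ]
 [0.59498523 0.41354804 0.012     ]]
[[200.23172346 195.7949447 ]
 [405.45462108 194.38644921]
 [399.49092249 310.63460878]
 [317.87866738 278.22518333]]
```

View pics/w2z.png

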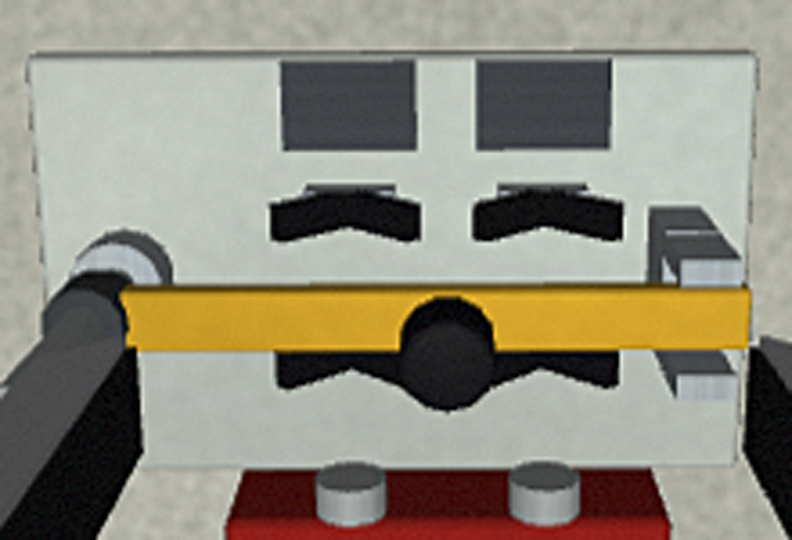

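```bash
python3 - <<'E'
from h import *
import pickle
from scipy.optimize import least_squares
p=pickle.load(open('w2.pkl','rb'))
P=np.array([(-75,-140,12),(-75,105,12),(75,105,12),(0,0,96),(-18,78,78),(18,78,78),(0,93,68),(-10,0,68)])/1e3
uv=(np.array([(30,57),(755,55),(738,465),(447,353),(711,272),(706,386),(749,318),(447,288.5)])+.5)/3.6-.5+[195,180]
def f(v):
    c,s=np.cos(v[2]),np.sin(v[2])
    return (proj(p,np.c_[v[0]+c*P[:,0]-s*P[:,1],v[1]+s*P[:,0]+c*P[:,1],P[:,2]])-uv).ravel()
r=least_squares(f,[.5379,.2946,.1366],loss='soft_l1',f_scale=.5);print(r.x,f(r.x).reshape(-1,2).round(1).tolist())
E
```

```text
[0.53702144 0.29509255 0.13854292] [[-2.4, -0.1], [1.5, -1.4], [0.5, 1.1], [-0.3, -0.2], [-0.0, -0.2], [0.0, 0.2], [0.7, 0.2], [-0.5, 0.4]]
```

```bash
python3 plan.py 0.537 0.295 0.088 187.9
```

```text
t=3.25 pos [0.4804 0.2887 0.2597] yaw -172.45 F [-0.3 -0.2 -0.1] w 0.0829 | twist -0.4 then shift cm [-5.72 -0.16 17.16] | shift w/o twist [-5.72 -0.12 17.16]
```

```bash
python3 -m crank '[{"tx":-2.9,"ty":-0.08,"tz":2,"twist":0,"grip":0.7},{"tx":-2.8,"ty":-0.04,"tz":2,"twist":0,"grip":0.7},{"tx":0,"ty":0,"tz":3,"twist":0,"grip":0.7},{"tx":0,"ty":0,"tz":3,"twist":0,"grip":0.7},{"tx":0,"ty":0,"tz":2.5,"twist":0,"grip":0.7},{"tx":0,"ty":0,"tz":0,"twist":0,"grip":0.7}]'; python3 plan.py 0.537 0.295 0.088
python3 - <<'E'
from h import *
save(snap('wrist'),'w3.png')
p=snap('side');save(p,'s3.png',(220,100,340,250),4)
E
```

```text
time: 4.0
tool_pos: [0.5335, 0.2968, 0.1329]
ee_rot: [-3.141, -0.005, -3.005]
wrist_force: [-0.2, -0.5, 0.6]
width: 0.0661
t=4.00 pos [0.5335 0.2968 0.1329] yaw -172.17 F [-0.2 -0.5  0.6] w 0.0661 | twist 0 then shift cm [-0.34 -0.22  4.49] | shift w/o twist [-0.34 -0.22  4.49]
```

View pics/w3.png

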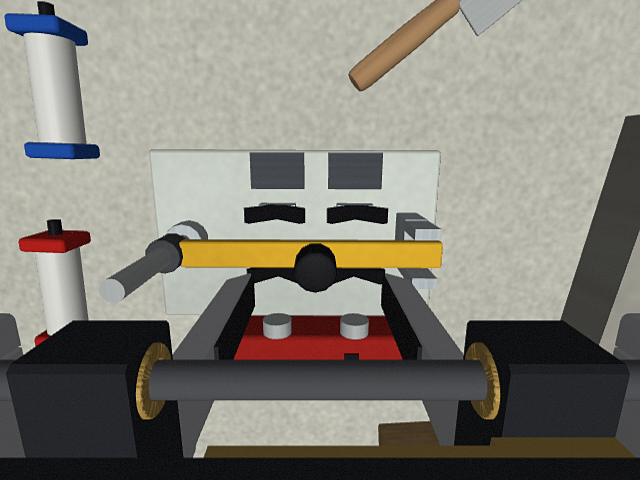

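View pics/s3.png

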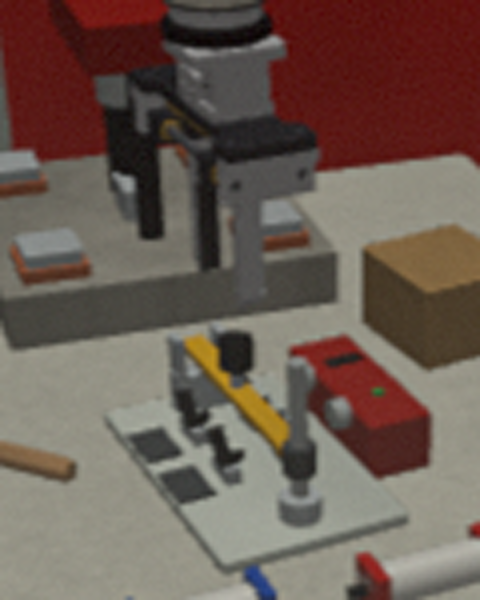

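```bash
for i in 1 2 3; do python3 plan.py 0.537 0.295 0.088; done; python3 - <<'E'
from h import *
p=snap('wrist')
print(back(p,[(315.5,268.5)],.096))
E
python3 plan.py 0.537 0.295 0.088
```

```text
t=4.10 pos [0.5358 0.2973 0.1364] yaw -172.2 F [-0.5  0.2 -0.1] w 0.0659 | twist 0 then shift cm [-0.08 -0.24  4.84] | shift w/o twist [-0.08 -0.24  4.84]
t=4.10 pos [0.5358 0.2973 0.1364] yaw -172.2 F [-0.5  0.2 -0.1] w 0.0659 | twist 0 then shift cm [-0.08 -0.24  4.84] | shift w/o twist [-0.08 -0.24  4.84]
t=4.10 pos [0.5358 0.2973 0.1364] yaw -172.2 F [-0.5  0.2 -0.1] w 0.0659 | twist 0 then shift cm [-0.08 -0.24  4.84] | shift w/o twist [-0.08 -0.24  4.84]
[[0.54190625 0.29648655 0.096     ]]
t=4.15 pos [0.5364 0.2972 0.1372] yaw -172.22 F [-0.5 -0.7 -0.4] w 0.0659 | twist 0 then shift cm [-0.02 -0.23  4.92] | shift w/o twist [-0.02 -0.23  4.92]
```

```bash
python3 -m crank '[{"tx":-0.2,"ty":-0.1,"tz":2.5,"twist":0,"grip":0.6},{"tx":0,"ty":0,"tz":2.4,"twist":0,"grip":0.6},{"tx":0,"ty":0,"tz":0,"twist":0,"grip":0.6},{"tx":0,"ty":0,"tz":0,"twist":0,"grip":0},{"tx":0,"ty":0,"tz":0,"twist":0,"grip":0},{"tx":0,"ty":0,"tz":0,"twist":0,"grip":0},{"tx":0,"ty":0,"tz":0,"twist":0,"grip":0},{"tx":0,"ty":0,"tz":0,"twist":0,"grip":0}]'; python3 plan.py 0.537 0.295 0.088
python3 - <<'E'
from h import *
save(snap('wrist'),'w4.png')
E
```

```text
time: 5.15
tool_pos: [0.5387, 0.2961, 0.0872]
ee_rot: [3.14, 0.002, -3.007]
wrist_force: [-0.0, 1.0, 1.9]
width: 0.0264
t=5.15 pos [0.5387 0.2961 0.0872] yaw -172.27 F [-0.   1.   1.9] w 0.0264 | twist 0 then shift cm [ 0.19 -0.09 -0.08] | shift w/o twist [ 0.19 -0.09 -0.08]
```

View pics/w4.png

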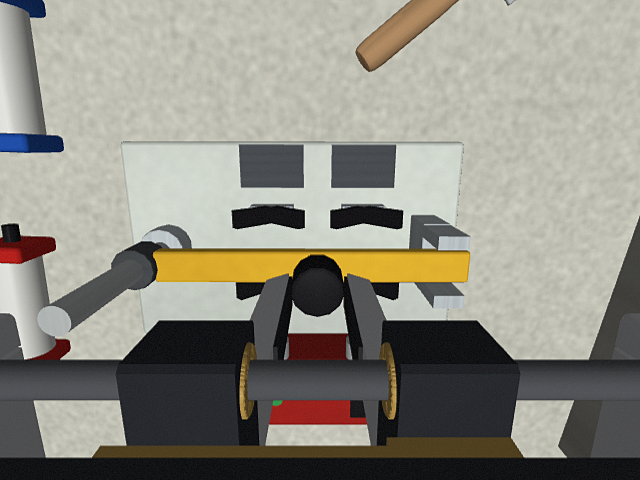

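```bash
python3 -m crank '[{"tx":0,"ty":0,"tz":-1,"twist":0,"grip":0},{"tx":0,"ty":0,"tz":-1.5,"twist":0,"grip":0},{"tx":0,"ty":0,"tz":-1.5,"twist":0,"grip":0},{"tx":0,"ty":0,"tz":0,"twist":0,"grip":0},{"tx":0,"ty":0,"tz":0,"twist":0,"grip":0}]'; python3 plan.py 0.537 0.295 0.128
python3 - <<'E'
from h import *
save(snap('wrist'),'w5.png')
E
```

```text
time: 5.82
tool_pos: [0.5381, 0.2953, 0.1259]
ee_rot: [-3.141, -0.0, -3.007]
wrist_force: [2.4, 0.7, -8.8]
width: 0.0265
t=5.83 pos [0.5381 0.2953 0.1259] yaw -172.28 F [ 2.4  0.7 -8.8] w 0.0265 | twist 0 then shift cm [ 0.12 -0.01 -0.21] | shift w/o twist [ 0.12 -0.01 -0.21]
```

View pics/w5.png

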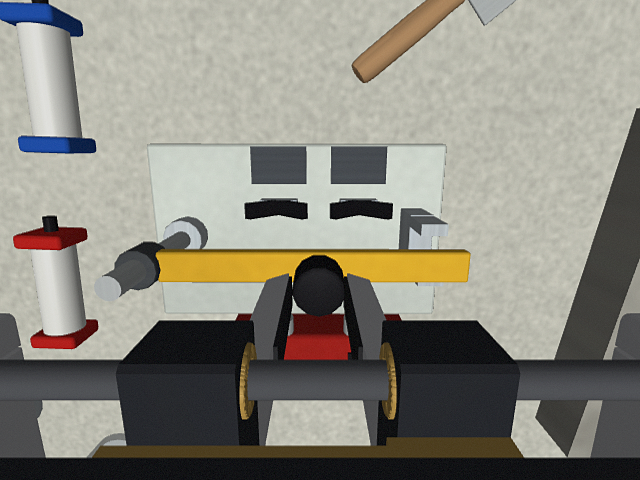

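The bar is up (end at 468,265, above the lugs at 425,225). Next I swing it.

```bash
python3 -m crank '[{"tx":-1.44,"ty":-0.09,"tz":0,"twist":7.5,"grip":0},{"tx":-1.44,"ty":-0.09,"tz":0,"twist":7.5,"grip":0},{"tx":-1.44,"ty":-0.09,"tz":0,"twist":7.5,"grip":0},{"tx":-1.44,"ty":-0.09,"tz":0,"twist":7.5,"grip":0},{"tx":-1.44,"ty":-0.09,"tz":0,"twist":7.5,"grip":0},{"tx":0,"ty":0,"tz":0,"twist":0,"grip":0},{"tx":0,"ty":0,"tz":0,"twist":0,"grip":0}]'; python3 - <<'E'
from h import *
o,R,c=pose();v=[.537,.295,.1385];a=np.array([[np.cos(v[2]),np.sin(v[2])],[-np.sin(v[2]),np.cos(v[2])]])@(c[:2]-v[:2])
print('disp',a,'from post r',np.hypot(a[0],a[1]+.11),'phi',np.arctan2(a[0],a[1]+.11))
save(snap('wrist'),'w6.png')
E
```

```text
time: 6.75
tool_pos: [0.607, 0.2815, 0.1254]
ee_rot: [-3.139, -0.001, 2.624]
wrist_force: [0.3, -2.2, -8.4]
width: 0.0266
disp [ 0.06746102 -0.02304583] from post r 0.11005460644093608 phi 0.6598238494515403
```

View pics/w6.png

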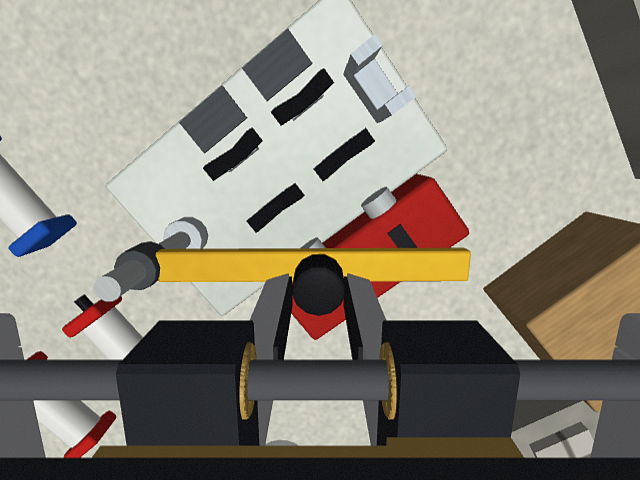

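```bash
python3 -m crank '[{"tx":-1.44,"ty":-0.09,"tz":0,"twist":7.5,"grip":0},{"tx":-1.44,"ty":-0.09,"tz":0,"twist":7.5,"grip":0},{"tx":-1.44,"ty":-0.09,"tz":0,"twist":7.5,"grip":0},{"tx":-1.44,"ty":-0.09,"tz":0,"twist":7.5,"grip":0},{"tx":-1.44,"ty":-0.09,"tz":0,"twist":7.5,"grip":0},{"tx":-1.44,"ty":-0.09,"tz":0,"twist":7.5,"grip":0},{"tx":0,"ty":0,"tz":0,"twist":0,"grip":0},{"tx":0,"ty":0,"tz":1.5,"twist":0,"grip":0},{"tx":0,"ty":0,"tz":1.5,"twist":0,"grip":0},{"tx":0,"ty":0,"tz":0.8,"twist":0,"grip":0},{"tx":0,"ty":0,"tz":0,"twist":0,"grip":0}]'; python3 - <<'E'
from h import *
o,R,c=pose();v=[.537,.295,.1385];a=np.array([[np.cos(v[2]),np.sin(v[2])],[-np.sin(v[2]),np.cos(v[2])]])@(c[:2]-v[:2])
print('disp',a,'from post r',np.hypot(a[0],a[1]+.11),'phi',np.arctan2(a[0],a[1]+.11),c,o['joint_positions'])
save(snap('wrist'),'w7.png')
E
```

```text
time: 8.18
tool_pos: [0.6583, 0.2156, 0.0881]
ee_rot: [-3.138, 0.0, 1.838]
wrist_force: [-5.7, -4.2, -6.2]
width: 0.0267
disp [ 0.10914642 -0.09537548] from post r 0.11012182630467607 phi 1.4375997033622354 [0.65826856 0.21560632 0.0880838 ] [ 2.34779332e-01  4.43096407e-01  1.13495324e+00 -1.11092220e-04
  1.56680854e+00 -3.27407231e-02]
```

View pics/w7.png

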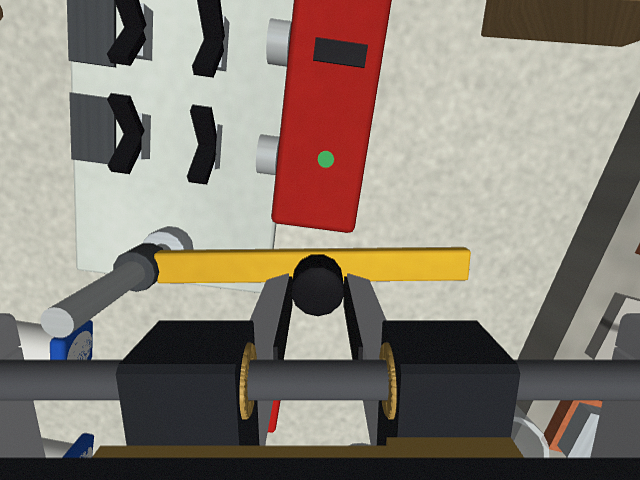

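```bash
python3 -m crank '[{"tx":0,"ty":0,"tz":0,"twist":0,"grip":0.5},{"tx":0,"ty":0,"tz":0,"twist":0,"grip":0.5},{"tx":0,"ty":0,"tz":0,"twist":0,"grip":0.5},{"tx":0,"ty":0,"tz":-3,"twist":0,"grip":0.5},{"tx":0,"ty":0,"tz":-4,"twist":0,"grip":0.5},{"tx":0,"ty":0,"tz":-4,"twist":0,"grip":0.5},{"tx":0,"ty":0,"tz":-4,"twist":0,"grip":0.5},{"tx":0,"ty":0,"tz":-3,"twist":-8.2,"grip":0.5},{"tx":0,"ty":0,"tz":0,"twist":-8.2,"grip":0.5},{"tx":0,"ty":0,"tz":0,"twist":-8.2,"grip":0.5},{"tx":0,"ty":0,"tz":0,"twist":-8.2,"grip":0.5},{"tx":0,"ty":0,"tz":0,"twist":-8.2,"grip":0.5}]'; python3 -m crank '[{"tx":0,"ty":0,"tz":0,"twist":-8.2,"grip":0.5},{"tx":0,"ty":0,"tz":0,"twist":-8.2,"grip":0.5},{"tx":0,"ty":0,"tz":0,"twist":-8.2,"grip":0.5},{"tx":0,"ty":0,"tz":0,"twist":-8.2,"grip":0.5},{"tx":0,"ty":0,"tz":0,"twist":-8.2,"grip":0.5}]'; python3 plan.py .56 .03 .26 187
```

```text
time: 9.72
tool_pos: [0.6604, 0.2158, 0.2695]
ee_rot: [3.139, 0.002, 2.557]
wrist_force: [-0.3, -0.3, 0.0]
width: 0.0471
time: 10.35
tool_pos: [0.6604, 0.2158, 0.2695]
ee_rot: [3.141, 0.003, -3.011]
wrist_force: [-0.8, 0.5, -0.5]
width: 0.047
t=10.35 pos [0.6604 0.2158 0.2695] yaw -172.5 F [-0.8  0.5 -0.5] w 0.047 | twist 0.5 then shift cm [ 12.23 -17.22   0.91] | shift w/o twist [ 12.38 -17.11   0.91]
```

```bash
python3 -m crank '[{"tx":2.4,"ty":-3.4,"tz":0.1,"twist":0,"grip":0.6},{"tx":2.5,"ty":-3.4,"tz":0.2,"twist":0,"grip":0.6},{"tx":2.5,"ty":-3.4,"tz":0.2,"twist":0,"grip":0.6},{"tx":2.5,"ty":-3.4,"tz":0.2,"twist":0,"grip":0.6},{"tx":2.4,"ty":-3.4,"tz":0.2,"twist":0,"grip":0.6},{"tx":0,"ty":0,"tz":0,"twist":0,"grip":0.6},{"tx":0,"ty":0,"tz":0,"twist":0,"grip":0.6}]'
python3 - <<'E'
from h import *
import pickle
p=snap('wrist');save(p,'w8.png');pickle.dump(p,open('w8.pkl','wb'))
s=snap('scene');save(s,'sc8.png')
E
```

```text
time: 11.22
tool_pos: [0.5598, 0.0318, 0.2602]
ee_rot: [3.141, 0.003, -3.016]
wrist_force: [0.5, 0.9, -0.4]
width: 0.0564
```

View pics/w8.png

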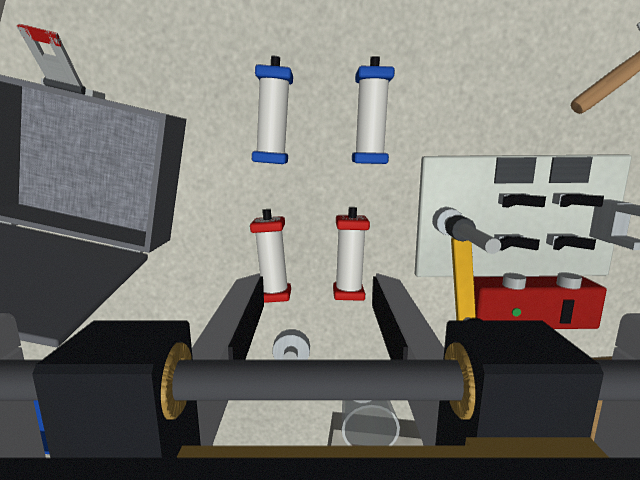

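View pics/sc8.png

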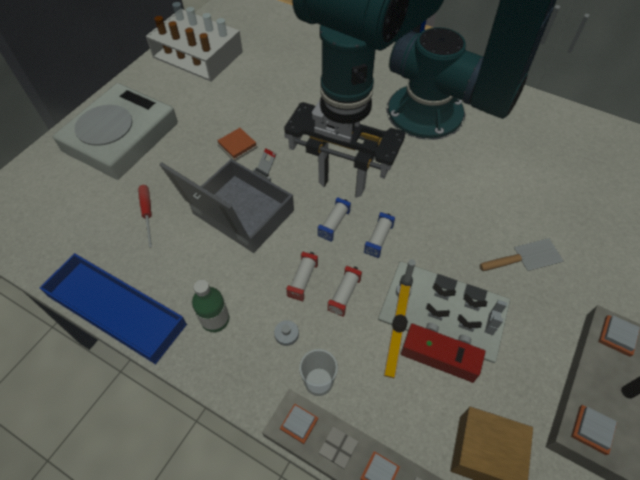

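```bash
python3 - <<'E'
from h import *
import pickle
p=pickle.load(open('w8.pkl','rb'));save(p,'w8z.png',(235,40,405,310),2.2)
E
```

```text
(no output)
```

View pics/w8z.png

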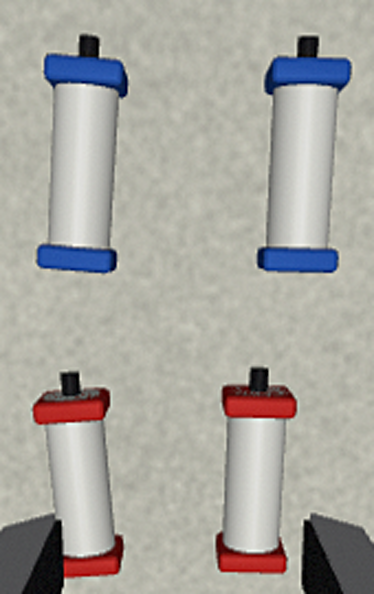

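```bash
python3 - <<'E'
from h import *
import pickle
p=pickle.load(open('w8.pkl','rb'))
def px(l): return (np.array(l,float)+.5)/2.2-.5+np.array((235,40))
for n,a,b,z in (('redB c',(260,407),(252,562),.038),('redB bar',(257.5,418),(252.5,548),.019),('redA bar',(77,424),(90,550),.019),('redA c',(71,412),(92,565),.038)):
    A=back(p,px([a,b]),z);d=A[0]-A[1];print(n,A.round(4).tolist(),A.mean(0),np.linalg.norm(d),np.arctan2(-d[1],-d[0]))
E
python3 plan.py .61 .079 .26 180
```

```text
redB c [[0.5681, 0.0737, 0.038], [0.6544, 0.0823, 0.038]] [0.61127023 0.07798442 0.038     ] 0.08674050514466077 0.09954449370930227
redB bar [[0.578, 0.0756, 0.019], [0.6535, 0.0841, 0.019]] [0.61574043 0.07982039 0.019     ] 0.07597050971212153 0.11180354880539557
redA bar [[0.5938, -0.0222, 0.019], [0.6664, -0.0079, 0.019]] [ 0.63008157 -0.01504357  0.019     ] 0.07397296468560116 0.19471306900128998
redA c [[0.5832, -0.024, 0.038], [0.6672, -0.0046, 0.038]] [ 0.62520403 -0.01429233  0.038     ] 0.08622680768654137 0.226396730291433
t=11.32 pos [0.5598 0.0323 0.2596] yaw -172.71 F [ 0.6 -0.3 -0.6] w 0.0561 | twist 7.3 then shift cm [-5.02  4.67 -0.03] | shift w/o twist [-5.57  4.   -0.03]
```

```bash
python3 plan.py .612 .079 .02 185.9
```

```text
t=11.32 pos [0.5598 0.0323 0.2596] yaw -172.71 F [ 0.6 -0.3 -0.6] w 0.0561 | twist 1.4 then shift cm [-5.65  4.1  23.97] | shift w/o twist [-5.75  3.96 23.97]
```

```bash
python3 -m crank '[{"tx":0,"ty":0,"tz":0,"twist":1.4,"grip":0.6},{"tx":-2.85,"ty":2.05,"tz":2,"twist":0,"grip":0.6},{"tx":-2.8,"ty":2.05,"tz":2,"twist":0,"grip":0.6},{"tx":0,"ty":0,"tz":4,"twist":0,"grip":0.6},{"tx":0,"ty":0,"tz":4,"twist":0,"grip":0.6},{"tx":0,"ty":0,"tz":3.5,"twist":0,"grip":0.6},{"tx":0,"ty":0,"tz":0,"twist":0,"grip":0.6},{"tx":0,"ty":0,"tz":0,"twist":0,"grip":0.6}]';python3 plan.py .612 .079 .02 185.9
python3 - <<'E'
from h import *
p=snap('wrist');save(p,'w9.png')
E
```

```text
time: 12.32
tool_pos: [0.6122, 0.0783, 0.1058]
ee_rot: [-3.142, 0.002, -3.04]
wrist_force: [-0.5, -0.8, 0.9]
width: 0.0562
t=12.32 pos [0.6122 0.0783 0.1058] yaw -174.17 F [-0.5 -0.8  0.9] w 0.0562 | twist -0.1 then shift cm [0.03 0.07 8.58] | shift w/o twist [0.03 0.07 8.58]
```

View pics/w9.png

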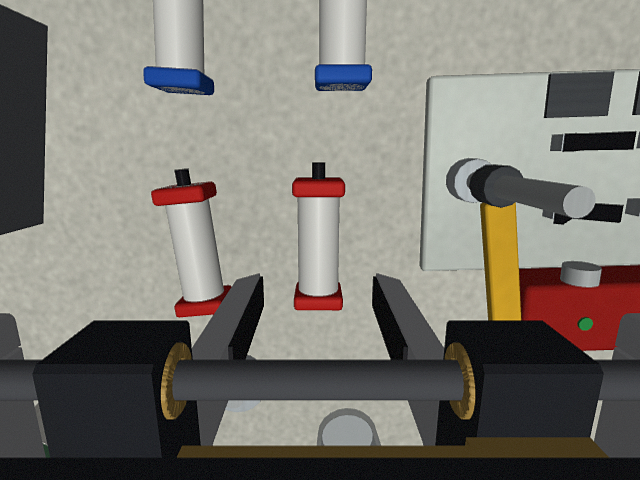

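```bash
python3 -m crank '[{"tx":0,"ty":0.05,"tz":3,"twist":0,"grip":0.6},{"tx":0,"ty":0,"tz":3,"twist":0,"grip":0.6},{"tx":0,"ty":0,"tz":2.5,"twist":0,"grip":0.6},{"tx":0,"ty":0,"tz":0,"twist":0,"grip":0.6},{"tx":0,"ty":0,"tz":0,"twist":0,"grip":0},{"tx":0,"ty":0,"tz":0,"twist":0,"grip":0},{"tx":0,"ty":0,"tz":0,"twist":0,"grip":0},{"tx":0,"ty":0,"tz":0,"twist":0,"grip":0}]';python3 plan.py .612 .079 .02 185.9
python3 - <<'E'
from h import *
p=snap('wrist');save(p,'w10.png')
E
```

```text
time: 13.38
tool_pos: [0.6115, 0.0784, 0.0199]
ee_rot: [-3.142, 0.001, -3.04]
wrist_force: [-1.1, -0.7, 0.6]
width: 0.0195
t=13.38 pos [0.6115 0.0784 0.0199] yaw -174.18 F [-1.1 -0.7  0.6] w 0.0195 | twist -0.1 then shift cm [-0.06  0.05 -0.01] | shift w/o twist [-0.06  0.05 -0.01]
```

View pics/w10.png

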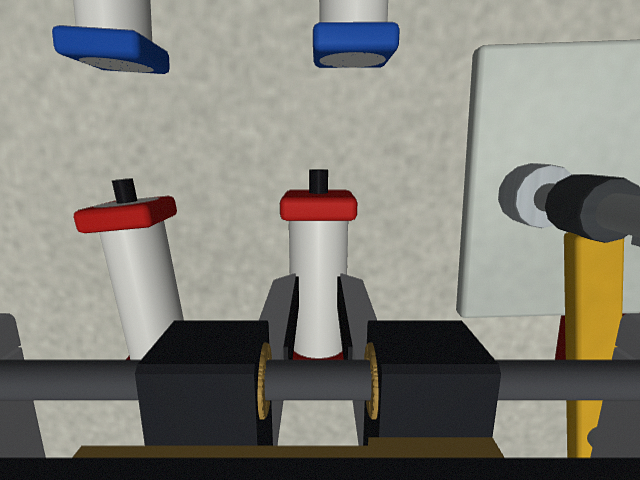

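```bash
python3 -m crank '[{"tx":0,"ty":0,"tz":0,"twist":0,"grip":0},{"tx":0,"ty":0,"tz":0,"twist":0,"grip":0},{"tx":0,"ty":0,"tz":0,"twist":0,"grip":0}]'
python3 - <<'E'
from h import *
p=snap('side');save(p,'s10.png',(240,150,400,290),4.5)
p=snap('scene');save(p,'sc10.png',(260,180,420,340),4)
E
```

```text
time: 13.8
tool_pos: [0.6117, 0.0785, 0.02]
ee_rot: [3.141, 0.001, -3.04]
wrist_force: [-0.7, 0.6, 5.4]
width: 0.0003
```

View pics/s10.png

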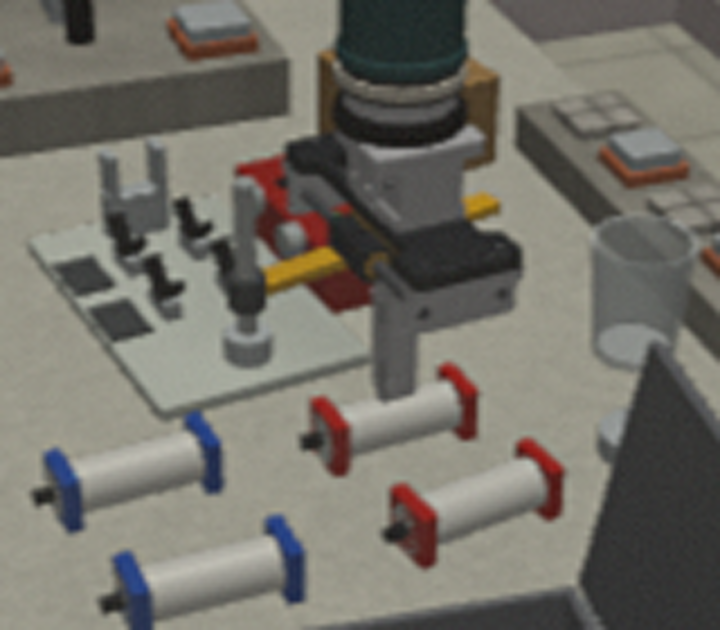

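View pics/sc10.png

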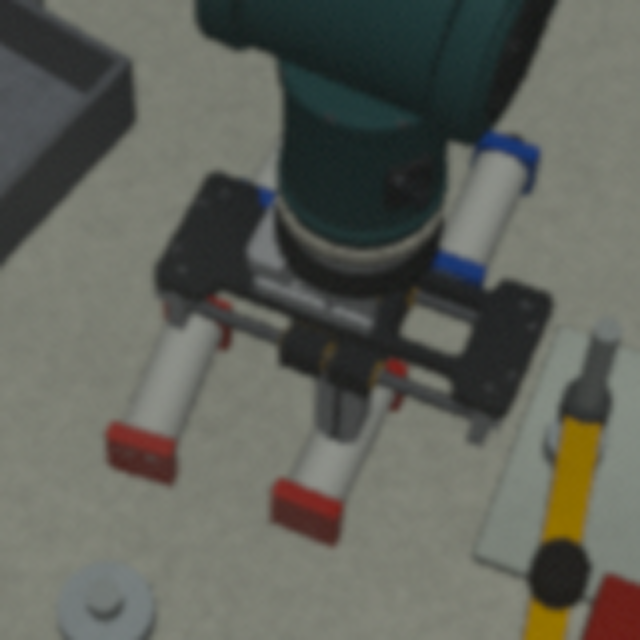

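```bash
python3 - <<'E'
from h import *
p=snap('wrist');save(p,'w11.png')
p=snap('side');save(p,'s11.png',(300,190,390,280),7)
o=get_obs();print(o['tool_pos'],o['wrist_force'],o['width'],o['joint_positions'])
E
```

```text
[0.61167006 0.07850924 0.02003416] [-0.10831484  0.69225271  5.27989778] 0.0005061180420854335 [ 3.56129536e-02  3.20801026e-01  1.43903140e+00  2.24607920e-04
  1.38033303e+00 -1.63684162e+00]
```

View pics/w11.png

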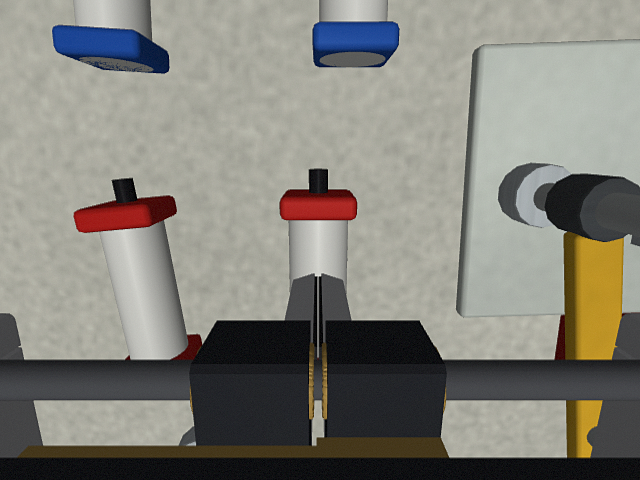

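View pics/s11.png

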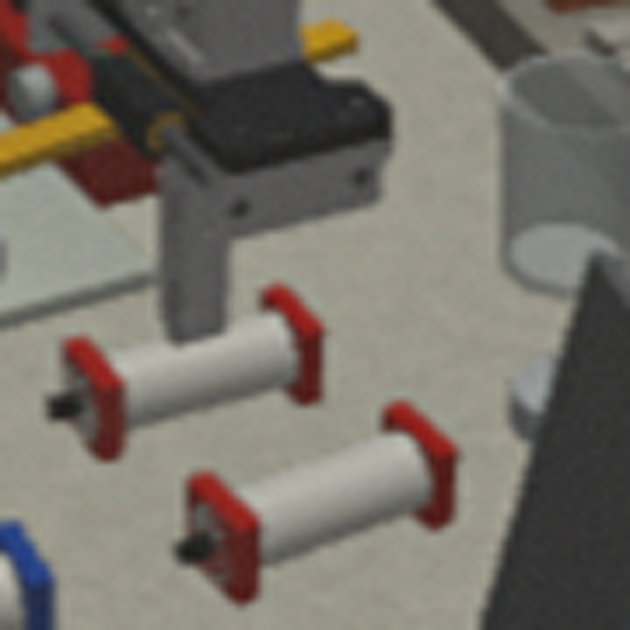

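```bash
python3 - <<'E'
from h import *
p=snap('wrist');o,R,t=pose()
for z in (.011,0,-.008,-.02,-.03):
    print(z,proj(p,R@np.array([[.008,0,-.008],[-.008,0,-.008]]).T[:,0]*0+ (R@np.array([.008,0,z])+t)),proj(p,R@np.array([-.008,0,z])+t))
s=snap('side')
for z in (.011,0,-.01): print(proj(s,R@np.array([0.,0,z])+t))
E
```

```text
0.011 [[318.03274353 261.56500379]] [[318.01544107 287.5093916 ]]
0 [[318.06493209 267.46640988]] [[318.04612666 294.63518653]]
-0.008 [[318.09054962 272.16309391]] [[318.07050651 300.2966629 ]]
-0.02 [[318.13303204 279.95176392]] [[318.1108555  309.66648773]]
-0.03 [[318.17277367 287.23794172]] [[318.14851023 318.41065133]]
[[327.26113278 245.31132631]]
[[327.32955026 242.06566322]]
[[327.39235451 239.08628708]]
```

```bash
python3 -m crank '[{"tx":0,"ty":0,"tz":-2,"twist":0,"grip":0},{"tx":0,"ty":0,"tz":-2,"twist":0,"grip":0},{"tx":4,"ty":-2,"tz":0,"twist":0,"grip":0},{"tx":4,"ty":-2,"tz":0,"twist":0,"grip":0},{"tx":0,"ty":0,"tz":2,"twist":0,"grip":0},{"tx":0,"ty":0,"tz":2,"twist":0,"grip":0},{"tx":0,"ty":0,"tz":0,"twist":0,"grip":0},{"tx":0,"ty":0,"tz":0,"twist":0,"grip":0}]'
python3 - <<'E'
from h import *
p=snap('side');save(p,'s12.png',(240,200,360,290),6)
p=snap('wrist');save(p,'w12.png')
E
```

```text
time: 15.1
tool_pos: [0.5362, 0.0305, 0.0202]
ee_rot: [-3.141, 0.001, -3.04]
wrist_force: [0.4, 0.6, 0.8]
width: 0.0007
```

View pics/s12.png

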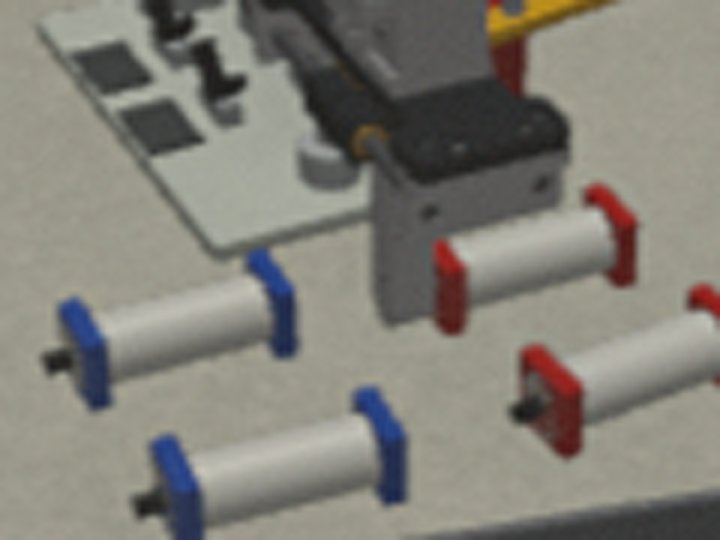

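View pics/w12.png

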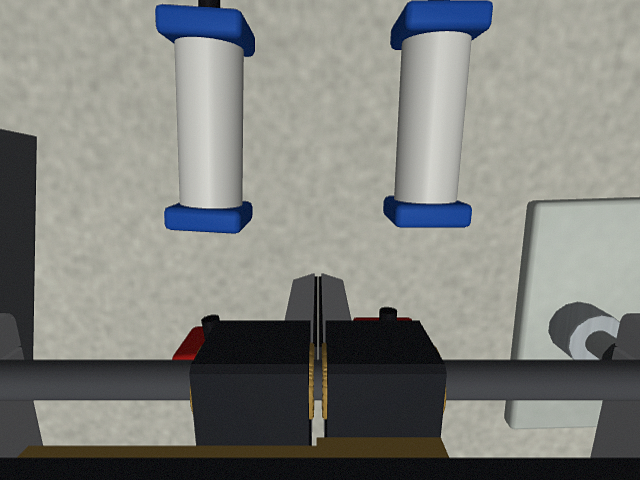

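```bash
python3 - <<'E'
from h import *
p=snap('side');o,R,t=pose()
print(t,[ (z,back(p,[(304.6,253.8)],z)[0].round(4).tolist()) for z in (0,.01,.02,.03,.04)])
E
```

```text
[0.53654296 0.03053167 0.02044178] [(0, [0.5433, 0.0734, 0.0]), (0.01, [0.539, 0.0604, 0.01]), (0.02, [0.5347, 0.0473, 0.02]), (0.03, [0.5305, 0.0343, 0.03]), (0.04, [0.5262, 0.0213, 0.04])]
```

```bash
python3 -m crank '[{"tx":0,"ty":0,"tz":1,"twist":0,"grip":0},{"tx":0,"ty":0,"tz":1,"twist":0,"grip":0},{"tx":0,"ty":0,"tz":0,"twist":0,"grip":0},{"tx":0,"ty":0,"tz":0,"twist":0,"grip":0}]'; python3 -m crank '[{"tx":0,"ty":0,"tz":0.4,"twist":0,"grip":0},{"tx":0,"ty":0,"tz":0,"twist":0,"grip":0}]'; python3 -m crank '[{"tx":0,"ty":0,"tz":0.4,"twist":0,"grip":0},{"tx":0,"ty":0,"tz":0,"twist":0,"grip":0}]';python3 -m crank '[{"tx":0,"ty":0,"tz":0.4,"twist":0,"grip":0},{"tx":0,"ty":0,"tz":0,"twist":0,"grip":0}]'
```

```text
time: 15.75
tool_pos: [0.5355, 0.0305, -0.001]
ee_rot: [3.141, -0.0, -3.04]
wrist_force: [0.1, -0.0, 0.5]
width: 0.0007
time: 16.0
tool_pos: [0.5354, 0.0305, -0.005]
ee_rot: [3.141, -0.0, -3.04]
wrist_force: [-0.0, -0.5, -0.2]
width: 0.0006
time: 16.25
tool_pos: [0.5353, 0.0305, -0.0091]
ee_rot: [3.141, -0.001, -3.04]
wrist_force: [0.2, 0.4, -0.3]
width: 0.0004
time: 16.5
tool_pos: [0.5353, 0.0305, -0.0132]
ee_rot: [3.141, -0.001, -3.04]
wrist_force: [-0.5, 0.3, -0.5]
width: 0.0005
```

```bash
python3 -m crank '[{"tx":0,"ty":0,"tz":0.2,"twist":0,"grip":0},{"tx":0,"ty":0,"tz":0,"twist":0,"grip":0}]'; python3 -m crank '[{"tx":0,"ty":0,"tz":0.2,"twist":0,"grip":0},{"tx":0,"ty":0,"tz":0,"twist":0,"grip":0}]'
```

```text
time: 16.75
tool_pos: [0.5356, 0.0305, -0.0148]
ee_rot: [3.141, 0.0, -3.04]
wrist_force: [-0.1, 0.4, -0.6]
width: 0.0006
time: 17.0
tool_pos: [0.5358, 0.0305, -0.0149]
ee_rot: [-3.142, 0.0, -3.04]
wrist_force: [-2.9, -0.2, 8.3]
width: 0.0006
```

```bash
python3 -m crank '[{"tx":0,"ty":0,"tz":-2,"twist":0,"grip":0},{"tx":0,"ty":0,"tz":-4,"twist":0,"grip":0},{"tx":0,"ty":0,"tz":-3,"twist":0,"grip":0.3},{"tx":-4,"ty":2,"tz":0,"twist":0,"grip":0.6},{"tx":-3.8,"ty":2,"tz":0,"twist":0,"grip":0.6},{"tx":0,"ty":0,"tz":0,"twist":0,"grip":0.6},{"tx":0,"ty":0,"tz":0,"twist":0,"grip":0.6}]';python3 plan.py .612 .079 -.005 185.9
python3 - <<'E'
from h import *
p=snap('wrist');save(p,'w13.png')
E
```

```text
time: 17.88
tool_pos: [0.6084, 0.078, 0.0727]
ee_rot: [-3.141, -0.002, -3.04]
wrist_force: [-0.3, -0.3, -0.4]
width: 0.0469
t=17.88 pos [0.6084 0.078  0.0727] yaw -174.17 F [-0.3 -0.3 -0.4] w 0.0469 | twist -0.1 then shift cm [-0.38  0.07  7.77] | shift w/o twist [-0.38  0.07  7.77]
```

View pics/w13.png

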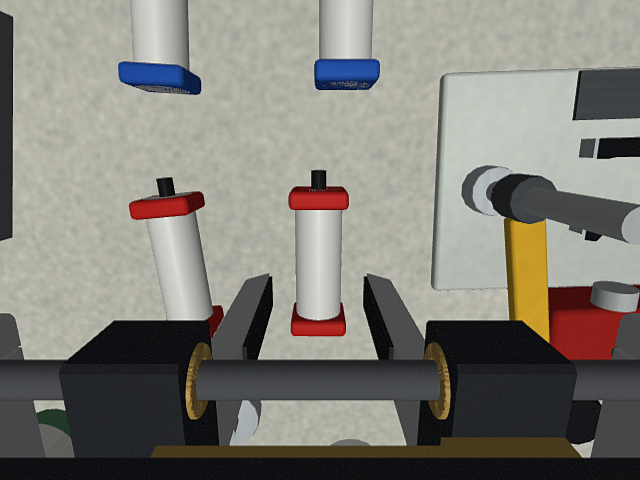

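Well aligned with the barrel. Descend and close.

```bash
python3 -m crank '[{"tx":-0.4,"ty":0.05,"tz":2,"twist":0,"grip":0.6},{"tx":0,"ty":0,"tz":2.5,"twist":0,"grip":0.6},{"tx":0,"ty":0,"tz":2,"twist":0,"grip":0.6},{"tx":0,"ty":0,"tz":1.2,"twist":0,"grip":0.6},{"tx":0,"ty":0,"tz":0,"twist":0,"grip":0.6},{"tx":0,"ty":0,"tz":0,"twist":0,"grip":0},{"tx":0,"ty":0,"tz":0,"twist":0,"grip":0},{"tx":0,"ty":0,"tz":0,"twist":0,"grip":0},{"tx":0,"ty":0,"tz":0,"twist":0,"grip":0},{"tx":0,"ty":0,"tz":0,"twist":0,"grip":0},{"tx":0,"ty":0,"tz":0,"twist":0,"grip":0}]';python3 plan.py .612 .079 -.005 185.9
python3 - <<'E'
from h import *
p=snap('wrist');save(p,'w14.png')
E
```

```text
time: 19.3
tool_pos: [0.6138, 0.0791, -0.0028]
ee_rot: [-3.142, 0.002, -3.04]
wrist_force: [0.3, -0.2, 5.0]
width: 0.0312
t=19.30 pos [ 0.6138  0.0791 -0.0028] yaw -174.18 F [ 0.3 -0.2  5. ] w 0.0312 | twist -0.1 then shift cm [0.18 0.   0.22] | shift w/o twist [0.18 0.   0.22]
```

View pics/w14.png

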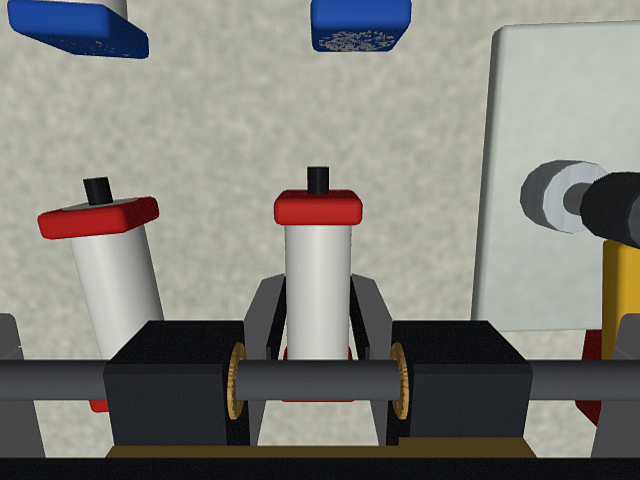

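```bash
python3 -m crank '[{"tx":0,"ty":0,"tz":-2,"twist":0,"grip":0},{"tx":0,"ty":0,"tz":-4,"twist":0,"grip":0},{"tx":0,"ty":0,"tz":-4,"twist":0,"grip":0},{"tx":0,"ty":0,"tz":-4,"twist":0,"grip":0},{"tx":0,"ty":0,"tz":-4,"twist":-2.1,"grip":0},{"tx":0,"ty":0,"tz":-1.5,"twist":0,"grip":0},{"tx":0,"ty":0,"tz":0,"twist":0,"grip":0}]';python3 plan.py .5325 .3272 .19 187.9
python3 - <<'E'
from h import *
p=snap('wrist');save(p,'w15.png')
E
```

```text
time: 20.23
tool_pos: [0.6133, 0.0791, 0.192]
ee_rot: [-3.142, 0.001, -3.004]
wrist_force: [-0.1, 0.6, -1.8]
width: 0.031
t=20.23 pos [0.6133 0.0791 0.192 ] yaw -172.11 F [-0.1  0.6 -1.8] w 0.031 | twist -0.0 then shift cm [ 4.6  25.68  0.19] | shift w/o twist [ 4.6  25.68  0.19]
```

View pics/w15.png

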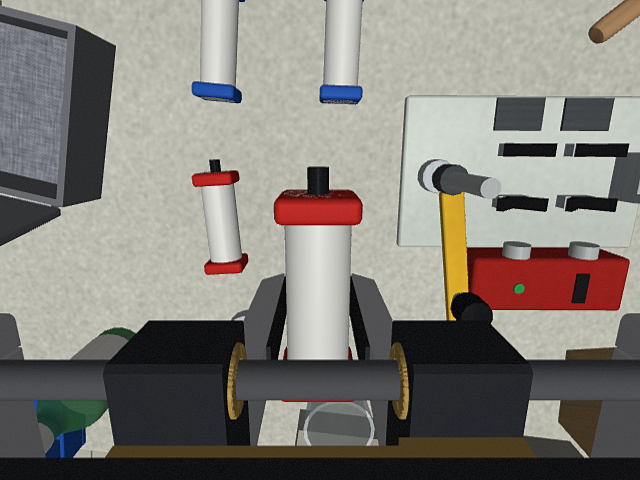

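```bash
python3 - <<'E'
from h import *
p=snap('wrist');o,R,t=pose()
for x in (.054,.058,.062,.066): print(x,proj(p,R@np.array([x,0,-.027])+t), 'collar inner top', proj(p,R@np.array([x-.024,0,-.041])+t))
E
```

```text
0.054 [[318.26137883 187.40910893]] collar inner top [[318.2887657  246.81900799]]
0.058 [[318.26746452 178.43701477]] collar inner top [[318.29531714 237.7867482 ]]
0.062 [[318.27362354 169.35680229]] collar inner top [[318.30195136 228.64035705]]
0.066 [[318.27985724 160.16650531]] collar inner top [[318.30866995 219.37765756]]
```

```bash
python3 -m crank '[{"tx":0.74,"ty":4.28,"tz":0,"twist":0,"grip":0},{"tx":0.74,"ty":4.28,"tz":0,"twist":0,"grip":0},{"tx":0.74,"ty":4.28,"tz":0,"twist":0,"grip":0},{"tx":0.74,"ty":4.28,"tz":0,"twist":0,"grip":0},{"tx":0.74,"ty":4.28,"tz":0,"twist":0,"grip":0},{"tx":0.74,"ty":4.28,"tz":0,"twist":0,"grip":0},{"tx":0,"ty":0,"tz":0,"twist":0,"grip":0},{"tx":0,"ty":0,"tz":3,"twist":0,"grip":0},{"tx":0,"ty":0,"tz":3,"twist":0,"grip":0},{"tx":0,"ty":0,"tz":3,"twist":0,"grip":0},{"tx":0,"ty":0,"tz":0,"twist":0,"grip":0},{"tx":0,"ty":0,"tz":0,"twist":0,"grip":0}]';python3 plan.py .534 .3274 .0272 187.9
python3 - <<'E'
from h import *
p=snap('wrist');save(p,'w16.png')
p=snap('side');save(p,'s16.png',(200,110,340,250),4)
E
```

```text
time: 21.82
tool_pos: [0.5341, 0.3268, 0.1016]
ee_rot: [-3.141, 0.0, -3.004]
wrist_force: [0.0, -0.6, -0.8]
width: 0.0311
t=21.82 pos [0.5341 0.3268 0.1016] yaw -172.13 F [ 0.  -0.6 -0.8] w 0.0311 | twist -0.0 then shift cm [0.01 0.06 7.44] | shift w/o twist [0.01 0.06 7.44]
```

View pics/w16.png

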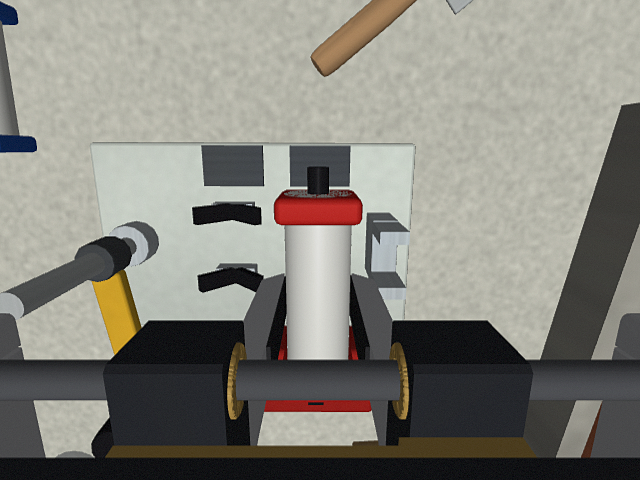

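View pics/s16.png

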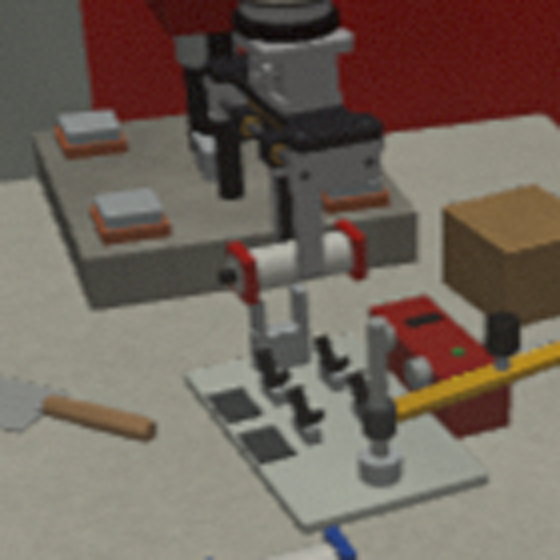

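```bash
python3 -m crank '[{"tx":0,"ty":0.06,"tz":2.5,"twist":0,"grip":0},{"tx":0,"ty":0,"tz":2.5,"twist":0,"grip":0},{"tx":0,"ty":0,"tz":1.5,"twist":0,"grip":0},{"tx":0,"ty":0,"tz":0.7,"twist":0,"grip":0},{"tx":0,"ty":0,"tz":0,"twist":0,"grip":0},{"tx":0,"ty":0,"tz":0,"twist":0,"grip":0}]';python3 plan.py .534 .3274 .0262 187.9
python3 - <<'E'
from h import *
p=snap('wrist');save(p,'w17.png')
p=snap('side');save(p,'s17.png',(200,110,340,250),4)
E
```

```text
time: 22.68
tool_pos: [0.5344, 0.3283, 0.0306]
ee_rot: [3.141, 0.002, -3.003]
wrist_force: [0.6, -0.9, -1.3]
width: 0.0313
t=22.68 pos [0.5344 0.3283 0.0306] yaw -172.08 F [ 0.6 -0.9 -1.3] w 0.0313 | twist 0.0 then shift cm [ 0.06 -0.09  0.44] | shift w/o twist [ 0.06 -0.09  0.44]
```

View pics/w17.png

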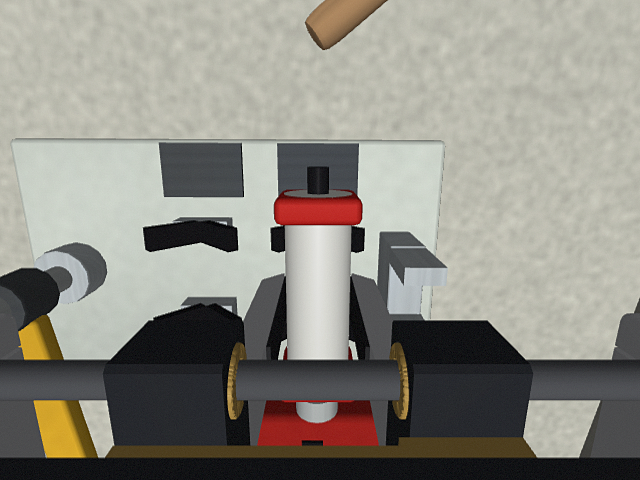

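View pics/s17.png

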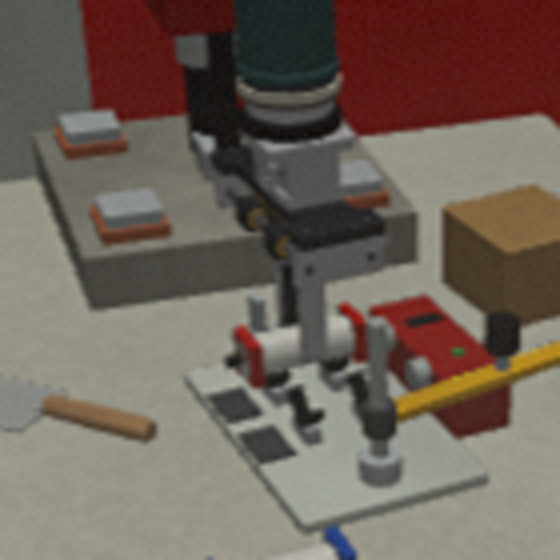

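```bash
python3 -m crank '[{"tx":0,"ty":0,"tz":0.35,"twist":0,"grip":0},{"tx":0,"ty":0,"tz":0,"twist":0,"grip":0},{"tx":0,"ty":0,"tz":0,"twist":0,"grip":0.2},{"tx":0,"ty":0,"tz":0,"twist":0,"grip":0.45},{"tx":0,"ty":0,"tz":0,"twist":0,"grip":0.45},{"tx":0,"ty":0,"tz":0,"twist":0,"grip":0.45},{"tx":0,"ty":0,"tz":-2,"twist":0,"grip":0.45},{"tx":0,"ty":0,"tz":-4,"twist":0,"grip":0.45},{"tx":0,"ty":0,"tz":-4,"twist":0,"grip":0.45},{"tx":0,"ty":0,"tz":-4,"twist":0,"grip":0.5},{"tx":0,"ty":0,"tz":0,"twist":0,"grip":0.5}]';python3 plan.py .58 -.01 .17 191.7
python3 - <<'E'
from h import *
p=snap('wrist');save(p,'w18.png')
p=snap('side');save(p,'s18.png',(200,110,340,250),4)
E
```

```text
time: 24.15
tool_pos: [0.5361, 0.3292, 0.1727]
ee_rot: [3.138, 0.011, -3.003]
wrist_force: [0.1, 0.4, 0.5]
width: 0.0469
t=24.15 pos [0.5361 0.3292 0.1727] yaw -172.08 F [0.1 0.4 0.5] w 0.0469 | twist -3.8 then shift cm [  2.58 -34.11   0.13] | shift w/o twist [  0.33 -34.2    0.13]
```

View pics/w18.png

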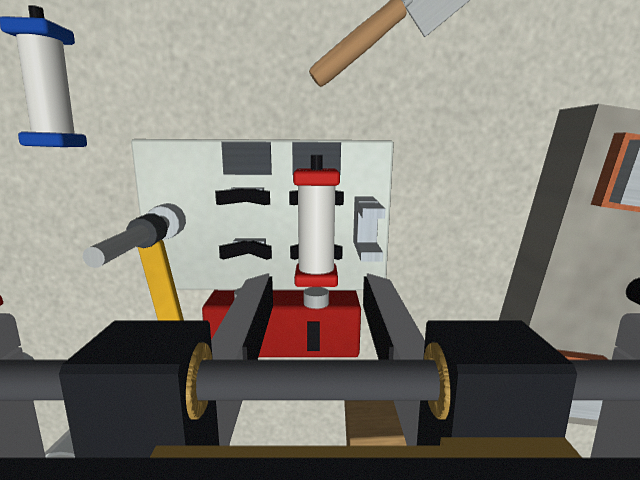

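View pics/s18.png

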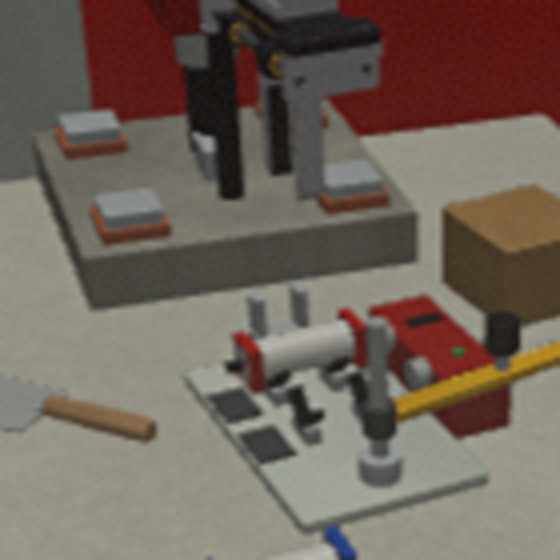

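```bash
python3 -m crank '[{"tx":0,"ty":0,"tz":-0.5,"twist":-3.8,"grip":0.6},{"tx":0.32,"ty":-4.26,"tz":-0.5,"twist":0,"grip":0.6},{"tx":0.32,"ty":-4.26,"tz":0,"twist":0,"grip":0.6},{"tx":0.32,"ty":-4.26,"tz":0,"twist":0,"grip":0.6},{"tx":0.32,"ty":-4.26,"tz":0,"twist":0,"grip":0.6},{"tx":0.32,"ty":-4.26,"tz":0,"twist":0,"grip":0.6},{"tx":0.32,"ty":-4.26,"tz":0,"twist":0,"grip":0.6},{"tx":0.32,"ty":-4.26,"tz":0,"twist":0,"grip":0.6},{"tx":0.32,"ty":-4.26,"tz":0,"twist":0,"grip":0.6},{"tx":0,"ty":0,"tz":0,"twist":0,"grip":0.6},{"tx":0,"ty":0,"tz":0,"twist":0,"grip":0.6}]';python3 plan.py .58 -.01 .17 191.7
python3 - <<'E'
from h import *
import pickle
p=snap('wrist');save(p,'w19.png');pickle.dump(p,open('w19.pkl','wb'))
E
```

```text
time: 25.62
tool_pos: [0.577, -0.0104, 0.1742]
ee_rot: [3.14, -0.003, -2.937]
wrist_force: [0.1, -0.7, 0.5]
width: 0.0562
t=25.62 pos [ 0.577  -0.0104  0.1742] yaw -168.29 F [ 0.1 -0.7  0.5] w 0.0562 | twist 0.0 then shift cm [-0.31 -0.02  0.42] | shift w/o twist [-0.31 -0.02  0.42]
```

View pics/w19.png

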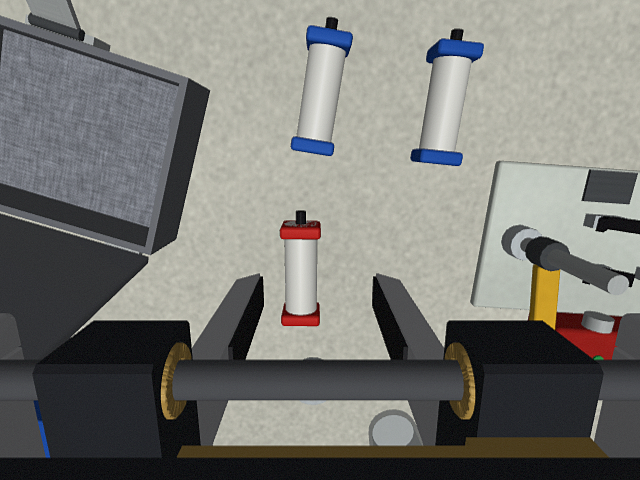

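```bash
python3 - <<'E'
from h import *
import pickle
p=pickle.load(open('w19.pkl','rb'));save(p,'w19z.png',(260,195,340,335),4)
for z,l in ((.019,[(301,240),(301,304)]),(.038,[(300.3,231.5),(300.5,321)])):
    A=back(p,l,z);d=A[0]-A[1];print(A.mean(0),np.linalg.norm(d),np.degrees(np.arctan2(-d[1],-d[0])))
E
python3 plan.py .627 -.0155 .17 191.7
```

```text
[ 0.62695041 -0.0168116   0.019     ] 0.067016707484552 11.102048835309894
[ 0.62539469 -0.01688907  0.038     ] 0.08918072230181626 11.200711081618488
t=25.68 pos [ 0.5771 -0.0099  0.1746] yaw -168.23 F [ 0.1  0.  -0.3] w 0.0565 | twist 0.1 then shift cm [-4.77 -1.56  0.45] | shift w/o twist [-4.77 -1.56  0.45]
```

View pics/w19z.png

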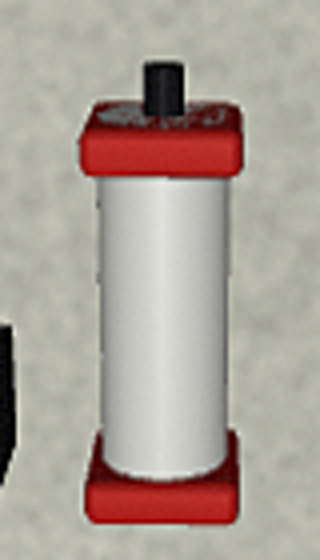

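```bash
python3 -m crank '[{"tx":-2.3,"ty":-0.85,"tz":3,"twist":0.4,"grip":0.6},{"tx":-2.3,"ty":-0.85,"tz":3,"twist":0,"grip":0.6},{"tx":0,"ty":0,"tz":3.5,"twist":0,"grip":0.6},{"tx":0,"ty":0,"tz":2,"twist":0,"grip":0.6},{"tx":0,"ty":0,"tz":0,"twist":0,"grip":0.6},{"tx":0,"ty":0,"tz":0,"twist":0,"grip":0.6}]';python3 plan.py .6262 -.0168 .000 191.3
python3 - <<'E'
from h import *
p=snap('wrist');save(p,'w20.png')
E
```

```text
time: 26.42
tool_pos: [0.6271, -0.0181, 0.0625]
ee_rot: [-3.141, 0.003, -2.943]
wrist_force: [0.3, 0.6, 0.5]
width: 0.0564
t=26.43 pos [ 0.6271 -0.0181  0.0625] yaw -168.64 F [0.3 0.6 0.5] w 0.0564 | twist 0.1 then shift cm [0.08 0.15 6.25] | shift w/o twist [0.08 0.15 6.25]
```

View pics/w20.png

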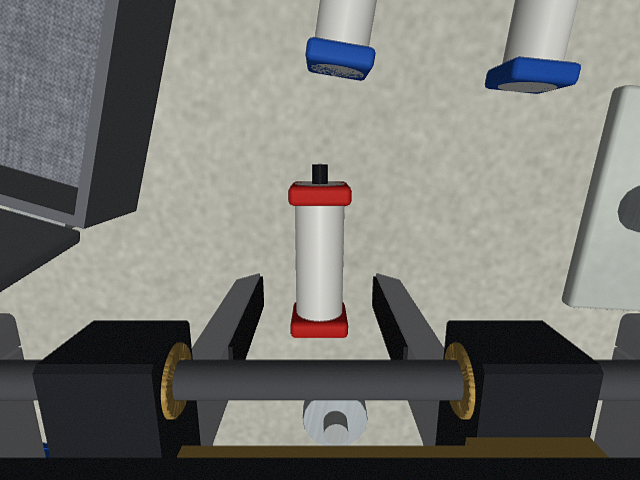

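```bash
python3 -m crank '[{"tx":0,"ty":0.1,"tz":2.5,"twist":0,"grip":0.6},{"tx":0,"ty":0,"tz":2.2,"twist":0,"grip":0.6},{"tx":0,"ty":0,"tz":1.4,"twist":0,"grip":0.6},{"tx":0,"ty":0,"tz":0,"twist":0,"grip":0.6},{"tx":0,"ty":0,"tz":0,"twist":0,"grip":0.6}]';python3 plan.py .6262 -.0168 .000 191.3
```

```text
time: 27.1
tool_pos: [0.6271, -0.0176, 0.0012]
ee_rot: [-3.141, 0.002, -2.944]
wrist_force: [0.1, -0.1, -0.4]
width: 0.0566
t=27.10 pos [ 0.6271 -0.0176  0.0012] yaw -168.69 F [ 0.1 -0.1 -0.4] w 0.0566 | twist 0.0 then shift cm [0.07 0.1  0.12] | shift w/o twist [0.07 0.1  0.12]
```

```bash
python3 -m crank '[{"tx":0,"ty":0.05,"tz":0.15,"twist":0,"grip":0.6},{"tx":0,"ty":0,"tz":0,"twist":0,"grip":0.2},{"tx":0,"ty":0,"tz":0,"twist":0,"grip":0},{"tx":0,"ty":0,"tz":0,"twist":0,"grip":0},{"tx":0,"ty":0,"tz":0,"twist":0,"grip":0},{"tx":0,"ty":0,"tz":0,"twist":0,"grip":0},{"tx":0,"ty":0,"tz":0,"twist":0,"grip":0}]';python3 plan.py .6262 -.0168 .000 191.3
```

```text
time: 27.98
tool_pos: [0.626, -0.017, -0.0016]
ee_rot: [3.142, 0.0, -2.944]
wrist_force: [-0.3, -0.3, 1.8]
width: 0.0314
t=27.98 pos [ 0.626  -0.017  -0.0016] yaw -168.68 F [-0.3 -0.3  1.8] w 0.0314 | twist 0.0 then shift cm [-0.02  0.02 -0.16] | shift w/o twist [-0.02  0.02 -0.16]
```

```bash
python3 -m crank '[{"tx":0,"ty":0,"tz":-2,"twist":0,"grip":0},{"tx":0,"ty":0,"tz":-4,"twist":0,"grip":0},{"tx":0,"ty":0,"tz":-4,"twist":0,"grip":0},{"tx":0,"ty":0,"tz":-4,"twist":0,"grip":0},{"tx":0,"ty":0,"tz":-4,"twist":3.4,"grip":0},{"tx":0,"ty":0,"tz":-1.5,"twist":0,"grip":0},{"tx":0,"ty":0,"tz":0,"twist":0,"grip":0}]';python3 plan.py .5415 .2628 .19 187.9
python3 - <<'E'
from h import *
p=snap('wrist');save(p,'w21.png')
o,R,t=pose()
for x in (.054,.058,.062,.066): print(x,proj(p,R@np.array([x,0,-.026])+t), 'collar inner top', proj(p,R@np.array([x-.024,0,-.040])+t))
E
```

```text
time: 28.85
tool_pos: [0.6264, -0.017, 0.1946]
ee_rot: [-3.141, 0.002, -3.003]
wrist_force: [-0.4, -0.2, -2.2]
width: 0.0314
t=28.85 pos [ 0.6264 -0.017   0.1946] yaw -172.03 F [-0.4 -0.2 -2.2] w 0.0314 | twist 0.1 then shift cm [ 4.57 28.88  0.43] | shift w/o twist [ 4.54 28.89  0.43]
0.054 [[318.62928303 186.33617834]] collar inner top [[318.6385949  245.06289131]]
0.058 [[318.63967786 177.45395119]] collar inner top [[318.64954153 236.12540582]]
0.062 [[318.65019731 168.46523076]] collar inner top [[318.66062566 227.07564358]]
0.066 [[318.66084365 159.36809031]] collar inner top [[318.67184993 217.91147549]]
```

View pics/w21.png

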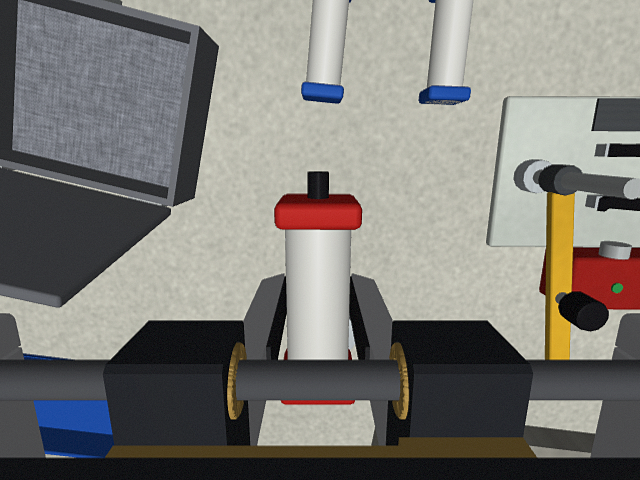

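```bash
python3 -m crank '[{"tx":0.66,"ty":4.13,"tz":0,"twist":0,"grip":0},{"tx":0.66,"ty":4.13,"tz":0,"twist":0,"grip":0},{"tx":0.66,"ty":4.13,"tz":0,"twist":0,"grip":0},{"tx":0.66,"ty":4.13,"tz":0,"twist":0,"grip":0},{"tx":0.66,"ty":4.13,"tz":0,"twist":0,"grip":0},{"tx":0.66,"ty":4.13,"tz":0,"twist":0,"grip":0},{"tx":0.66,"ty":4.13,"tz":0,"twist":0,"grip":0},{"tx":0,"ty":0,"tz":0,"twist":0,"grip":0},{"tx":0,"ty":0,"tz":4,"twist":0,"grip":0},{"tx":0,"ty":0,"tz":4,"twist":0,"grip":0},{"tx":0,"ty":0,"tz":0,"twist":0,"grip":0},{"tx":0,"ty":0,"tz":0,"twist":0,"grip":0}]';python3 plan.py .5405 .2627 .0324 187.9
python3 - <<'E'
from h import *
p=snap('wrist');save(p,'w22.png')
p=snap('side');save(p,'s22.png',(200,110,340,250),4)
E
```

```text
time: 30.4
tool_pos: [0.5409, 0.2625, 0.1139]
ee_rot: [-3.142, 0.0, -3.004]
wrist_force: [0.4, 0.0, -0.2]
width: 0.0312
t=30.40 pos [0.5409 0.2625 0.1139] yaw -172.12 F [ 0.4  0.  -0.2] w 0.0312 | twist -0.0 then shift cm [0.04 0.03 8.15] | shift w/o twist [0.04 0.03 8.15]
```

View pics/w22.png

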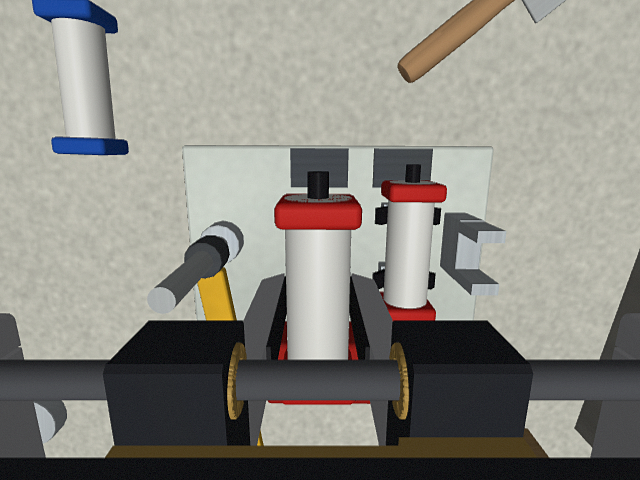

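View pics/s22.png

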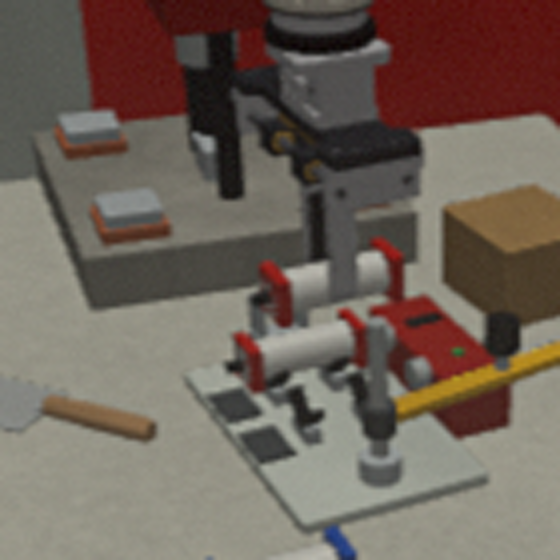

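```bash
python3 -m crank '[{"tx":0,"ty":0.03,"tz":2.5,"twist":0,"grip":0},{"tx":0,"ty":0,"tz":2.5,"twist":0,"grip":0},{"tx":0,"ty":0,"tz":1.5,"twist":0,"grip":0},{"tx":0,"ty":0,"tz":0,"twist":0,"grip":0},{"tx":0,"ty":0,"tz":0,"twist":0,"grip":0}]';python3 plan.py .5405 .2627 .0324 187.9
python3 - <<'E'
from h import *
p=snap('wrist');save(p,'w23.png')
p=snap('side');save(p,'s23.png',(240,130,320,240),7)
E
```

```text
time: 31.12
tool_pos: [0.5414, 0.2637, 0.0499]
ee_rot: [3.141, 0.003, -3.003]
wrist_force: [0.7, -0.1, -1.4]
width: 0.0312
t=31.12 pos [0.5414 0.2637 0.0499] yaw -172.08 F [ 0.7 -0.1 -1.4] w 0.0312 | twist 0.0 then shift cm [ 0.1  -0.09  1.75] | shift w/o twist [ 0.1  -0.09  1.75]
```

View pics/w23.png

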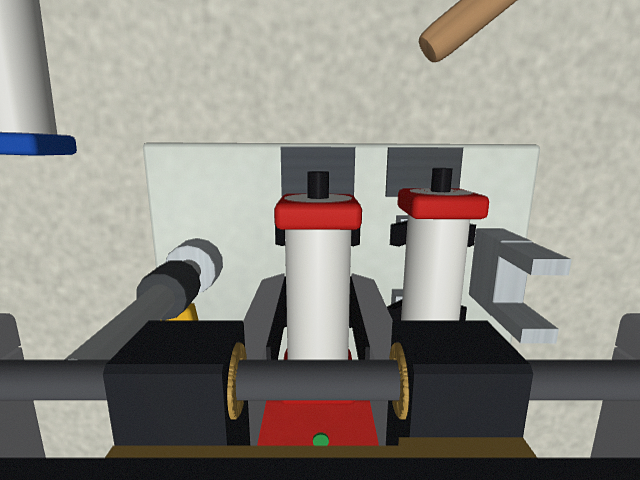

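View pics/s23.png

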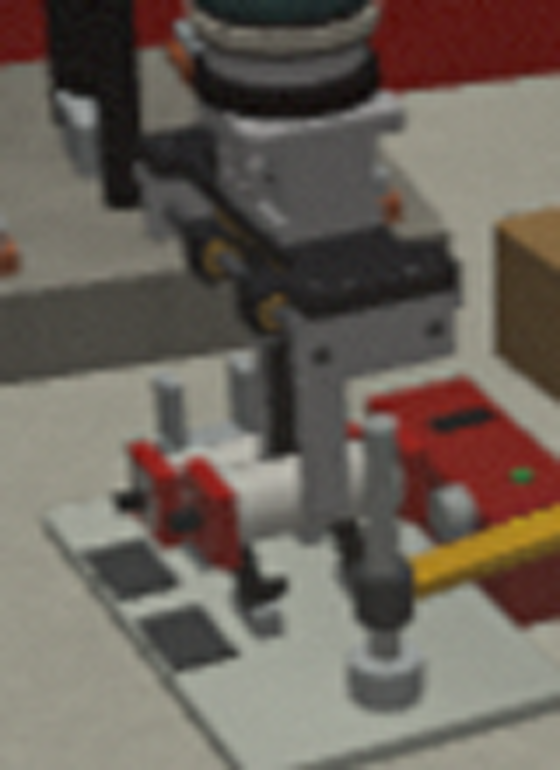

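```bash
python3 -m crank '[{"tx":0.1,"ty":-0.08,"tz":1,"twist":0,"grip":0},{"tx":0,"ty":0,"tz":0.4,"twist":0,"grip":0},{"tx":0,"ty":0,"tz":0,"twist":0,"grip":0},{"tx":0,"ty":0,"tz":0,"twist":0,"grip":0}]';python3 plan.py .5405 .2627 .0324 187.9
python3 - <<'E'
from h import *
p=snap('wrist');save(p,'w24.png')
p=snap('side');save(p,'s24.png',(240,130,320,240),7)
E
```

```text
time: 31.72
tool_pos: [0.5395, 0.2624, 0.0343]
ee_rot: [3.142, 0.0, -3.003]
wrist_force: [0.7, -0.1, -2.5]
width: 0.0313
t=31.73 pos [0.5395 0.2624 0.0343] yaw -172.08 F [ 0.7 -0.1 -2.5] w 0.0313 | twist 0.0 then shift cm [-0.1   0.01  0.19] | shift w/o twist [-0.1   0.01  0.19]
```

View pics/w24.png

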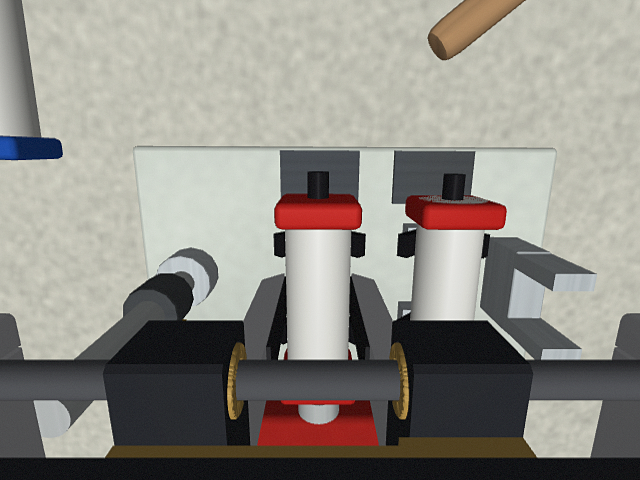

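View pics/s24.png

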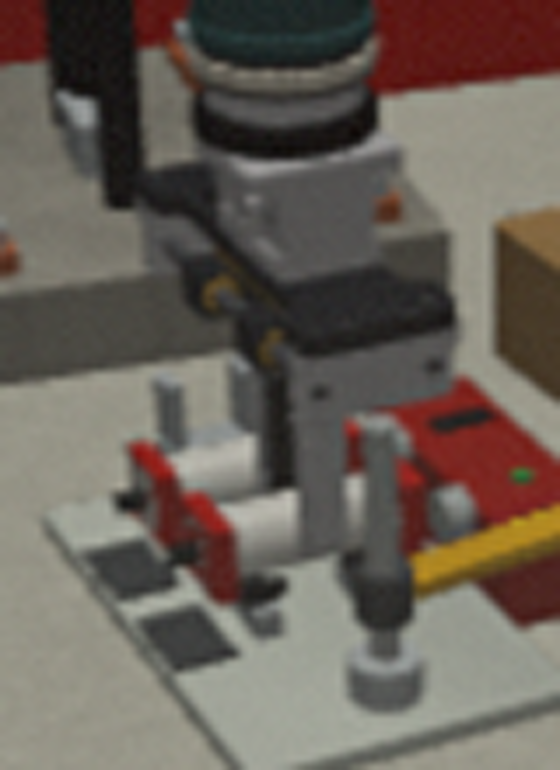

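```bash
python3 -m crank '[{"tx":-0.1,"ty":0,"tz":0.2,"twist":0,"grip":0},{"tx":0,"ty":0,"tz":0.1,"twist":0,"grip":0},{"tx":0,"ty":0,"tz":0,"twist":0,"grip":0}]'; python3 -m crank '[{"tx":0,"ty":0,"tz":0,"twist":0,"grip":0.37},{"tx":0,"ty":0,"tz":0,"twist":0,"grip":0.42},{"tx":0,"ty":0,"tz":0,"twist":0,"grip":0.45},{"tx":0,"ty":0,"tz":0,"twist":0,"grip":0.45}]';python3 plan.py .5405 .2627 .0324 187.9
python3 - <<'E'
from h import *
p=snap('wrist');save(p,'w25.png')
E
```

```text
time: 32.2
tool_pos: [0.5403, 0.2625, 0.0311]
ee_rot: [3.142, -0.0, -3.003]
wrist_force: [0.6, -0.2, -1.7]
width: 0.0312
time: 32.7
tool_pos: [0.5406, 0.2625, 0.0315]
ee_rot: [3.141, 0.0, -3.003]
wrist_force: [0.4, -0.4, 1.0]
width: 0.0422
t=32.70 pos [0.5406 0.2625 0.0315] yaw -172.08 F [ 0.4 -0.4  1. ] w 0.0422 | twist 0.0 then shift cm [ 0.    0.02 -0.09] | shift w/o twist [ 0.    0.02 -0.09]
```

View pics/w25.png

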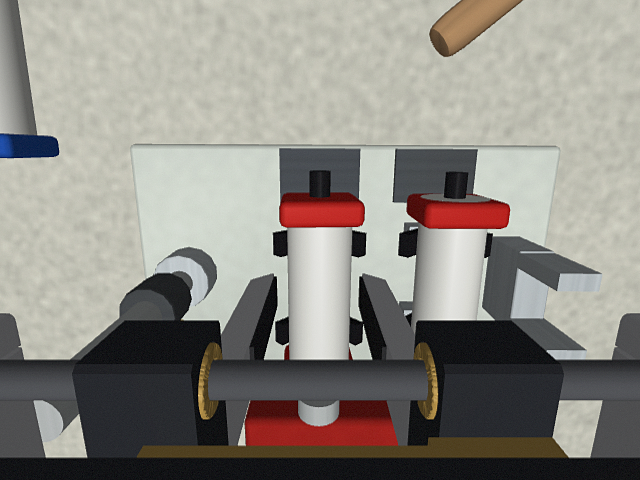

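Dropped in. Go up and check both cartridges.

```bash
python3 -m crank '[{"tx":0,"ty":0,"tz":-1.5,"twist":0,"grip":0.45},{"tx":0,"ty":0,"tz":-4,"twist":0,"grip":0.45},{"tx":0,"ty":0,"tz":-4,"twist":0,"grip":0.45},{"tx":0,"ty":0,"tz":-4,"twist":0,"grip":0.5},{"tx":0,"ty":0,"tz":-3,"twist":0,"grip":0.5},{"tx":0,"ty":0,"tz":0,"twist":0,"grip":0.5},{"tx":0,"ty":0,"tz":0,"twist":0,"grip":0.5}]'
python3 - <<'E'
from h import *
p=snap('wrist');save(p,'w26.png',(100,120,520,360),1.9)
v=[.537,.295,.1385];c,s=np.cos(v[2]),np.sin(v[2])
for y in(-.0325,.0325):
    P=np.array([(-.062,y,.053),(-.044,y,.067),(.044,y,.067)])
    print(proj(p,np.c_[v[0]+c*P[:,0]-s*P[:,1],v[1]+s*P[:,0]+c*P[:,1],P[:,2]]).round(1).tolist())
E
```

```text
time: 33.62
tool_pos: [0.54, 0.2623, 0.1953]
ee_rot: [-3.141, -0.001, -3.003]
wrist_force: [-1.2, 0.9, -0.7]
width: 0.0469
[[318.1, 161.8], [318.2, 183.6], [318.1, 279.7]]
[[391.2, 161.8], [393.3, 183.6], [388.5, 279.7]]
```

View pics/w26.png

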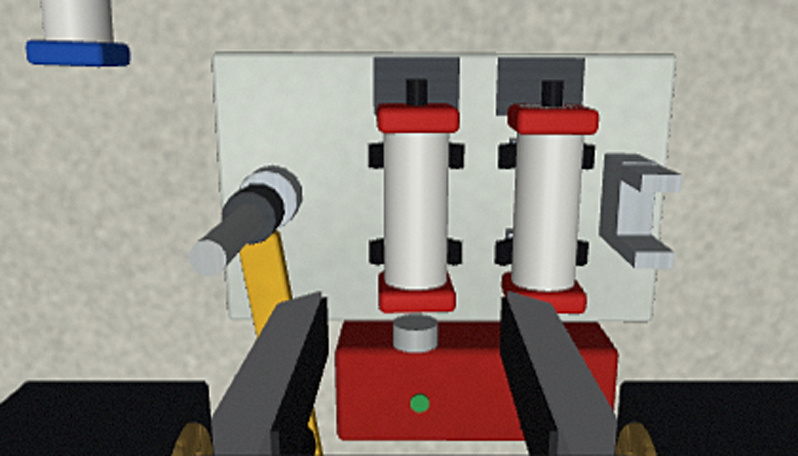

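```bash
python3 -m crank '[{"tx":0,"ty":0,"tz":0,"twist":9.2,"grip":0.6},{"tx":0,"ty":0,"tz":0,"twist":9.2,"grip":0.6},{"tx":0,"ty":0,"tz":0,"twist":9.2,"grip":0.6},{"tx":0,"ty":0,"tz":0,"twist":9.2,"grip":0.6},{"tx":0,"ty":0,"tz":0,"twist":9.2,"grip":0.6},{"tx":0,"ty":0,"tz":0,"twist":9.2,"grip":0.6},{"tx":0,"ty":0,"tz":0,"twist":9.2,"grip":0.6},{"tx":0,"ty":0,"tz":0,"twist":9.2,"grip":0.6},{"tx":0,"ty":0,"tz":0,"twist":9.0,"grip":0.6},{"tx":0,"ty":0,"tz":0,"twist":0,"grip":0.6}]';python3 plan.py .6583 .2156 .19 105.3
```

```text
time: 34.92
tool_pos: [0.5396, 0.2622, 0.1941]
ee_rot: [-3.138, 0.0, 1.84]
wrist_force: [-0.4, 0.3, 0.1]
width: 0.0565
t=34.92 pos [0.5396 0.2622 0.1941] yaw 105.42 F [-0.4  0.3  0.1] w 0.0565 | twist 0.1 then shift cm [-7.62 10.22  0.37] | shift w/o twist [-7.65 10.2   0.37]
```

```bash
python3 -m crank '[{"tx":-2.55,"ty":3.4,"tz":0,"twist":0,"grip":0.6},{"tx":-2.55,"ty":3.4,"tz":0,"twist":0,"grip":0.6},{"tx":-2.55,"ty":3.4,"tz":0,"twist":0,"grip":0.6},{"tx":0,"ty":0,"tz":2.5,"twist":0,"grip":0.6},{"tx":0,"ty":0,"tz":2.5,"twist":0,"grip":0.6},{"tx":0,"ty":0,"tz":0,"twist":0,"grip":0.6},{"tx":0,"ty":0,"tz":0,"twist":0,"grip":0.6}]';python3 plan.py .6583 .2156 .062 105.3
python3 - <<'E'
from h import *
p=snap('wrist');save(p,'w27.png')
E
```

```text
time: 35.8
tool_pos: [0.6591, 0.2158, 0.1468]
ee_rot: [3.141, -0.0, 1.839]
wrist_force: [0.3, -1.8, 0.0]
width: 0.0565
t=35.80 pos [0.6591 0.2158 0.1468] yaw 105.39 F [ 0.3 -1.8  0. ] w 0.0565 | twist 0.1 then shift cm [-0.   -0.09  8.48] | shift w/o twist [-0.   -0.09  8.48]
```

View pics/w27.png

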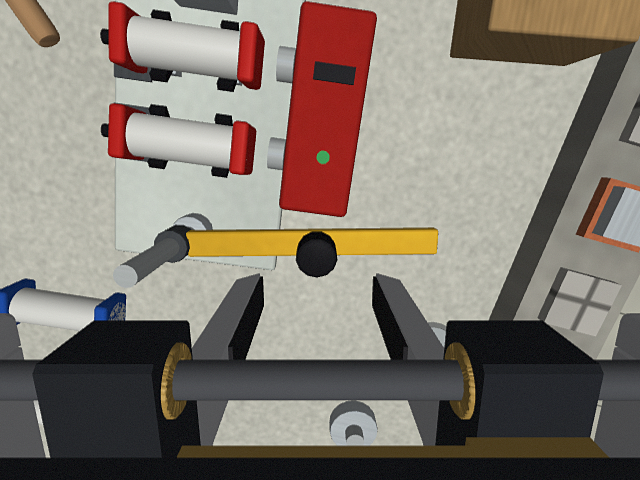

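```bash
python3 -m crank '[{"tx":0,"ty":-0.05,"tz":3,"twist":0,"grip":0.6},{"tx":0,"ty":0,"tz":3,"twist":0,"grip":0.6},{"tx":0,"ty":0,"tz":2.4,"twist":0,"grip":0.6},{"tx":0,"ty":0,"tz":0,"twist":0,"grip":0.6},{"tx":0,"ty":0,"tz":0,"twist":0,"grip":0},{"tx":0,"ty":0,"tz":0,"twist":0,"grip":0},{"tx":0,"ty":0,"tz":0,"twist":0,"grip":0},{"tx":0,"ty":0,"tz":0,"twist":0,"grip":0},{"tx":0,"ty":0,"tz":0,"twist":0,"grip":0},{"tx":0,"ty":0,"tz":0,"twist":0,"grip":0}]';python3 plan.py .6583 .2156 .062 105.3
```

```text
time: 37.1
tool_pos: [0.6587, 0.2156, 0.0632]
ee_rot: [3.141, -0.0, 1.838]
wrist_force: [-1.6, -1.1, 5.4]
width: 0.0271
t=37.10 pos [0.6587 0.2156 0.0632] yaw 105.32 F [-1.6 -1.1  5.4] w 0.0271 | twist 0.0 then shift cm [ 0.01 -0.04  0.12] | shift w/o twist [ 0.01 -0.04  0.12]
```

```bash
python3 -m crank '[{"tx":0,"ty":0,"tz":-1,"twist":0,"grip":0},{"tx":0,"ty":0,"tz":-1.5,"twist":0,"grip":0},{"tx":0,"ty":0,"tz":-1.6,"twist":0,"grip":0},{"tx":0,"ty":0,"tz":0,"twist":0,"grip":0},{"tx":0,"ty":0,"tz":0,"twist":0,"grip":0}]';python3 plan.py .6583 .2156 .102 105.3
python3 - <<'E'
from h import *
p=snap('wrist');save(p,'w28.png')
E
```

```text
time: 37.72
tool_pos: [0.658, 0.2154, 0.1026]
ee_rot: [-3.14, -0.0, 1.838]
wrist_force: [-0.8, -0.7, -7.9]
width: 0.027
t=37.73 pos [0.658  0.2154 0.1026] yaw 105.32 F [-0.8 -0.7 -7.9] w 0.027 | twist 0.0 then shift cm [0.01 0.03 0.06] | shift w/o twist [0.01 0.03 0.06]
```

View pics/w28.png

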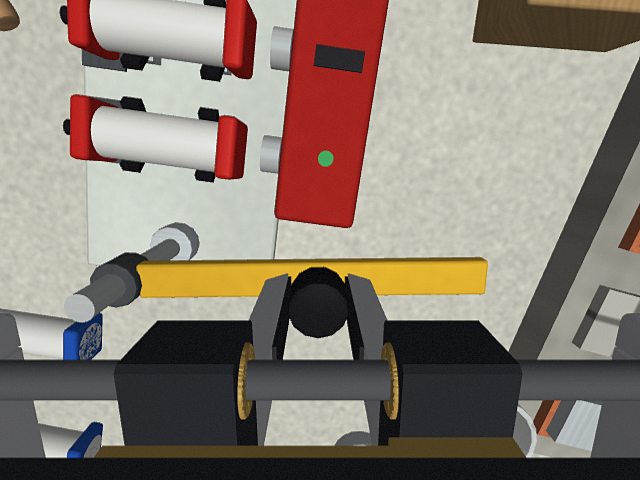

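```bash
python3 -m crank '[{"tx":1.43,"ty":-0.09,"tz":0,"twist":-7.5,"grip":0},{"tx":1.43,"ty":-0.09,"tz":0,"twist":-7.5,"grip":0},{"tx":1.43,"ty":-0.09,"tz":0,"twist":-7.5,"grip":0},{"tx":1.43,"ty":-0.09,"tz":0,"twist":-7.5,"grip":0},{"tx":1.43,"ty":-0.09,"tz":0,"twist":-7.5,"grip":0},{"tx":1.43,"ty":-0.09,"tz":0,"twist":-7.5,"grip":0},{"tx":1.43,"ty":-0.09,"tz":0,"twist":-7.5,"grip":0},{"tx":1.43,"ty":-0.09,"tz":0,"twist":-7.5,"grip":0},{"tx":1.43,"ty":-0.09,"tz":0,"twist":-7.5,"grip":0},{"tx":0,"ty":0,"tz":0,"twist":0,"grip":0}]'; python3 - <<'E'
from h import *
o,R,c=pose();v=[.537,.295,.1385];a=np.array([[np.cos(v[2]),np.sin(v[2])],[-np.sin(v[2]),np.cos(v[2])]])@(c[:2]-v[:2])
print('disp',a,'from post r',np.hypot(a[0],a[1]+.11),'phi',np.arctan2(a[0],a[1]+.11),c,o['wrist_force'],o['width'])
save(snap('wrist'),'w29.png')
E
```

```text
time: 39.02
tool_pos: [0.5659, 0.2955, 0.1028]
ee_rot: [-3.141, -0.001, 3.015]
wrist_force: [-0.3, -1.1, -8.1]
width: 0.0272
disp [ 0.0287326  -0.00348694] from post r 0.11032041648895032 phi 0.2634849105605888 [0.56593886 0.29551321 0.10284579] [-0.32036316 -1.14412349 -8.08889441] 0.027205906612625386
```

View pics/w29.png

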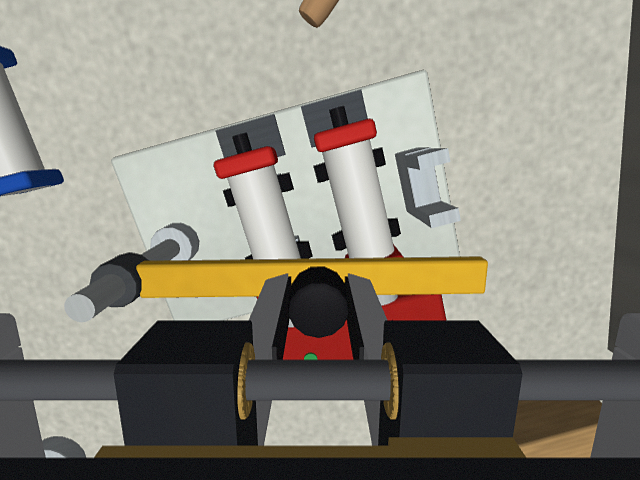

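```bash
python3 -m crank '[{"tx":1.39,"ty":-0.09,"tz":0,"twist":-7.3,"grip":0},{"tx":1.39,"ty":-0.1,"tz":0,"twist":-7.3,"grip":0},{"tx":0,"ty":0,"tz":0,"twist":0,"grip":0},{"tx":0,"ty":0,"tz":0,"twist":0,"grip":0}]'; python3 - <<'E'
from h import *
o,R,c=pose();v=[.537,.295,.1385];a=np.array([[np.cos(v[2]),np.sin(v[2])],[-np.sin(v[2]),np.cos(v[2])]])@(c[:2]-v[:2])
print('disp',a,'from post r',np.hypot(a[0],a[1]+.11),'phi',np.arctan2(a[0],a[1]+.11),c,o['wrist_force'],o['width'],o['ee_rot'])
save(snap('wrist'),'w30.png')
E
```

```text
time: 39.58
tool_pos: [0.5394, 0.2955, 0.1032]
ee_rot: [3.141, -0.0, -3.015]
wrist_force: [-1.6, 0.7, -8.4]
width: 0.0271
disp [0.00241751 0.00021141] from post r 0.110237925333645 phi 0.02193170834305648 [0.53936518 0.29554315 0.10321516] [-1.57331454  0.69124185 -8.35001081] 0.027142024294479844 [ 3.14079611e+00 -2.34927538e-04 -3.01488327e+00]
```

View pics/w30.png

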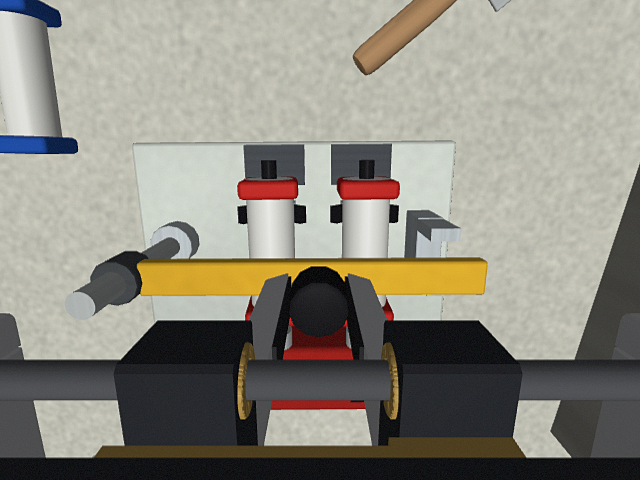

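```bash
python3 -m crank '[{"tx":0.12,"ty":0,"tz":0,"twist":-0.5,"grip":0},{"tx":0,"ty":0,"tz":0,"twist":0,"grip":0},{"tx":0,"ty":0,"tz":0.8,"twist":0,"grip":0},{"tx":0,"ty":0,"tz":0.7,"twist":0,"grip":0},{"tx":0,"ty":0,"tz":0,"twist":0,"grip":0},{"tx":0,"ty":0,"tz":0,"twist":0,"grip":0}]'; python3 - <<'E'
from h import *
save(snap('wrist'),'w31.png',(80,120,500,360),1.9)
s=snap('scene');save(s,'sc31.png',(370,250,520,390),5)
E
```

```text
time: 40.38
tool_pos: [0.5382, 0.2954, 0.0884]
ee_rot: [3.141, 0.001, -3.003]
wrist_force: [2.3, 1.9, -6.7]
width: 0.0274
```

View pics/w31.png

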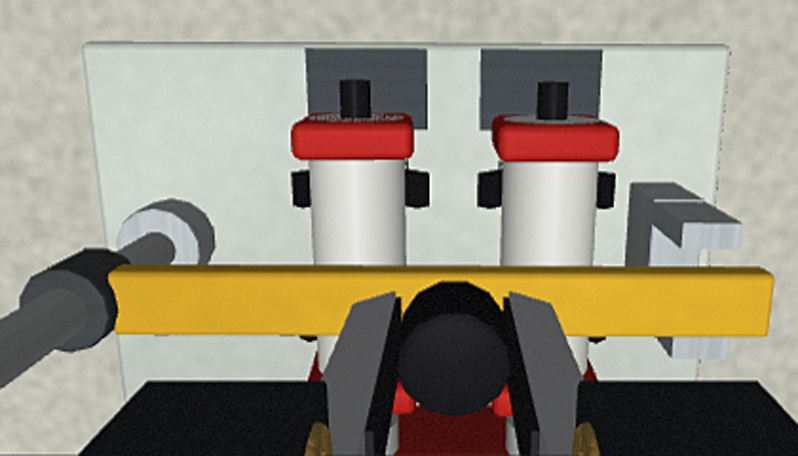

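View pics/sc31.png

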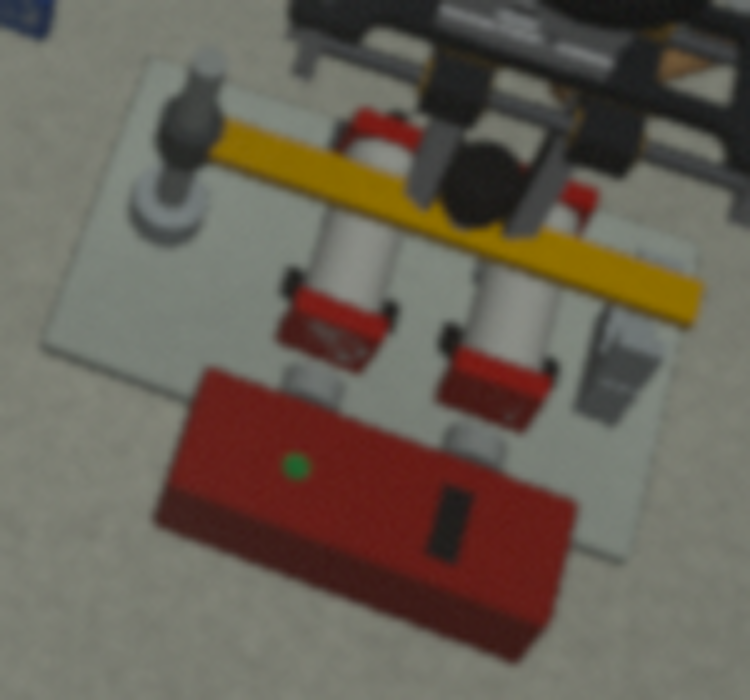

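```bash
python3 -m crank '[{"tx":0,"ty":0,"tz":0.6,"twist":0,"grip":0},{"tx":0,"ty":0,"tz":0.6,"twist":0,"grip":0},{"tx":0,"ty":0,"tz":0.5,"twist":0,"grip":0},{"tx":0,"ty":0,"tz":0.2,"twist":0,"grip":0},{"tx":0,"ty":0,"tz":0,"twist":0,"grip":0},{"tx":0,"ty":0,"tz":0,"twist":0,"grip":0}]'; python3 - <<'E'
from h import *
save(snap('wrist'),'w32.png',(80,120,500,360),1.9)
E
```

```text
time: 41.22
tool_pos: [0.5382, 0.2955, 0.0704]
ee_rot: [3.141, 0.001, -3.003]
wrist_force: [2.1, 3.0, 0.5]
width: 0.0275
```

View pics/w32.png

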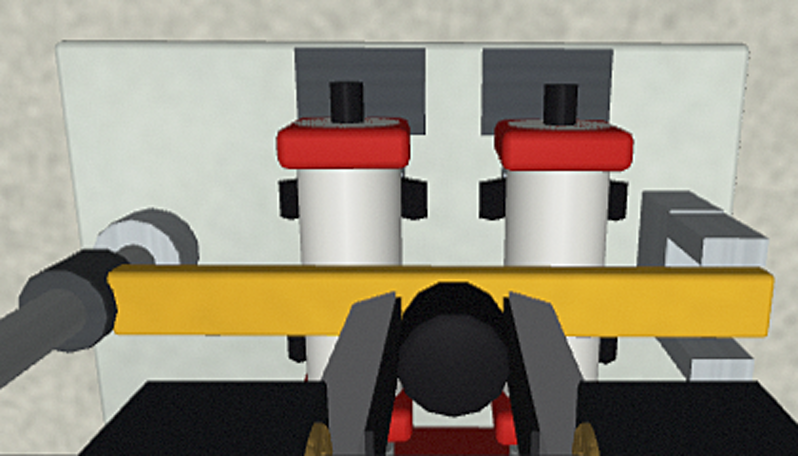

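```bash
python3 -m crank '[{"tx":0,"ty":0,"tz":0,"twist":0,"grip":0.5},{"tx":0,"ty":0,"tz":0,"twist":0,"grip":0.6},{"tx":0,"ty":0,"tz":0,"twist":0,"grip":0.6},{"tx":0,"ty":0,"tz":-2,"twist":0,"grip":0.6},{"tx":0,"ty":0,"tz":-4,"twist":0,"grip":0.6},{"tx":0,"ty":0,"tz":-4,"twist":0,"grip":0.6},{"tx":0,"ty":0,"tz":-4,"twist":0,"grip":0.6},{"tx":0,"ty":0,"tz":0,"twist":0,"grip":0.6}]'; python3 - <<'E'
from h import *
save(snap('wrist'),'w33.png',(80,120,500,360),1.9)
s=snap('side');save(s,'s33.png',(235,160,335,245),6)
E
python3 plan.py .42 .02 .2 184
```

```text
time: 42.28
tool_pos: [0.5396, 0.2958, 0.214]
ee_rot: [3.14, 0.008, -3.004]
wrist_force: [-0.7, -0.7, 0.6]
width: 0.0567
t=42.38 pos [0.5377 0.295  0.2088] yaw -172.09 F [ 0.6  0.7 -0.5] w 0.0563 | twist 3.9 then shift cm [ 13.66 -26.61   0.89] | shift w/o twist [ 15.44 -25.61   0.89]
```

View pics/w33.png

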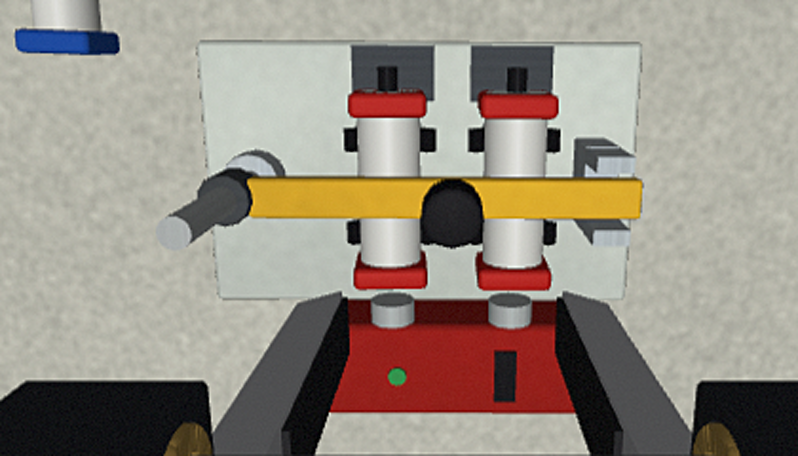

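View pics/s33.png

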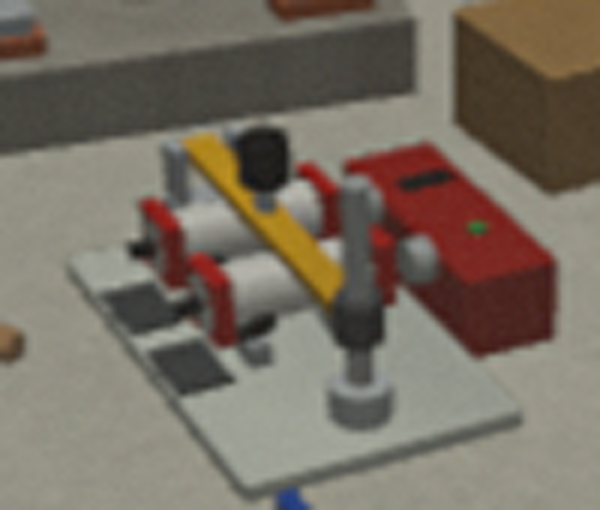

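```bash
python3 -m crank '[{"tx":0,"ty":0,"tz":0,"twist":3.9,"grip":0.6},{"tx":1.95,"ty":-3.8,"tz":0,"twist":0,"grip":0.6},{"tx":1.95,"ty":-3.8,"tz":0,"twist":0,"grip":0.6},{"tx":1.95,"ty":-3.8,"tz":0,"twist":0,"grip":0.6},{"tx":1.95,"ty":-3.8,"tz":0,"twist":0,"grip":0.6},{"tx":1.95,"ty":-3.8,"tz":0,"twist":0,"grip":0.6},{"tx":1.95,"ty":-3.8,"tz":0,"twist":0,"grip":0.6},{"tx":1.95,"ty":-3.8,"tz":0,"twist":0,"grip":0.6},{"tx":0,"ty":0,"tz":0,"twist":0,"grip":0.6},{"tx":0,"ty":0,"tz":0,"twist":0,"grip":0.6}]'; python3 - <<'E'
from h import *
import pickle
p=snap('wrist');save(p,'w34.png');pickle.dump(p,open('w34.pkl','wb'))
E
```

```text
time: 43.62
tool_pos: [0.4197, 0.0206, 0.2077]
ee_rot: [3.141, -0.003, -3.072]
wrist_force: [-0.0, 0.0, -0.2]
width: 0.0564
```

View pics/w34.png

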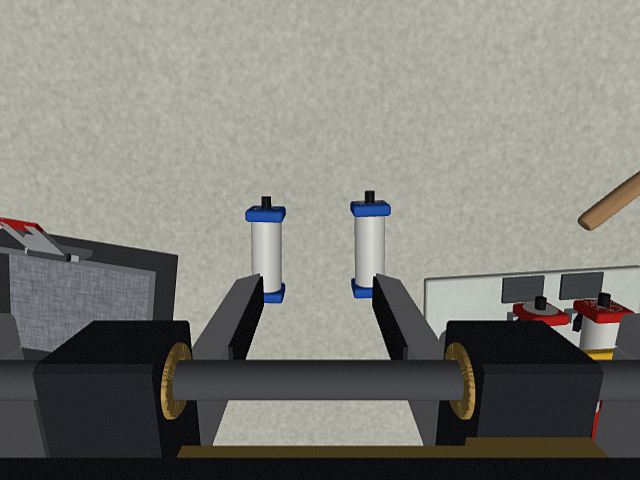

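```bash
python3 - <<'E'
from h import *
import pickle
p=pickle.load(open('w34.pkl','rb'));save(p,'w34z.png',(235,185,405,310),4.5)
E
```

```text
(no output)
```

View pics/w34z.png

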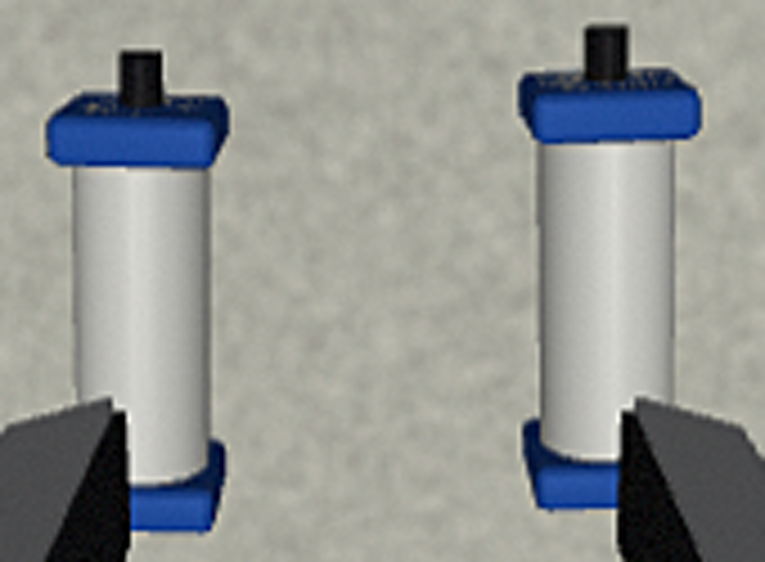

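```bash
python3 - <<'E'
from h import *
import pickle
p=pickle.load(open('w34.pkl','rb'))
def px(l): return (np.array(l,float)+.5)/4.5-.5+np.array((235,185))
for n,bar,col,fc in (('A',[(141.5,170),(144,460)],(130.5,142),(137,508)),('B',[(606,145),(607,440)],(615,111),(606,486))):
    A=back(p,px(bar),.019);d=A[1]-A[0];C=back(p,px([col,fc]),.038);e=C[1]-C[0]
    print(n,'yaw',np.degrees(np.arctan2(d[1],d[0])),A.round(4).tolist(),'collar',C.round(4).tolist(),np.linalg.norm(e),np.degrees(np.arctan2(e[1],e[0])), C.mean(0))
E
python3 plan.py .46 -.033 .08 182.7
```

```text
A yaw 2.557551965353611 [[0.4267, -0.0333, 0.019], [0.4989, -0.0301, 0.019]] collar [[0.4168, -0.0336, 0.038], [0.5035, -0.029, 0.038]] 0.08689631073224835 2.9839648276048245 [ 0.46014789 -0.03131125  0.038     ]
B yaw 6.163775747276459 [[0.4132, 0.0746, 0.019], [0.4858, 0.0825, 0.019]] collar [[0.4024, 0.0729, 0.038], [0.4904, 0.0801, 0.038]] 0.08835150106729471 4.68424709826133 [0.44639093 0.07646558 0.038     ]
t=43.67 pos [0.42   0.0209 0.208 ] yaw -175.94 F [ 0.4 -0.1  1.1] w 0.0564 | twist 1.4 then shift cm [-3.77 -5.58 12.79] | shift w/o twist [-3.63 -5.67 12.79]
```

```bash
python3 -m crank '[{"tx":-2,"ty":-2.6,"tz":3,"twist":1.3,"grip":0.6},{"tx":-1.8,"ty":-2.7,"tz":3,"twist":0,"grip":0.6},{"tx":0,"ty":0,"tz":4,"twist":0,"grip":0.6},{"tx":0,"ty":0,"tz":3,"twist":0,"grip":0.6},{"tx":0,"ty":0,"tz":0,"twist":0,"grip":0.6},{"tx":0,"ty":0,"tz":0,"twist":0,"grip":0.6}]';python3 plan.py .461 -.0317 -.005 182.7
python3 - <<'E'
from h import *
p=snap('wrist');save(p,'w35.png')
E
```

```text
time: 44.42
tool_pos: [0.4623, -0.0298, 0.0803]
ee_rot: [-3.141, 0.001, -3.093]
wrist_force: [-0.1, 1.0, 0.7]
width: 0.0565
t=44.42 pos [ 0.4623 -0.0298  0.0803] yaw -177.2 F [-0.1  1.   0.7] w 0.0565 | twist 0.1 then shift cm [ 0.15 -0.18  8.53] | shift w/o twist [ 0.15 -0.18  8.53]
```

View pics/w35.png

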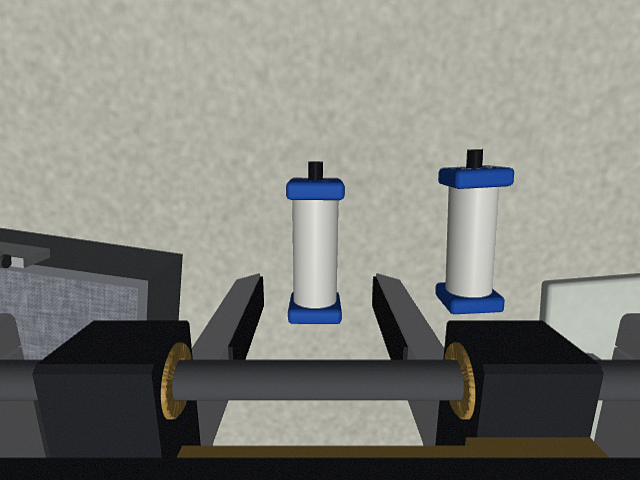

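```bash
python3 -m crank '[{"tx":0.15,"ty":-0.17,"tz":3,"twist":0,"grip":0.6},{"tx":0,"ty":0,"tz":3,"twist":0,"grip":0.6},{"tx":0,"ty":0,"tz":2.4,"twist":0,"grip":0.6},{"tx":0,"ty":0,"tz":0,"twist":0,"grip":0.6},{"tx":0,"ty":0,"tz":0,"twist":0,"grip":0},{"tx":0,"ty":0,"tz":0,"twist":0,"grip":0},{"tx":0,"ty":0,"tz":0,"twist":0,"grip":0},{"tx":0,"ty":0,"tz":0,"twist":0,"grip":0},{"tx":0,"ty":0,"tz":0,"twist":0,"grip":0},{"tx":0,"ty":0,"tz":0,"twist":0,"grip":0}]';python3 plan.py .461 -.0317 -.005 182.7
```

```text
time: 45.72
tool_pos: [0.4609, -0.0322, -0.0035]
ee_rot: [-3.141, 0.002, -3.094]
wrist_force: [-0.7, 0.4, 5.3]
width: 0.0314
t=45.73 pos [ 0.4609 -0.0322 -0.0035] yaw -177.28 F [-0.7  0.4  5.3] w 0.0314 | twist 0.0 then shift cm [-0.01  0.05  0.15] | shift w/o twist [-0.01  0.05  0.15]
```

```bash
python3 -m crank '[{"tx":0,"ty":0,"tz":-2,"twist":0,"grip":0},{"tx":0,"ty":0,"tz":-4,"twist":0,"grip":0},{"tx":0,"ty":0,"tz":-4,"twist":0,"grip":0},{"tx":0,"ty":0,"tz":-4,"twist":0,"grip":0},{"tx":0,"ty":0,"tz":-4,"twist":8.6,"grip":0},{"tx":0,"ty":0,"tz":0,"twist":0,"grip":0}]';python3 plan.py .47 -.2 .18 174.1
```

```text
time: 46.48
tool_pos: [0.4617, -0.0326, 0.1782]
ee_rot: [-3.141, 0.007, 3.04]
wrist_force: [-0.1, 0.3, -2.8]
width: 0.0315
t=46.48 pos [ 0.4617 -0.0326  0.1782] yaw 174.17 F [-0.1  0.3 -2.8] w 0.0315 | twist 0.1 then shift cm [ -2.55 -16.57  -0.15] | shift w/o twist [ -2.53 -16.57  -0.15]
```

```bash
python3 -m crank '[{"tx":-0.6,"ty":-4.1,"tz":0,"twist":0,"grip":0},{"tx":-0.6,"ty":-4.1,"tz":0,"twist":0,"grip":0},{"tx":-0.6,"ty":-4.1,"tz":0,"twist":0,"grip":0},{"tx":-0.6,"ty":-4.1,"tz":0,"twist":0,"grip":0},{"tx":0,"ty":0,"tz":0,"twist":0,"grip":0},{"tx":0,"ty":0,"tz":0,"twist":0,"grip":0}]';python3 - <<'E'
from h import *
import pickle
p=snap('wrist');save(p,'w36.png');pickle.dump(p,open('w36.pkl','wb'))
E
```

```text
time: 47.22
tool_pos: [0.466, -0.1969, 0.173]
ee_rot: [3.139, -0.004, 3.04]
wrist_force: [0.1, 0.3, -1.8]
width: 0.0313
```

View pics/w36.png

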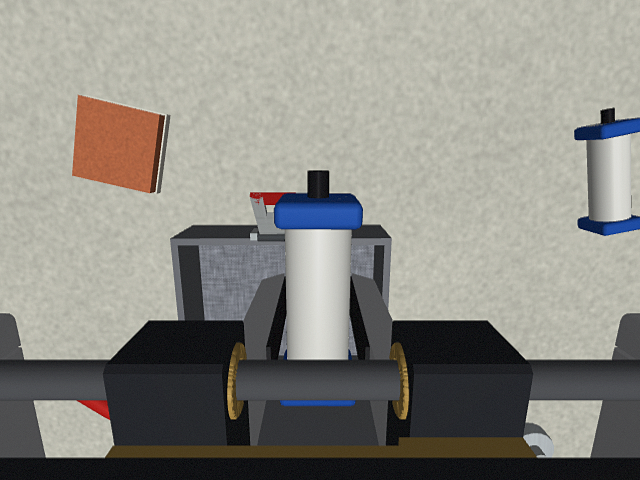

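```bash
python3 - <<'E'
from h import *
import pickle
p=pickle.load(open('w36.pkl','rb'));save(p,'w36z.png',(160,180,400,340),3.3)
A=back(p,[(171.5,238.5),(391,237.5)],.060);d=A[1]-A[0];L=np.linalg.norm(d);yaw=np.arctan2(-d[0],d[1])
m=A.mean(0)+.075*np.array([np.cos(yaw),np.sin(yaw),0]);print(A,L,yaw,'case',m)
v=(.5398,-.2369,-.1028);c,s=np.cos(v[2]),np.sin(v[2])
P=np.array([(-.075,-.095,.06),(-.075,.095,.06)]);print(proj(p,np.c_[v[0]+c*P[:,0]-s*P[:,1],v[1]+s*P[:,0]+c*P[:,1],P[:,2]]))
E
```

```text
[[ 0.45579135 -0.32117901  0.06      ]
 [ 0.47406336 -0.13460699  0.06      ]] 0.18746462118229745 -0.0976241318068297 case [ 0.53957025 -0.23520318  0.06      ]
[[168.505993   238.40342649]
 [390.94045221 238.50962685]]
```

View pics/w36z.png

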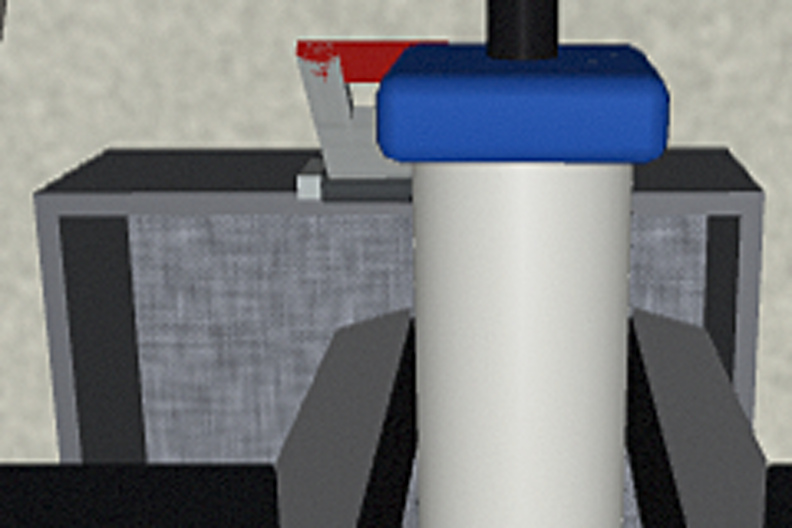

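```bash
python3 plan.py .5387 -.276 .005 174.2
```

```text
t=47.27 pos [ 0.4663 -0.1966  0.1736] yaw 174.2 F [ 0.1 -0.  -2. ] w 0.0312 | twist 0.0 then shift cm [-8.05 -7.19 16.83] | shift w/o twist [-8.05 -7.19 16.83]
```

```bash
python3 -m crank '[{"tx":-2.7,"ty":-2.4,"tz":0,"twist":0,"grip":0},{"tx":-2.7,"ty":-2.4,"tz":0,"twist":0,"grip":0},{"tx":-2.65,"ty":-2.4,"tz":0,"twist":0,"grip":0},{"tx":0,"ty":0,"tz":0,"twist":0,"grip":0},{"tx":0,"ty":0,"tz":3.5,"twist":0,"grip":0},{"tx":0,"ty":0,"tz":3.5,"twist":0,"grip":0},{"tx":0,"ty":0,"tz":3,"twist":0,"grip":0},{"tx":0,"ty":0,"tz":0,"twist":0,"grip":0},{"tx":0,"ty":0,"tz":0,"twist":0,"grip":0}]';python3 plan.py .5387 -.276 .004 174.2;python3 - <<'E'
from h import *
p=snap('wrist');save(p,'w37.png')
p=snap('side');save(p,'s37.png',(270,130,430,370),3)
E
```

```text
time: 48.4
tool_pos: [0.5403, -0.2771, 0.0768]
ee_rot: [-3.141, 0.002, 3.04]
wrist_force: [0.3, 0.3, -0.6]
width: 0.0313
t=48.40 pos [ 0.5403 -0.2771  0.0768] yaw 174.19 F [ 0.3  0.3 -0.6] w 0.0313 | twist -0.0 then shift cm [0.18 0.1  7.28] | shift w/o twist [0.18 0.1  7.28]
```

View pics/w37.png

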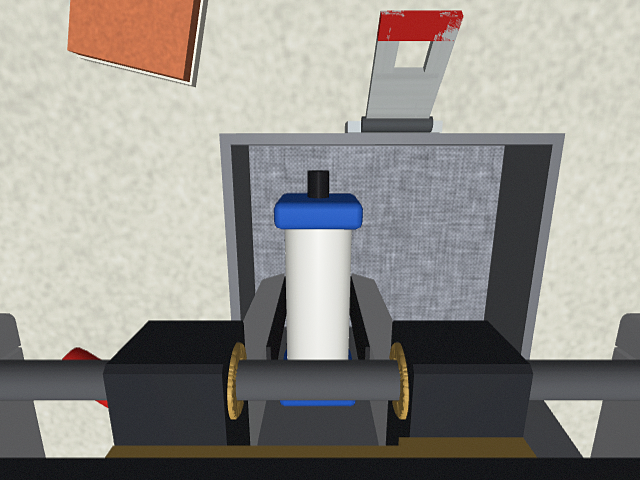

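View pics/s37.png

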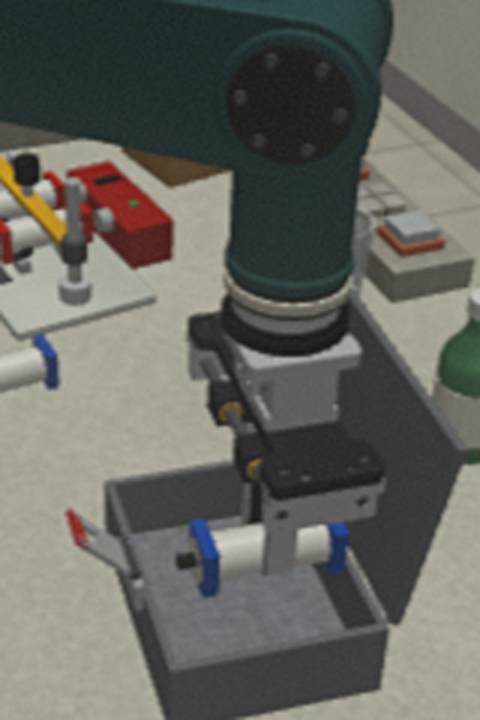

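```bash
python3 -m crank '[{"tx":0.15,"ty":0.1,"tz":2.5,"twist":0,"grip":0},{"tx":0,"ty":0,"tz":2.5,"twist":0,"grip":0},{"tx":0,"ty":0,"tz":1.7,"twist":0,"grip":0},{"tx":0,"ty":0,"tz":0.5,"twist":0,"grip":0},{"tx":0,"ty":0,"tz":0,"twist":0,"grip":0},{"tx":0,"ty":0,"tz":0,"twist":0,"grip":0}]';python3 plan.py .5387 -.276 .0025 174.2;python3 - <<'E'
from h import *
p=snap('wrist');save(p,'w38.png')
E
```

```text
time: 49.25
tool_pos: [0.5391, -0.277, 0.0045]
ee_rot: [-3.141, 0.002, 3.039]
wrist_force: [-0.4, 0.1, -1.5]
width: 0.0311
t=49.25 pos [ 0.5391 -0.277   0.0045] yaw 174.12 F [-0.4  0.1 -1.5] w 0.0311 | twist -0.1 then shift cm [0.05 0.09 0.2 ] | shift w/o twist [0.05 0.09 0.2 ]
```

View pics/w38.png

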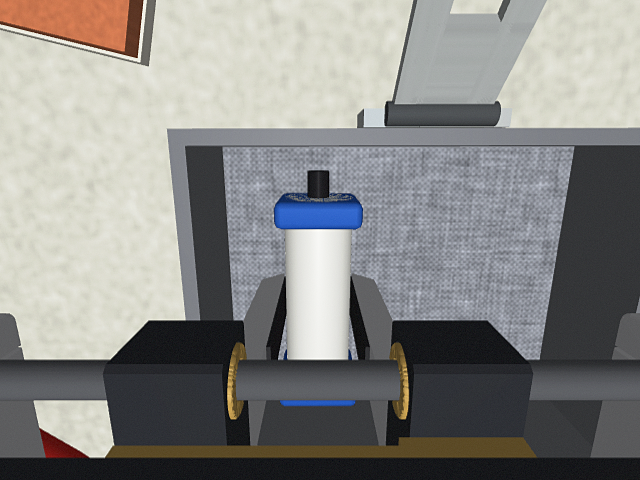

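Lower 1.5 mm, release, and back up.

```bash
python3 -m crank '[{"tx":0,"ty":0,"tz":0.15,"twist":0,"grip":0},{"tx":0,"ty":0,"tz":0,"twist":0,"grip":0.38},{"tx":0,"ty":0,"tz":0,"twist":0,"grip":0.48},{"tx":0,"ty":0,"tz":0,"twist":0,"grip":0.48},{"tx":0,"ty":0,"tz":-2,"twist":0,"grip":0.48},{"tx":0,"ty":0,"tz":-4,"twist":0,"grip":0.48},{"tx":0,"ty":0,"tz":-4,"twist":0,"grip":0.48},{"tx":0,"ty":0,"tz":-4,"twist":0,"grip":0.6},{"tx":0,"ty":0,"tz":-3,"twist":0,"grip":0.6},{"tx":0,"ty":0,"tz":0,"twist":0,"grip":0.6}]';python3 plan.py .40 .075 .17 185.6;python3 - <<'E'
from h import *
p=snap('wrist');save(p,'w39.png')
E
```

```text
time: 50.55
tool_pos: [0.5398, -0.2774, 0.1752]
ee_rot: [-3.139, 0.006, 3.039]
wrist_force: [-0.4, 0.2, -0.3]
width: 0.0566
t=50.55 pos [ 0.5398 -0.2774  0.1752] yaw 174.12 F [-0.4  0.2 -0.3] w 0.0566 | twist -11.5 then shift cm [10.48 36.44  0.31] | shift w/o twist [17.52 33.62  0.31]
```

View pics/w39.png

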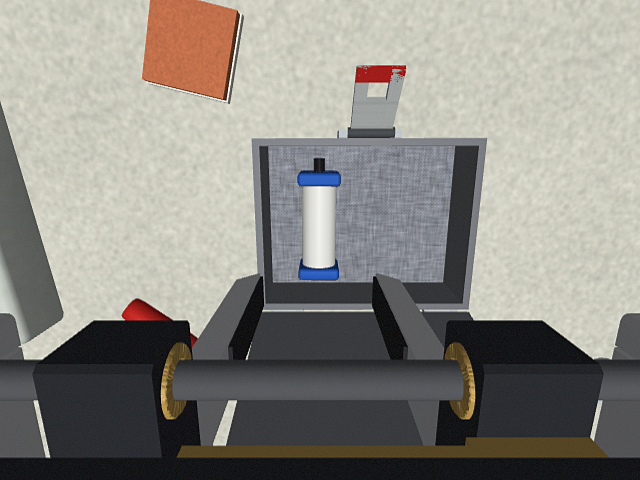

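```bash
python3 -m crank '[{"tx":0,"ty":0,"tz":0,"twist":-5.8,"grip":0.6},{"tx":0,"ty":0,"tz":0,"twist":-5.7,"grip":0.6},{"tx":1.16,"ty":4.05,"tz":0,"twist":0,"grip":0.6},{"tx":1.16,"ty":4.05,"tz":0,"twist":0,"grip":0.6},{"tx":1.16,"ty":4.05,"tz":0,"twist":0,"grip":0.6},{"tx":1.16,"ty":4.05,"tz":0,"twist":0,"grip":0.6},{"tx":1.16,"ty":4.05,"tz":0,"twist":0,"grip":0.6},{"tx":1.16,"ty":4.05,"tz":0,"twist":0,"grip":0.6},{"tx":1.16,"ty":4.05,"tz":0,"twist":0,"grip":0.6},{"tx":1.16,"ty":4.05,"tz":0,"twist":0,"grip":0.6},{"tx":1.16,"ty":4.05,"tz":0,"twist":0,"grip":0.6},{"tx":0,"ty":0,"tz":0,"twist":0,"grip":0.6}]';python3 -m crank '[{"tx":0,"ty":0,"tz":0,"twist":0,"grip":0.6}]';python3 - <<'E'
from h import *
import pickle
p=snap('wrist');save(p,'w40.png');pickle.dump(p,open('w40.pkl','wb'))
save(p,'w40z.png',(260,180,390,320),4)
E
```

```text
time: 52.1
tool_pos: [0.3967, 0.0779, 0.1695]
ee_rot: [3.141, -0.004, -3.039]
wrist_force: [-0.1, -0.9, -0.1]
width: 0.0565
time: 52.22
tool_pos: [0.3981, 0.0757, 0.1702]
ee_rot: [-3.141, -0.003, -3.043]
wrist_force: [-0.5, -0.3, 0.2]
width: 0.056
```

View pics/w40.png

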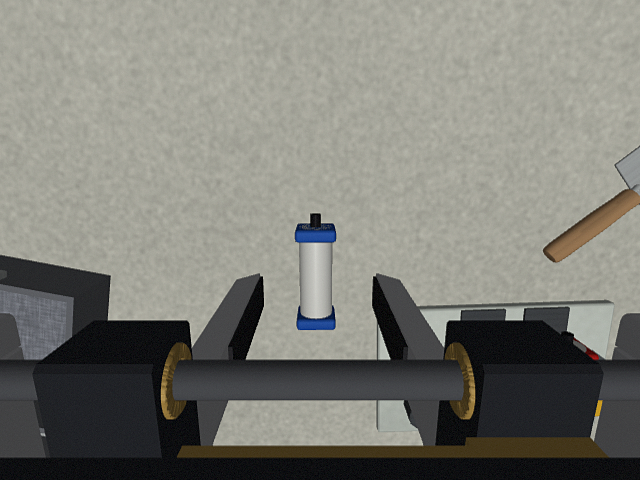

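View pics/w40z.png

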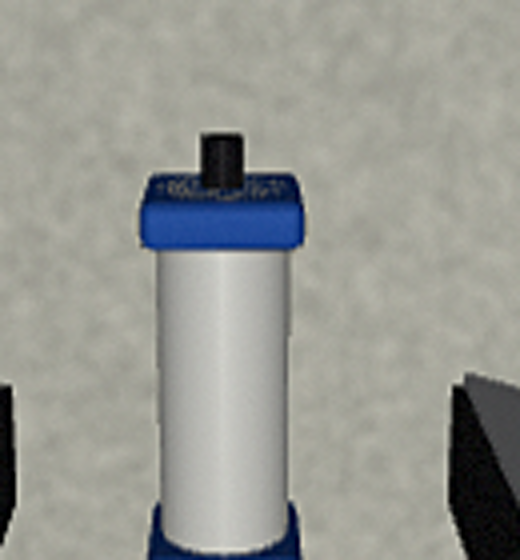

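```bash
python3 - <<'E'
from h import *
import pickle
p=pickle.load(open('w40.pkl','rb'))
A=back(p,[(315.3,235.3),(316.2,324.5)],.038);d=A[1]-A[0];print(A.mean(0),np.linalg.norm(d),np.degrees(np.arctan2(d[1],d[0])))
A=back(p,[(315.7,245),(315.8,310)],.019);d=A[1]-A[0];print(A.mean(0),np.linalg.norm(d),np.degrees(np.arctan2(d[1],d[0])))
E
python3 plan.py .447 .0785 -.005 185.6
```

```text
[0.446413   0.07852505 0.038     ] 0.088258930046386 6.134338455715918
[0.45014879 0.07878769 0.019     ] 0.067803279281834 5.671289128057999
t=52.27 pos [0.3984 0.0754 0.1705] yaw -174.42 F [-0.1 -0.  -0.2] w 0.0565 | twist -0.0 then shift cm [-4.9  -0.16 17.54] | shift w/o twist [-4.9  -0.16 17.54]
```

```bash
python3 -m crank '[{"tx":-2.45,"ty":-0.1,"tz":2.5,"twist":0,"grip":0.6},{"tx":-2.45,"ty":-0.06,"tz":2.5,"twist":0,"grip":0.6},{"tx":0,"ty":0,"tz":4,"twist":0,"grip":0.6},{"tx":0,"ty":0,"tz":2,"twist":0,"grip":0.6},{"tx":0,"ty":0,"tz":0,"twist":0,"grip":0.6},{"tx":0,"ty":0,"tz":0,"twist":0,"grip":0.6}]';python3 plan.py .447 .0785 -.005 185.7
python3 - <<'E'
from h import *
p=snap('wrist');save(p,'w41.png')
E
```

```text
time: 53.02
tool_pos: [0.4485, 0.0786, 0.0625]
ee_rot: [-3.142, 0.001, -3.045]
wrist_force: [1.2, -0.2, -0.3]
width: 0.0564
t=53.02 pos [0.4485 0.0786 0.0625] yaw -174.46 F [ 1.2 -0.2 -0.3] w 0.0564 | twist -0.2 then shift cm [0.15 0.   6.75] | shift w/o twist [0.15 0.   6.75]
```

View pics/w41.png

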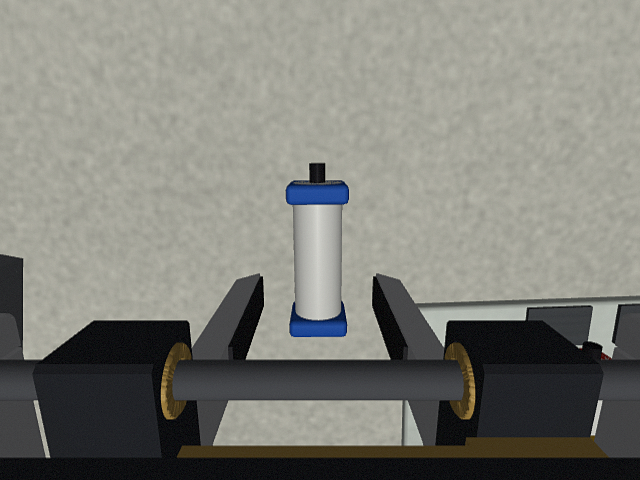

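```bash
python3 -m crank '[{"tx":0.1,"ty":0,"tz":2.5,"twist":0,"grip":0.6},{"tx":0,"ty":0,"tz":2.5,"twist":0,"grip":0.6},{"tx":0,"ty":0,"tz":1.7,"twist":0,"grip":0.6},{"tx":0,"ty":0,"tz":0,"twist":0,"grip":0.6},{"tx":0,"ty":0,"tz":0,"twist":0,"grip":0},{"tx":0,"ty":0,"tz":0,"twist":0,"grip":0},{"tx":0,"ty":0,"tz":0,"twist":0,"grip":0},{"tx":0,"ty":0,"tz":0,"twist":0,"grip":0},{"tx":0,"ty":0,"tz":0,"twist":0,"grip":0},{"tx":0,"ty":0,"tz":0,"twist":0,"grip":0}]';python3 -m crank '[{"tx":0,"ty":0,"tz":-2,"twist":0,"grip":0},{"tx":0,"ty":0,"tz":-4,"twist":0,"grip":0},{"tx":0,"ty":0,"tz":-4,"twist":0,"grip":0},{"tx":0,"ty":0,"tz":-4,"twist":0,"grip":0},{"tx":0,"ty":0,"tz":-3,"twist":5.7,"grip":0},{"tx":0,"ty":0,"tz":0,"twist":5.7,"grip":0},{"tx":0,"ty":0,"tz":0,"twist":0,"grip":0}]';python3 plan.py .5467 -.196 .17 174.1
```

```text
time: 54.32
tool_pos: [0.4475, 0.0791, -0.0042]
ee_rot: [-3.141, 0.002, -3.043]
wrist_force: [-1.0, -1.0, 4.7]
width: 0.0313
time: 55.2
tool_pos: [0.4462, 0.0792, 0.1641]
ee_rot: [3.142, -0.001, 3.042]
wrist_force: [-0.2, -0.2, -1.3]
width: 0.0311
t=55.20 pos [0.4462 0.0792 0.1641] yaw 174.29 F [-0.2 -0.2 -1.3] w 0.0311 | twist 0.2 then shift cm [-12.83 -26.35  -0.61] | shift w/o twist [-12.74 -26.39  -0.61]
```

```bash
python3 -m crank '[{"tx":-1.82,"ty":-3.77,"tz":0,"twist":0,"grip":0},{"tx":-1.82,"ty":-3.77,"tz":0,"twist":0,"grip":0},{"tx":-1.82,"ty":-3.77,"tz":0,"twist":0,"grip":0},{"tx":-1.82,"ty":-3.77,"tz":0,"twist":0,"grip":0},{"tx":-1.82,"ty":-3.77,"tz":0,"twist":0,"grip":0},{"tx":-1.82,"ty":-3.77,"tz":0,"twist":0,"grip":0},{"tx":-1.82,"ty":-3.77,"tz":0,"twist":0,"grip":0},{"tx":0,"ty":0,"tz":0,"twist":0,"grip":0},{"tx":0,"ty":0,"tz":3.5,"twist":0,"grip":0},{"tx":0,"ty":0,"tz":3.5,"twist":0,"grip":0},{"tx":0,"ty":0,"tz":0,"twist":0,"grip":0},{"tx":0,"ty":0,"tz":0,"twist":0,"grip":0}]';python3 plan.py .5467 -.1965 .003 174.1;python3 - <<'E'
from h import *
p=snap('wrist');save(p,'w42.png')
E
```

```text
time: 56.7
tool_pos: [0.5471, -0.1957, 0.0957]
ee_rot: [3.142, 0.001, 3.042]
wrist_force: [0.6, -0.6, -2.0]
width: 0.0315
t=56.70 pos [ 0.5471 -0.1957  0.0957] yaw 174.29 F [ 0.6 -0.6 -2. ] w 0.0315 | twist 0.2 then shift cm [ 0.04 -0.08  9.27] | shift w/o twist [ 0.04 -0.08  9.27]
```

View pics/w42.png

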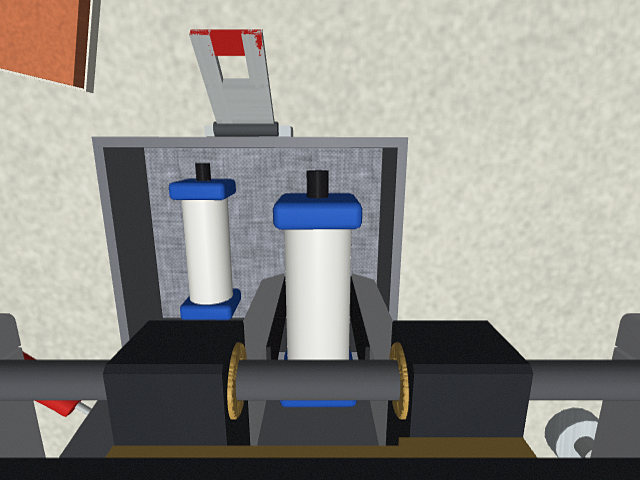

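```bash
python3 -m crank '[{"tx":0,"ty":-0.08,"tz":3,"twist":0,"grip":0},{"tx":0,"ty":0,"tz":3,"twist":0,"grip":0},{"tx":0,"ty":0,"tz":2.3,"twist":0,"grip":0},{"tx":0,"ty":0,"tz":0.7,"twist":0,"grip":0},{"tx":0,"ty":0,"tz":0,"twist":0,"grip":0},{"tx":0,"ty":0,"tz":0,"twist":0,"grip":0}]';python3 plan.py .5467 -.1965 .002 174.1
```

```text
time: 57.5
tool_pos: [0.5481, -0.1976, 0.0067]
ee_rot: [-3.141, 0.003, 3.041]
wrist_force: [0.6, -0.4, -0.6]
width: 0.0311
t=57.50 pos [ 0.5481 -0.1976  0.0067] yaw 174.23 F [ 0.6 -0.4 -0.6] w 0.0311 | twist 0.1 then shift cm [0.15 0.09 0.47] | shift w/o twist [0.15 0.09 0.47]
```

```bash
python3 -m crank '[{"tx":0,"ty":0.08,"tz":0.35,"twist":0,"grip":0},{"tx":0,"ty":0,"tz":0,"twist":0,"grip":0},{"tx":0,"ty":0,"tz":0,"twist":0,"grip":0.38},{"tx":0,"ty":0,"tz":0,"twist":0,"grip":0.48},{"tx":0,"ty":0,"tz":0,"twist":0,"grip":0.48},{"tx":0,"ty":0,"tz":-2,"twist":0,"grip":0.48},{"tx":0,"ty":0,"tz":-4,"twist":0,"grip":0.48},{"tx":0,"ty":0,"tz":-4,"twist":0,"grip":0.48},{"tx":0,"ty":0,"tz":-5,"twist":0,"grip":0.2},{"tx":0,"ty":0,"tz":-5,"twist":0,"grip":0},{"tx":0,"ty":0,"tz":-3,"twist":0,"grip":0},{"tx":0,"ty":0,"tz":0,"twist":0,"grip":0}]';python3 - <<'E'
from h import *
p=snap('wrist');save(p,'w43.png')
p=snap('side');save(p,'s43.png',(270,130,430,370),3)
E
```

```text
time: 59.0
tool_pos: [0.5481, -0.1969, 0.2347]
ee_rot: [-3.139, 0.006, 3.041]
wrist_force: [-0.8, -0.6, -0.3]
width: 0.0086
```

View pics/w43.png

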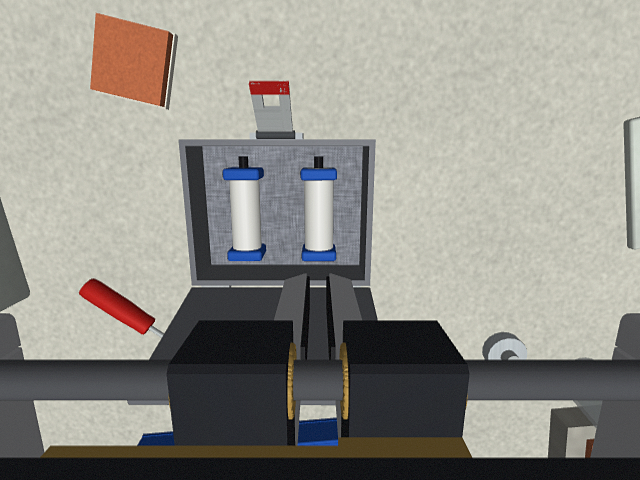

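View pics/s43.png

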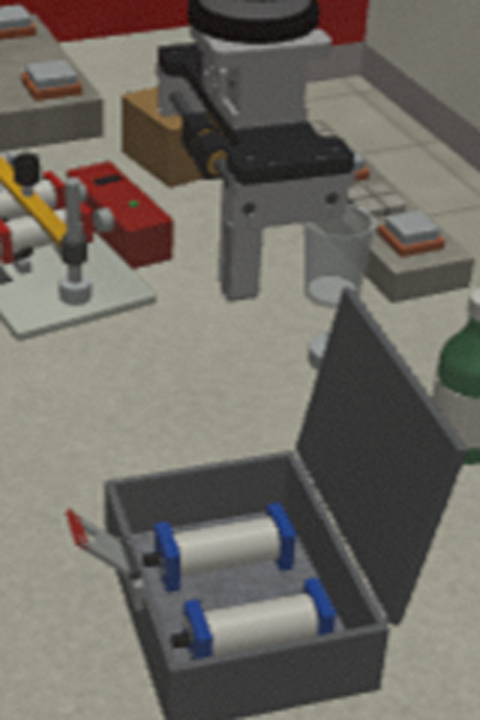

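```bash
python3 plan.py .68 -.25 .245 174.2; python3 - <<'E'
from h import *
s=snap('scene');q=snap('side')
# bottle triangulation using cap top approx from networks
a=cams.outline_of(s,'bottle');b=cams.outline_of(q,'bottle');print(a[0]['centre'],b[0]['centre'],tri([s,q],[a[0]['centre'],b[0]['centre']]))
a=cams.outline_of(s,'lid_edge');b=cams.outline_of(q,'lid_edge')
print(tri([s,q],[a[0]['centre'],b[0]['centre']]),a[0]['conf'],b[0]['conf'])
# lid top corners by eye
print(tri([s,q],[((5+.5)/5+160,(170)/5+130),(270+462/3,130+447/3)]))
E
```

```text
t=59.10 pos [ 0.5464 -0.1961  0.2299] yaw 174.22 F [-0.1  0.3  0.3] w 0.0021 | twist 0.0 then shift cm [-13.83  -4.01  -1.53] | shift w/o twist [-13.83  -4.02  -1.53]
[209.3, 307.4] [424.9, 254.4] [ 0.7994234  -0.11994531  0.06786346]
[ 0.63045633 -0.25284781  0.12888734] 0.67 0.78
[ 0.63620665 -0.33812469  0.2037152 ]
```

```bash
python3 -m crank '[{"tx":0,"ty":0,"tz":-1.8,"twist":0,"grip":0},{"tx":-3.5,"ty":-1,"tz":0,"twist":0,"grip":0},{"tx":-3.5,"ty":-1,"tz":0,"twist":0,"grip":0},{"tx":-3.5,"ty":-1,"tz":0,"twist":0,"grip":0},{"tx":-3.3,"ty":-1,"tz":0,"twist":0,"grip":0},{"tx":0,"ty":0,"tz":0,"twist":0,"grip":0},{"tx":0,"ty":0,"tz":0,"twist":0,"grip":0}]';python3 plan.py .68 -.25 .155 174.2;python3 - <<'E'
from h import *
p=snap('wrist');save(p,'w44.png')
p=snap('side');save(p,'s44.png',(270,100,470,370),2.5)
E
```

```text
time: 60.28
tool_pos: [0.6799, -0.2498, 0.25]
ee_rot: [-3.142, 0.0, 3.041]
wrist_force: [-0.1, 0.1, 0.1]
width: 0.0006
t=60.27 pos [ 0.6799 -0.2498  0.25  ] yaw 174.22 F [-0.1  0.1  0.1] w 0.0006 | twist 0.0 then shift cm [-0.01 -0.01  9.5 ] | shift w/o twist [-0.01 -0.01  9.5 ]
```

View pics/w44.png

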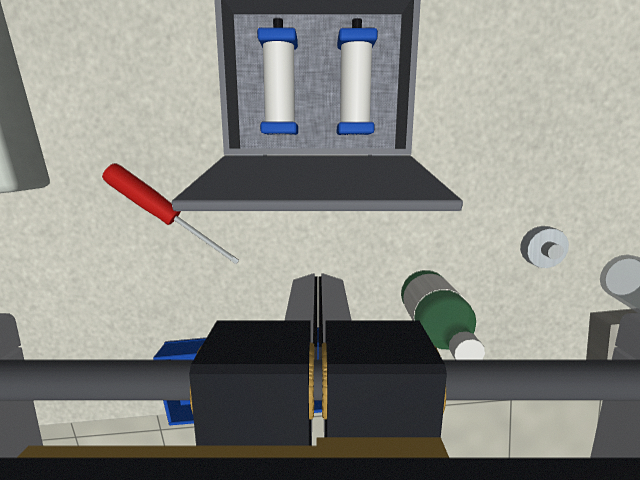

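View pics/s44.png

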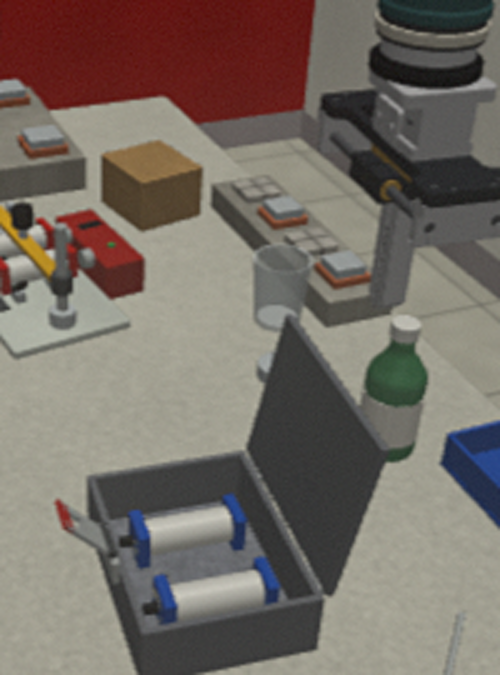

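```bash
python3 -m crank '[{"tx":0,"ty":0,"tz":3,"twist":0,"grip":0},{"tx":0,"ty":0,"tz":3,"twist":0,"grip":0},{"tx":0,"ty":0,"tz":3,"twist":0,"grip":0},{"tx":0,"ty":0,"tz":0,"twist":0,"grip":0},{"tx":1.2,"ty":0,"tz":0,"twist":0,"grip":0},{"tx":1.2,"ty":0,"tz":0,"twist":0,"grip":0},{"tx":1.2,"ty":0,"tz":0,"twist":0,"grip":0},{"tx":1.2,"ty":0,"tz":0,"twist":0,"grip":0},{"tx":1.2,"ty":0,"tz":0,"twist":0,"grip":0},{"tx":1.2,"ty":0,"tz":0,"twist":0,"grip":0}]';python3 plan.py .68 -.25 .155 174.2;python3 - <<'E'
from h import *
p=snap('side');save(p,'s45.png',(270,100,470,370),2.5)
E
```

```text
time: 61.62
tool_pos: [0.6079, -0.2427, 0.1601]
ee_rot: [-3.141, 0.001, 3.041]
wrist_force: [1.3, -0.8, 1.0]
width: 0.0004
t=61.62 pos [ 0.6079 -0.2427  0.1601] yaw 174.22 F [ 1.3 -0.8  1. ] w 0.0004 | twist 0.0 then shift cm [-7.25  0.    0.52] | shift w/o twist [-7.25 -0.    0.52]
```

View pics/s45.png

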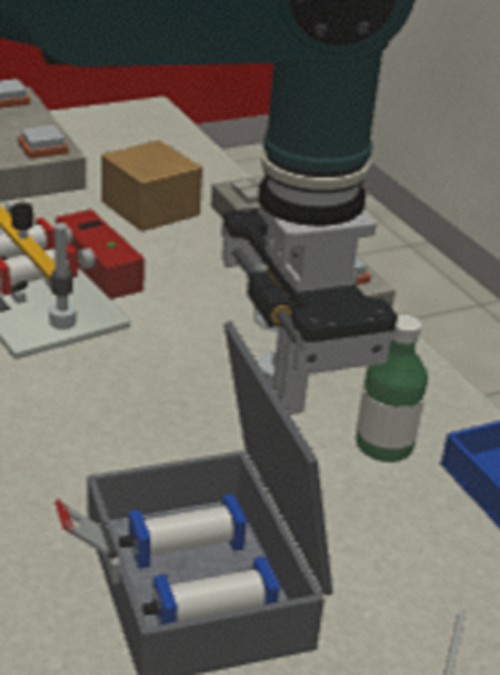

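Lid is now a bit past upright; push a little further and let it sink.

```bash
python3 -m crank '[{"tx":1.2,"ty":0,"tz":0,"twist":0,"grip":0},{"tx":1.2,"ty":0,"tz":0,"twist":0,"grip":0},{"tx":0,"ty":0,"tz":-2,"twist":0,"grip":0},{"tx":0,"ty":0,"tz":-3,"twist":0,"grip":0},{"tx":0,"ty":0,"tz":-3,"twist":0,"grip":0},{"tx":0,"ty":0,"tz":0,"twist":0,"grip":0},{"tx":0,"ty":0,"tz":0,"twist":0,"grip":0},{"tx":0,"ty":0,"tz":0,"twist":0,"grip":0},{"tx":0,"ty":0,"tz":0,"twist":0,"grip":0},{"tx":0,"ty":0,"tz":0,"twist":0,"grip":0},{"tx":0,"ty":0,"tz":0,"twist":0,"grip":0},{"tx":0,"ty":0,"tz":0,"twist":0,"grip":0}]';python3 -m crank '[{"tx":0,"ty":0,"tz":0,"twist":0,"grip":0},{"tx":0,"ty":0,"tz":0,"twist":0,"grip":0},{"tx":0,"ty":0,"tz":0,"twist":0,"grip":0},{"tx":0,"ty":0,"tz":0,"twist":0,"grip":0},{"tx":0,"ty":0,"tz":0,"twist":0,"grip":0},{"tx":0,"ty":0,"tz":0,"twist":0,"grip":0},{"tx":0,"ty":0,"tz":0,"twist":0,"grip":0},{"tx":0,"ty":0,"tz":0,"twist":0,"grip":0}]';python3 - <<'E'
from h import *
p=snap('side');save(p,'s46.png',(270,100,470,370),2.5)
E
```

```text
time: 63.18
tool_pos: [0.5846, -0.2402, 0.2393]
ee_rot: [3.142, 0.0, 3.041]
wrist_force: [0.0, -0.1, 0.2]
width: 0.0004
time: 64.18
tool_pos: [0.5846, -0.2402, 0.2392]
ee_rot: [3.141, 0.0, 3.041]
wrist_force: [-0.2, -0.9, -0.3]
width: 0.0004
```

View pics/s46.png

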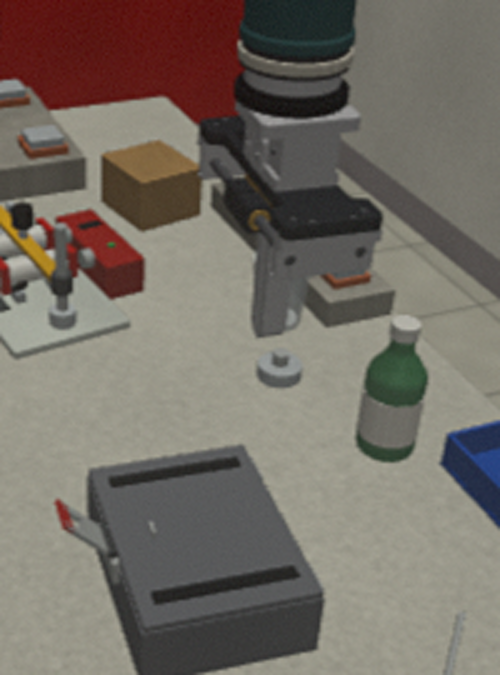

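```bash
python3 plan.py .3905 -.221 .239 174.2
```

```text
t=64.22 pos [ 0.5845 -0.2403  0.2393] yaw 174.22 F [ 0.4 -0.1 -0.3] w 0.0002 | twist 0.0 then shift cm [19.5  -0.04  0.03] | shift w/o twist [19.5  -0.04  0.03]
```

```bash
python3 -m crank '[{"tx":3.9,"ty":0,"tz":0,"twist":0,"grip":0},{"tx":3.9,"ty":0,"tz":0,"twist":0,"grip":0},{"tx":3.9,"ty":0,"tz":0,"twist":0,"grip":0},{"tx":3.9,"ty":0,"tz":0,"twist":0,"grip":0},{"tx":3.9,"ty":0,"tz":0,"twist":0,"grip":0},{"tx":0,"ty":0,"tz":0,"twist":0,"grip":0},{"tx":0,"ty":0,"tz":4,"twist":0,"grip":0},{"tx":0,"ty":0,"tz":4,"twist":0,"grip":0},{"tx":0,"ty":0,"tz":4,"twist":0,"grip":0},{"tx":0,"ty":0,"tz":4,"twist":0,"grip":0},{"tx":0,"ty":0,"tz":0,"twist":0,"grip":0},{"tx":0,"ty":0,"tz":0,"twist":0,"grip":0}]';python3 plan.py .3905 -.221 .075 174.2;python3 - <<'E'
from h import *
p=snap('wrist');save(p,'w47.png')
p=snap('side');save(p,'s47.png',(230,160,430,370),3)
E
```

```text
time: 65.72
tool_pos: [0.3919, -0.2213, 0.0808]
ee_rot: [-3.141, 0.002, 3.041]
wrist_force: [0.2, -0.6, 0.8]
width: 0.0001
t=65.72 pos [ 0.3919 -0.2213  0.0808] yaw 174.23 F [ 0.2 -0.6  0.8] w 0.0001 | twist 0.0 then shift cm [0.14 0.01 0.58] | shift w/o twist [0.14 0.01 0.58]
```

View pics/w47.png

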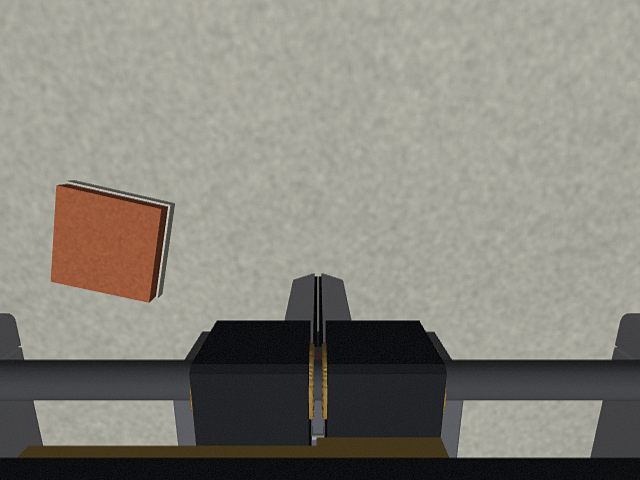

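View pics/s47.png

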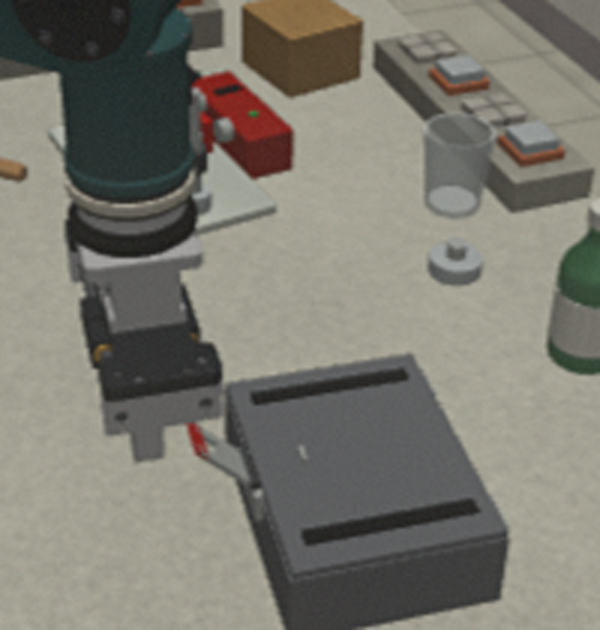

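```bash
python3 -m crank '[{"tx":-1.3,"ty":0,"tz":0.3,"twist":0,"grip":0},{"tx":-1.3,"ty":0,"tz":0,"twist":0,"grip":0},{"tx":-1.3,"ty":0,"tz":0,"twist":0,"grip":0},{"tx":-1.3,"ty":0,"tz":0,"twist":0,"grip":0},{"tx":0,"ty":0,"tz":0,"twist":0,"grip":0}]';python3 - <<'E'
from h import *
o,R,c=pose();print(c,o['wrist_force'])
p=snap('side');save(p,'s48.png',(230,200,390,370),4)
E
```

```text
time: 66.45
tool_pos: [0.4434, -0.2258, 0.076]
ee_rot: [3.141, 0.0, 3.042]
wrist_force: [-0.1, -0.2, 0.1]
width: 0.0004
[ 0.44337808 -0.22584546  0.07604897] [-0.0541619  -0.16950064  0.13684062]
```

View pics/s48.png

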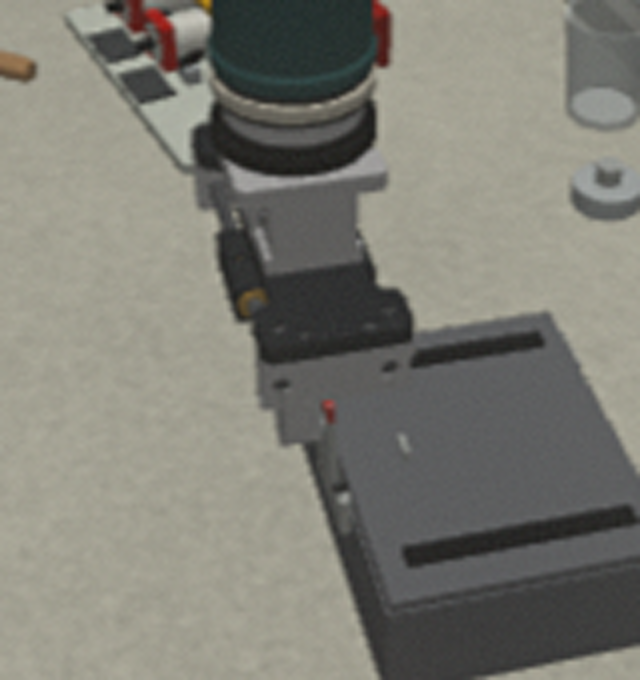

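```bash
python3 -m crank '[{"tx":-1.2,"ty":0,"tz":0,"twist":0,"grip":0},{"tx":-1.2,"ty":0,"tz":0,"twist":0,"grip":0},{"tx":-1.2,"ty":0,"tz":0,"twist":0,"grip":0},{"tx":-0.8,"ty":0,"tz":0,"twist":0,"grip":0},{"tx":0,"ty":0,"tz":0,"twist":0,"grip":0}]';python3 - <<'E'
from h import *
o,R,c=pose();print(c,o['wrist_force'])
p=snap('side');save(p,'s49.png',(230,200,390,370),4)
E
```

```text
time: 67.12
tool_pos: [0.4868, -0.2303, 0.0762]
ee_rot: [3.141, 0.0, 3.041]
wrist_force: [-0.2, 0.2, 0.4]
width: 0.0004
[ 0.48678065 -0.23031047  0.07617535] [-0.18572149  0.23928843  0.35065213]
```

View pics/s49.png

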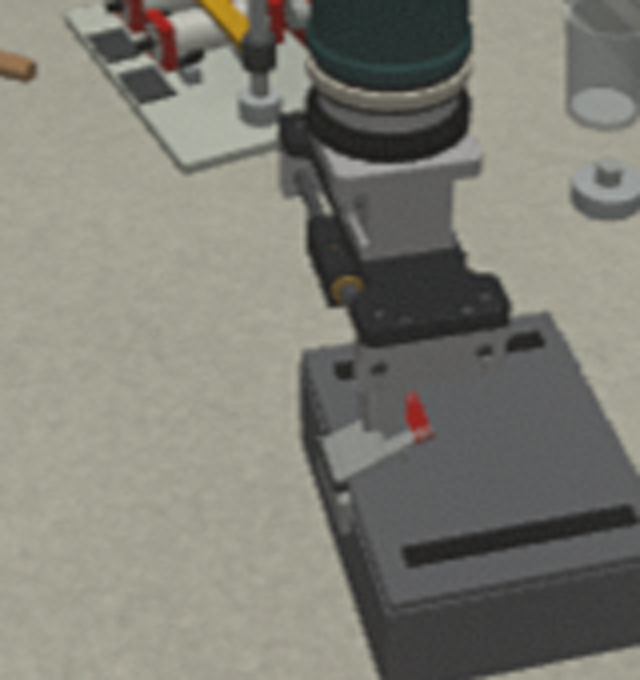

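```bash
python3 -m crank '[{"tx":0,"ty":0,"tz":-2,"twist":0,"grip":0},{"tx":0,"ty":0,"tz":-1,"twist":0,"grip":0},{"tx":-2.3,"ty":0,"tz":0,"twist":0,"grip":0},{"tx":0,"ty":0,"tz":0,"twist":0,"grip":0},{"tx":0,"ty":0,"tz":1.5,"twist":0,"grip":0},{"tx":0,"ty":0,"tz":1.5,"twist":0,"grip":0},{"tx":0,"ty":0,"tz":1,"twist":0,"grip":0},{"tx":0,"ty":0,"tz":0,"twist":0,"grip":0}]';python3 - <<'E'
from h import *
o,R,c=pose();print(c,o['wrist_force'])
p=snap('side');save(p,'s50.png',(230,200,390,370),4)
E
```

```text
time: 68.18
tool_pos: [0.5076, -0.232, 0.0644]
ee_rot: [3.14, -0.003, 3.041]
wrist_force: [-0.5, -0.1, -0.5]
width: 0.0004
[ 0.50764667 -0.23197476  0.06439534] [-0.46550436 -0.121768   -0.45485004]
```

View pics/s50.png

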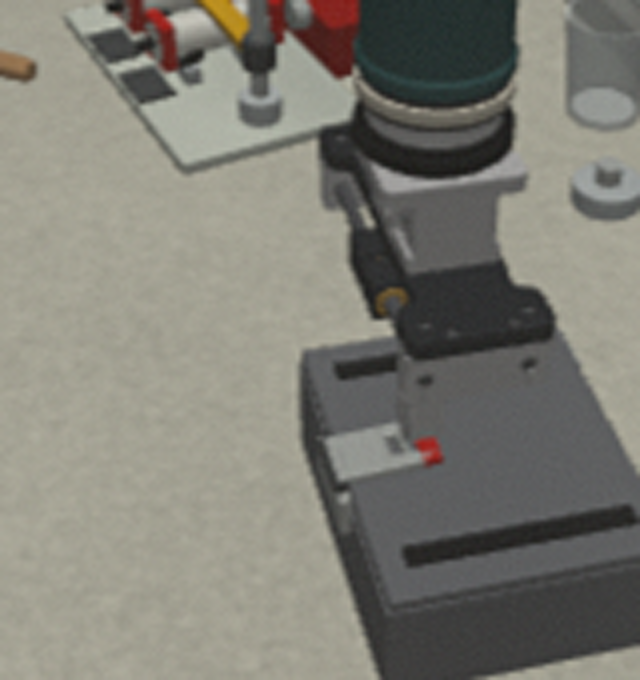

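Press a bit more until contact force builds.

```bash
python3 -m crank '[{"tx":0,"ty":0,"tz":0.3,"twist":0,"grip":0},{"tx":0,"ty":0,"tz":0,"twist":0,"grip":0}]';python3 -m crank '[{"tx":0,"ty":0,"tz":0.3,"twist":0,"grip":0},{"tx":0,"ty":0,"tz":0,"twist":0,"grip":0}]'
```

```text
time: 68.47
tool_pos: [0.5091, -0.2327, 0.0635]
ee_rot: [-3.141, 0.0, 3.041]
wrist_force: [0.8, -0.1, 0.2]
width: 0.0001
time: 68.72
tool_pos: [0.5088, -0.2325, 0.0601]
ee_rot: [3.141, -0.0, 3.041]
wrist_force: [0.7, 0.6, 0.4]
width: 0.0008
```

```bash
python3 -m crank '[{"tx":0,"ty":0,"tz":0.2,"twist":0,"grip":0},{"tx":0,"ty":0,"tz":0,"twist":0,"grip":0}]';python3 -m crank '[{"tx":0,"ty":0,"tz":0.15,"twist":0,"grip":0},{"tx":0,"ty":0,"tz":0,"twist":0,"grip":0}]'
```

```text
time: 68.97
tool_pos: [0.5091, -0.2327, 0.059]
ee_rot: [-3.141, 0.001, 3.041]
wrist_force: [-1.3, 0.7, 3.4]
width: 0.0004
time: 69.22
tool_pos: [0.5092, -0.2327, 0.0588]
ee_rot: [-3.141, 0.001, 3.041]
wrist_force: [-3.3, 1.1, 9.9]
width: 0.0005
```

Solid contact at tip height ≈ 74 mm (hasp flat). Retreat and check everything.

```bash
python3 -m crank '[{"tx":0,"ty":0,"tz":-2,"twist":0,"grip":0},{"tx":0,"ty":0,"tz":-4,"twist":0,"grip":0},{"tx":0,"ty":0,"tz":-4,"twist":0,"grip":0},{"tx":0,"ty":0,"tz":-4,"twist":0,"grip":0},{"tx":3,"ty":0,"tz":-4,"twist":0,"grip":0},{"tx":3,"ty":0,"tz":0,"twist":0,"grip":0},{"tx":3,"ty":0,"tz":0,"twist":0,"grip":0},{"tx":0,"ty":0,"tz":0,"twist":0,"grip":0},{"tx":0,"ty":0,"tz":0,"twist":0,"grip":0}]';python3 - <<'E'
from h import *
p=snap('side');save(p,'s51.png',(230,150,430,370),3)
p=snap('scene');save(p,'sc51.png',(160,110,530,390),2.1)
p=snap('wrist');save(p,'w51.png')
E
```

```text
time: 70.35
tool_pos: [0.4199, -0.2236, 0.2365]
ee_rot: [3.141, 0.0, 3.041]
wrist_force: [0.0, 0.1, 0.5]
width: 0.0003
```

View pics/s51.png

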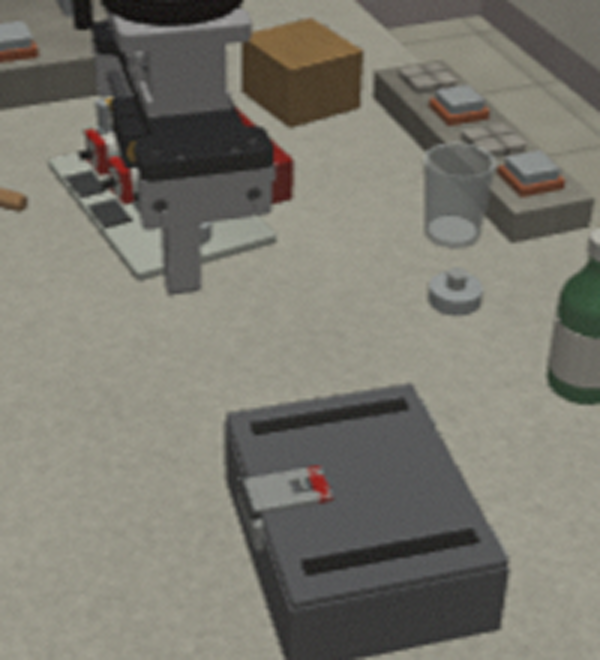

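View pics/sc51.png

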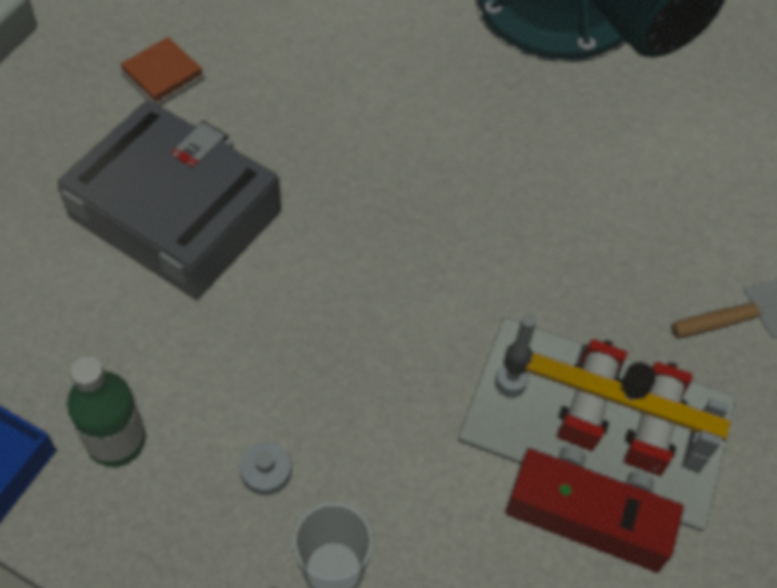

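View pics/w51.png

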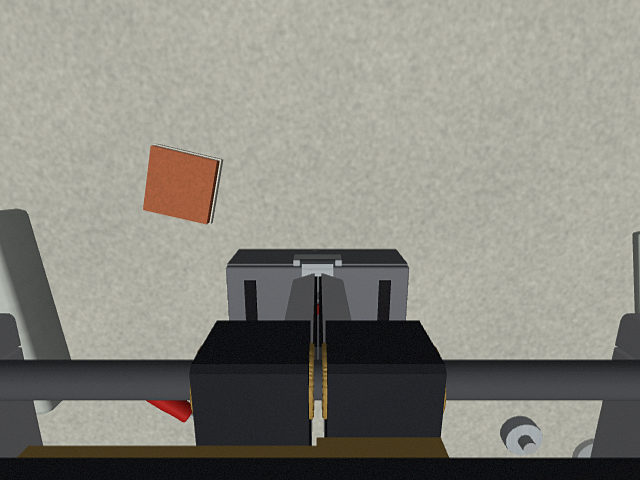

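```bash
python3 -c "
from bench import ticket
print(ticket.close_job())"
```

```text
the job is handed in; nothing more can be done
None
```

The whole job is done and handed in at about 70 s of the 200 s allowed; the hand-in gives no verdict.

**What I did**
1. I lifted the clamp bar and swung it aside to about 1.44 rad.
2. I laid both red cartridges in their channels, nozzles to the robot.
3. I brought the bar back and lowered it between the lugs.
4. I laid both blue cartridges on the case floor.
5. I pushed the lid past upright so it sank shut, then pushed the hasp over and pressed it flat.

**Last checks**
- **Dispenser:** after the bar came down, the wrist and side pictures show it seated between the lugs on both reds. The load on the wrist dropped to about zero at a height matching roughly 6–7 mm of lift. The reds' nozzle tips and collars were within about 2 pixels of where they should be just before I closed the bar.
- **Case:** the pictures show both blues flat inside before the lid closed. At the end the lid is shut with the hasp flat on it; pressing met firm resistance at about 10 N with the fingertips about 74 mm high.
- **Bystanders:** the tile, bottle, dolly, beaker and spatula are in the final pictures and look unmoved by eye. The screwdriver shows only partly in the last wrist picture. I touched none of them and did not measure them again.
- **Clearance:** the gripper was 0.2 m clear of everything at hand-in.

**What disagreed**
- **Fingertip position:** the fingertips stand about 15 mm behind the reported TCP, not 11 mm ahead as stated. Because of this, my first grasp of a red closed on top of its barrel with about 5 N and did not visibly move it. I then touched the bench to measure the offset and used the corrected value for everything after.
- **Dispenser base:** its near right corner fitted about 2.4 pixels (about 3 mm) off, but the knob and lugs fitted well, so I worked from those.

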